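Load the tile kiln and switch it on

ROBOT

A 6-joint arm with a two-finger parallel gripper is mounted at the origin on the work surface. World frame = base frame: x ahead of the robot, y to its left, z up, the work surface at z = 0. Lengths are in mm, angles in rad, forces in N, time in s.
With the tool pointing down it reaches from about 275 to 1000 mm from the base axis. Payload 8.4 kg.
Tool frame: the origin (TCP) lies midway between the tips of the shut fingers; the grasp point (between the pads) lies 19 mm behind it; z points along the fingers, y is the direction in which the jaws open and shut (so a half turn about z gives the same grasp; the last joint's range is limited). The gripper opens to 85 mm and grips with 20 to 120 N. Pads are 22 mm wide; open, the fingers measure 114 mm over their backs; the gripper's body (76 mm by 85 mm) begins 54 mm behind the grasp point. The pads swing forward as they close: fully open they stand 13 mm farther back than shut.
Start: joints at [1.284, 0.353, 1.633, -0, 1.155, -0.002], TCP at [175.602, 599.827, 231.281] pointing down, gripper open.
Joint ranges: [-2.63, 2.63], [-0.92, 2.1], [0.06, 2.66], [-1.3, 4.44], [0, 2.69], [-3.02, 3.02]. Speed limits (rad/s): [2.22, 2.22, 2.79, 3.14, 3.14, 3.14].

INTERFACE

Orientations are given as [roll, pitch, yaw] about the fixed x, y, z axes, in that order (R = Rz(yaw) Ry(pitch) Rx(roll)).
In Python, from rig import r gives the robot as it stands.
- The arm moves only by the tool play_rows, never from a script. Its argument "moves" is a list of rows, each a list of 3 entries, a list of its own where there are three numbers: the turn, a rotation vector about the tool's x, y, z in degrees, then the shift along the tool's x, y, z in mm, then the opening, from 0 (shut) to 1 (fully open). A call has 1 to 20 rows; each row is the pose to reach, as a shift and turn from the pose measured when the call began, along the tool's axes at that moment; what a row does not reach only later rows make up. A row lasts 1/10 s, in which the tool goes at most 50 mm and 8.59 degrees, less where a joint would pass 70% of its speed; a pose out of reach is approached as far as the arm can. A call with a gripper value outside its range is refused whole. The fingers move at their own pace and stop on an object; "newtons" is the grip in N (left out, the last holds). Time passes only in rows, so rows that repeat a pose let the fingers close. It gives the time, the measured TCP pose, the force and the opening at its end, in the units of the state.
- r.sense(): the state, without advancing time (a new reading comes with each control period).
- r.grab_frame(name): name is "side" or "top" or "wrist"; returns a dict with "color" (420x560x3 uint8, red, green, blue), "K" (3x3 intrinsics, pixels), "rvec" (rotation vector, rad) and "tvec" (3), from world to camera coordinates, as OpenCV has them; the wrist camera has in their place "T_tool_cam" (4x4, takes a point from camera to tool coordinates, whose origin is the TCP and whose axes are the flange's). Camera axes: x right, y down, z forward; pixel columns grow to the right and rows downward; lengths in mm; the calibration is good to about 2 mm. A picture is of the moment at which its call begins: read the wrist's pose just before it. There is no depth.
- r.sign_off(): hands the job in, once; it reports no verdict.
Trained networks look in a picture, given as the dict that the camera call returned (one of the last four; its "shot" number tells which), for a name from the list of things; names that differ only in an ending like _2 or _b are one class to them, and where a whole thing is asked for, a point or a joint stands for the part that bears it (a point fixed in the world has none). Each returns a list of dicts, best first, with "conf" (0 to 1); they miss things now and then, are a little off and sometimes report something else, mostly with a low value. They report only what shows in the picture. A call takes as long as a camera call.
- r.silhouettes(picture, name): "mask" (420x560 bool, what is visible of it) and "location" ([column, row] in pixels, amid what is visible of it).
The state is a dict: "clock": time; "qpos": joint angles; "qvel": joint speeds; "joint_efforts": joint torques, N m; "eef_pos": TCP position; "tcp_rot": TCP orientation; "contact_force": force on the tool from outside, world axes, zero at the start; "wrist_torque": the same for the moment, N m; "opening": opening from 0.0 (shut) to 1.0 (fully open).
Only numpy, scipy, OpenCV 4.12 (cv2) and the standard library are available. Lean on these libraries where they do the work, as an engineer would, in place of code of your own. Each camera call takes 0.05 s, during which the arm holds its last target.

TASK

Load the small clamshell kiln for a glaze firing: set every glazed tile on the sheet flat on top of a kiln stilt of its own, centred and resting on the stilt's three pins, clear of the shelf (either face up, any stilt). Then swing the hood gently all the way shut, so that its tab drops behind the front rim, lay the small fire-brick flat and centred on the raised vent collar on top of the hood, and last throw the isolator switch fully over to switch the kiln on. Leave the other things on the bench where they are.

Things in the scene. Friction and masses are not known exactly. Their poses are not given: they have to be found in the camera images.
- kiln: Clamshell kiln, fixed; grey base 316 mm (x) by 246 mm (y), 52 mm high. Origin: centre of its underside, on the bench; z up, y from its front (rim and handle side) to the hinge side; at yaw 0 the hinge is to the robot's left (+y). Shelf 250 x 180 mm, centred, top 65 mm above the bench. Front steel rim at y = -0.12, top at 66 mm. Inside of the hood: 262 x 192 mm, centred on the shelf, 75 mm high.
- hood (a joint): Hood angle, rad: 0 = fully shut (tab behind the front rim), stop at 1.85 (leaning back past upright, clear of the shelf); starts at 1.6 to 1.8. A 1.2 kg steel box, 310 x 240 x 100 mm, open below. A stiff hinge (1.7 N m of friction) keeps it wherever it is left: guide it down all the way. The handle needs about 6 N when upright, almost nothing near shut.
- hood_bar (a point): Middle of the hood's black handle bar: 12 mm thick, 110 mm long, parallel to the kiln's x, 38 mm out from the hood's front wall, 20 mm below its top, on a post at each end. About 0.33 m above the bench with the hood open (the wall is then below it), 0.146 m with it shut (then out beyond the kiln's front).
- hood_hinge (a point): Middle of the hinge line, which runs along the kiln's x axis, 120 mm from the kiln's centre along its y, 66 mm above the bench. With the hood shut the handle bar is 278 mm from it along the kiln's -y and 80 mm above it.
- stilt0: White ceramic three-armed kiln stilt, loose on the kiln shelf, 18 mm high, 50 g. Origin: centre of its underside; z up. Its three upright pins (5.6 mm thick) stand 17 mm from its centre at 0, 120 and 240 degrees from its x axis; their tips, 18 mm above the shelf, carry the tile. The six stand in two rows of three, about 80 mm apart along the kiln's x, 90 mm along its y.
- stilt1: White ceramic three-armed kiln stilt, loose on the kiln shelf, 18 mm high, 50 g. Origin: centre of its underside; z up. Its three upright pins (5.6 mm thick) stand 17 mm from its centre at 0, 120 and 240 degrees from its x axis; their tips, 18 mm above the shelf, carry the tile. The six stand in two rows of three, about 80 mm apart along the kiln's x, 90 mm along its y.
- stilt2: White ceramic three-armed kiln stilt, loose on the kiln shelf, 18 mm high, 50 g. Origin: centre of its underside; z up. Its three upright pins (5.6 mm thick) stand 17 mm from its centre at 0, 120 and 240 degrees from its x axis; their tips, 18 mm above the shelf, carry the tile. The six stand in two rows of three, about 80 mm apart along the kiln's x, 90 mm along its y.
- stilt3: White ceramic three-armed kiln stilt, loose on the kiln shelf, 18 mm high, 50 g. Origin: centre of its underside; z up. Its three upright pins (5.6 mm thick) stand 17 mm from its centre at 0, 120 and 240 degrees from its x axis; their tips, 18 mm above the shelf, carry the tile. The six stand in two rows of three, about 80 mm apart along the kiln's x, 90 mm along its y.
- stilt4: White ceramic three-armed kiln stilt, loose on the kiln shelf, 18 mm high, 50 g. Origin: centre of its underside; z up. Its three upright pins (5.6 mm thick) stand 17 mm from its centre at 0, 120 and 240 degrees from its x axis; their tips, 18 mm above the shelf, carry the tile. The six stand in two rows of three, about 80 mm apart along the kiln's x, 90 mm along its y.
- stilt5: White ceramic three-armed kiln stilt, loose on the kiln shelf, 18 mm high, 50 g. Origin: centre of its underside; z up. Its three upright pins (5.6 mm thick) stand 17 mm from its centre at 0, 120 and 240 degrees from its x axis; their tips, 18 mm above the shelf, carry the tile. The six stand in two rows of three, about 80 mm apart along the kiln's x, 90 mm along its y.
- tile_square_a: Square terracotta tile 54 x 54 x 12 mm, about 70 g. Origin: its centre; z: through the thickness; sides along x and y. May be absent (None from the start). Both faces are alike.
- tile_square_b: Square terracotta tile 54 x 54 x 12 mm, about 70 g. Origin: its centre; z: through the thickness; sides along x and y. May be absent (None from the start). Both faces are alike.
- tile_oblong_a: Oblong terracotta tile, 64 mm (x) by 46 mm (y) by 12 mm, about 70 g. Origin: its centre; z: through the thickness. May be absent. Both faces are alike.
- tile_oblong_b: Oblong terracotta tile, 64 mm (x) by 46 mm (y) by 12 mm, about 70 g. Origin: its centre; z: through the thickness. May be absent. Both faces are alike.
- tile_hex: Six-sided terracotta tile, 54 mm across flats, 12 mm thick, about 70 g. Origin: its centre; z: through the thickness; one pair of flats faces +y and -y, the others at 60 degrees to it. May be absent. Both faces are alike.
- tile_arch: Arch-shaped terracotta tile 46 mm wide (y), 59 mm long (x, from -27 mm to +32 mm; the +x end is a half round of 23 mm radius centred at x = 9 mm), 12 mm thick, about 70 g. Origin: middle of its 12 mm thickness, its weight within 3 mm of it; z: through the thickness. May be absent. Both faces are alike.
- vent_brick: Cream fire-brick block 64 mm (x) by 42 mm (y) by 24 mm high, about 120 g, on the bench beyond the tiles at the robot's right; it covers the vent. Origin: centre of its underside; z up.
- vent (a point): Centre of the top face of the dark round vent collar, 40 mm across, that stands 10 mm proud of the middle of the hood's top; 0.176 m above the bench with the hood shut. The point's z is the hood's outward normal. The brick rests on the collar with its underside here.
- isolator (a joint): Isolator switch lever, rad: 0 = off, leaning to the switch's -x; 1.0 = on, fully over to its +x. It stays where it is left.
- isolator_tip (a point): Tip of the isolator's black paddle lever (14 x 30 mm), on a fixed grey switch box 95 x 70 x 48 mm left of the kiln. It pivots 60 mm below the tip, 46 mm above the bench, about the box's y axis, and leans 0.5 rad to the box's -x when off, 0.5 rad to +x when on. At lever 0 this point's axes are the box's; at yaw 0 it is pushed away from the robot, with about 2 N at the tip.
- brush_mug: White mug holding brushes, 72 mm across; bystander. Origin: centre of its underside.
- sponge: Yellow sponge 75 x 50 x 32 mm; bystander. Origin: centre of its underside.
- loop_tool: Wooden-handled modelling spatula 170 mm long, lying; bystander.
- clay_lump: Round lump of clay 80 mm across, 40 mm high; bystander. Origin: centre of its underside.

How it is judged:
By the outcome, as a careful person would: the job done as asked, in the order asked, and still so for the second after the job is handed in, with the robot touching nothing.
Of tile_square_a, tile_square_b, tile_oblong_a, tile_oblong_b, tile_hex, tile_arch only 4 to 6 are there at a start; the rules pass over those that are not, and their reading is None.
At some moment in a run one of vent_brick may be knocked a few centimetres aside while the robot is not near it.
Once in a run the grip may slacken for a moment while it holds something.
It also fails if it takes over 210 s, if anything falls off the work surface, if the arm or the gripper's body presses on something with over 40 N, if the wrist force passes 120 N, or if a joint passes its speed limit or range.

## Working session

There is one attempt and no reset: what is moved stays moved. The work goes in short steps, Python scripts to look and compute and a tool call to move; the robot and the scene stay as the last step left them, time stands still between calls to the robot, and variables do not carry over. Pictures are saved under pics/ and viewed, and the job is handed in when it is done.

Besides the shell and the picture viewer there is one more tool, called after ">>>" in YAML: its name, and indented under it one key for each argument. play_rows: Moves the arm, as the interface text tells. Its arguments: {"type":"object","properties":{"moves":{"type":"array"},"newtons":{"type":"number"}},"required":["moves"]}

```bash
ls -la; mkdir -p pics
python3 - <<'E'
from rig import r
import cv2
print(r.sense())
for n in ["side","top","wrist"]:
    f=r.grab_frame(n)
    cv2.imwrite(f"pics/{n}0.png",f["color"][:,:,::-1])
    print(n,{k:(v if k!='color' else v.shape) for k,v in f.items()})
E
```

```text
total 12
drwxr-xr-x  3 agent agent 4096 Dec  7 04:15 .
drwxr-xr-x 23 root  root  4096 Dec  7 04:15 ..
drwxr-xr-x  2 agent agent 4096 Dec  7 04:15 pics
{'clock': 0.0, 'qpos': array([ 1.28361044e+00,  3.53656160e-01,  1.63413059e+00,  1.04119472e-05,
        1.15517081e+00, -2.41623744e-03]), 'qvel': array([-3.71567068e-05,  7.98596421e-04, -6.51355350e-04, -1.37196469e-03,
        1.75402737e-03,  9.37818831e-04]), 'joint_efforts': array([ 1.23670168e-03, -6.05251694e+01, -3.42090297e+01,  1.96454716e-04,
        9.06103291e-03,  1.59944352e-05]), 'eef_pos': array([175.46025156, 599.38151585, 230.55818019]), 'tcp_rot': array([-3.14022778e+00, -1.28176712e-05,  2.85681879e+00]), 'contact_force': array([ 0.00435381,  0.38384053, -0.6105076 ]), 'wrist_torque': array([-0.02562294,  0.03465992, -0.05390481]), 'opening': 1.0042896053919512}
side {'color': (420, 560, 3), 'K': array([[448.39887064,   0.        , 272.50522097],
       [  0.        , 448.39887064, 206.15715596],
       [  0.        ,   0.        ,   1.        ]]), 'rvec': array([ 2.33019716, -0.62395351,  0.25296447]), 'tvec': 
[... 240 characters left out ...]
.        ]]), 'rvec': array([ 2.09793557, -2.14544471,  0.21422575]), 'tvec': array([ -19.51552291,  503.41619454, 1599.25677205]), 'shot': 2}
wrist {'color': (420, 560, 3), 'K': array([[312.63158563,   0.        , 282.76853238],
       [  0.        , 312.63158563, 207.45583176],
       [  0.        ,   0.        ,   1.        ]]), 'T_tool_cam': array([[-5.72480732e-05, -9.53254650e-01, -3.02168114e-01,
         7.87266623e+01],
       [ 9.99999969e-01,  1.88515776e-05, -2.48929063e-04,
         3.56826431e-01],
       [ 2.42989132e-04, -3.02168119e-01,  9.53254619e-01,
        -1.43161289e+02],
       [ 0.00000000e+00,  0.00000000e+00,  0.00000000e+00,
         1.00000000e+00]]), 'shot': 3}
```

View pics/side0.png

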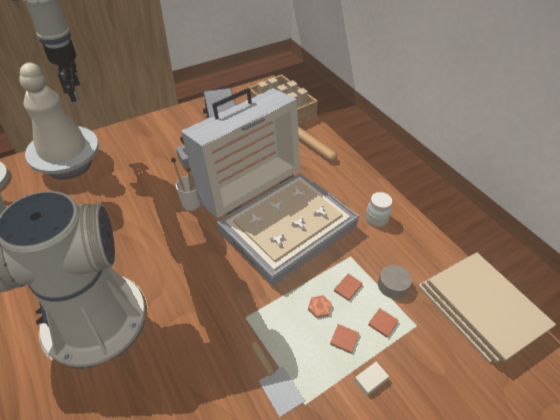

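View pics/top0.png

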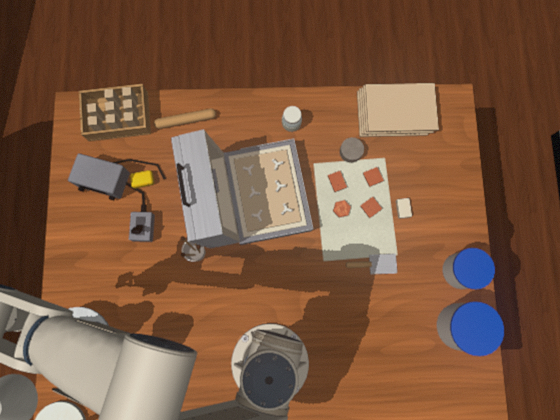

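View pics/wrist0.png

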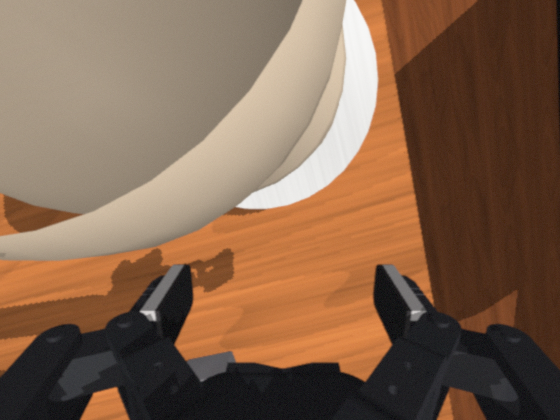

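Four tiles show on the sheet (one six-sided, three four-sided). The kiln is open with its hinge to the left, and the isolator box is near (141,226) in the top picture. Next I'll write helpers and localise.

```bash
cat > h.py <<'E'
from rig import r
import numpy as np, cv2
from scipy.spatial.transform import Rotation as R
def pose(s=None):
    s=s or r.sense(); T=np.eye(4); T[:3,:3]=R.from_euler('xyz',s['tcp_rot']).as_matrix(); T[:3,3]=s['eef_pos']; return T
def shot(name,fn=None):
    T=pose(); f=r.grab_frame(name)
    if name=='wrist': f['Twc']=T@f['T_tool_cam']
    else:
        M=np.eye(4); M[:3,:3]=cv2.Rodrigues(f['rvec'])[0]; M[:3,3]=f['tvec']; f['Twc']=np.linalg.inv(M)
    if fn: cv2.imwrite('pics/'+fn,f['color'][:,:,::-1])
    return f
def onplane(f,uv,z):
    uv=np.atleast_2d(np.asarray(uv,float)); d=np.c_[(uv[:,0]-f['K'][0,2])/f['K'][0,0],(uv[:,1]-f['K'][1,2])/f['K'][1,1],np.ones(len(uv))]
    d=d@f['Twc'][:3,:3].T; o=f['Twc'][:3,3]; t=(z-o[2])/d[:,2]; return o+d*t[:,None]
def proj(f,P):
    P=np.atleast_2d(np.asarray(P,float)); M=np.linalg.inv(f['Twc']); c=P@M[:3,:3].T+M[:3,3]
    return np.c_[c[:,0]/c[:,2]*f['K'][0,0]+f['K'][0,2],c[:,1]/c[:,2]*f['K'][1,1]+f['K'][1,2]]
def crop(f,x0,y0,x1,y1,s,fn):
    cv2.imwrite('pics/'+fn,cv2.resize(f['color'][y0:y1,x0:x1,::-1],None,fx=s,fy=s,interpolation=cv2.INTER_CUBIC))
def rect(f,mask,z):
    c,_=cv2.findContours(mask.astype(np.uint8),cv2.RETR_EXTERNAL,cv2.CHAIN_APPROX_NONE)
    c=max(c,key=cv2.contourArea)[:,0,:]
    P=onplane(f,c,z)[:,:2]; (cx,cy),(w,h),a=cv2.minAreaRect(P.astype(np.float32)); return np.array([cx,cy,w,h,a])
E
python3 - <<'E'
from h import *
for cam in ["top","side"]:
    f=shot(cam)
    for n,z in [("kiln",52),("hood",0),("stilt0",80),("tile_square_a",12),("tile_oblong_a",12),("tile_hex",12),("tile_arch",12),("vent_brick",24),("isolator",90),("brush_mug",0),("sponge",32),("loop_tool",5),("clay_lump",20)]:
        for d in r.silhouettes(f,n):
            m=d['mask']
            print(cam,n,round(d['conf'],2),np.round(d['location']),m.sum(), np.round(rect(f,m,z),1) if m.sum()>5 else '')
f=shot("top"); crop(f,310,150,420,280,6,'t1.png'); crop(f,160,120,320,250,5,'t2.png')
E
```

```text
top kiln 0.96 [241. 193.] 12357 [587.3  83.  415.7 413.1   9.5]
top hood 0.64 [204. 191.] 5654 [583.  210.5 423.1 175.8  10. ]
top stilt0 0.55 [285. 206.] 37 [487.6 -67.2  22.8  23.2  88.5]
top stilt0 0.53 [277. 184.] 27 [566.6 -49.7  23.   20.2  88.7]
top stilt0 0.51 [277. 164.] 33 [645.8 -38.8  24.8  26.6  38.4]
top stilt0 0.49 [256. 213.] 58 [474.6  29.8  30.   32.8  75.2]
top stilt0 0.45 [249. 171.] 28 [626.2  55.8  20.   21.5  71.3]
top stilt0 0.38 [256. 191.] 45 [542.5  36.1  28.5  32.7  69.1]
top tile_square_a 0.72 [370. 205.] 263 [ 502.5 -356.2   56.1   56.7   35.4]
top tile_square_a 0.7 [238. 191.] 12203 [596.5  85.1 427.4 422.6   9.9]
top tile_square_a 0.63 [372. 178.] 236 [ 608.1 -372.1   54.1   56.5   17.5]
top tile_oblong_a 0.77 [337. 181.] 247 [ 595.1 -246.8   64.9   47.4   20. ]
top tile_hex 0.74 [343. 208.] 187 [ 500.  -257.8   47.6   52.1   87.4]
top tile_hex 0.27 [205. 190.] 5537 [581.  208.8 415.8 169.7   9.8]
top vent_brick 0.57 [406. 206.] 276 [ 493.4 -464.    66.5   49.4    7.2]
top vent_brick 0.49 [351. 146.] 476 [ 702.5 -298.9   79.5   87.1   87.2]
top isolato
[... 1565 characters left out ...]
e_arch 0.71 [254. 220.] 80 [498.1  76.1  38.8  32.1  60.2]
side tile_arch 0.41 [343. 340.] 529 [ 499.5 -356.4   58.    57.8   37.7]
side vent_brick 0.88 [367. 377.] 626 [ 491.5 -466.8   69.8   45.4    4.5]
side brush_mug 0.71 [186. 191.] 689 [373.3 305.5 196.3  60.3  77.4]
side brush_mug 0.59 [369. 378.] 650 [ 501.5 -460.7   74.8   46.9    6.1]
side sponge 0.18 [243. 149.] 10451 [603.9 388.7 668.3 406.9  59.8]
side loop_tool 0.67 [276. 387.] 1603 [ 310.9 -344.4  178.1   67.5   89.3]
side clay_lump 0.68 [399. 281.] 877 [ 702.8 -294.6  103.2   79.3   37.1]
side clay_lump 0.51 [240. 150.] 10323 [608.3 398.9 669.7 410.9  59.5]
side clay_lump 0.48 [263. 190.] 18502 [616.3 264.1 898.  452.4  74.9]
```

View pics/t1.png

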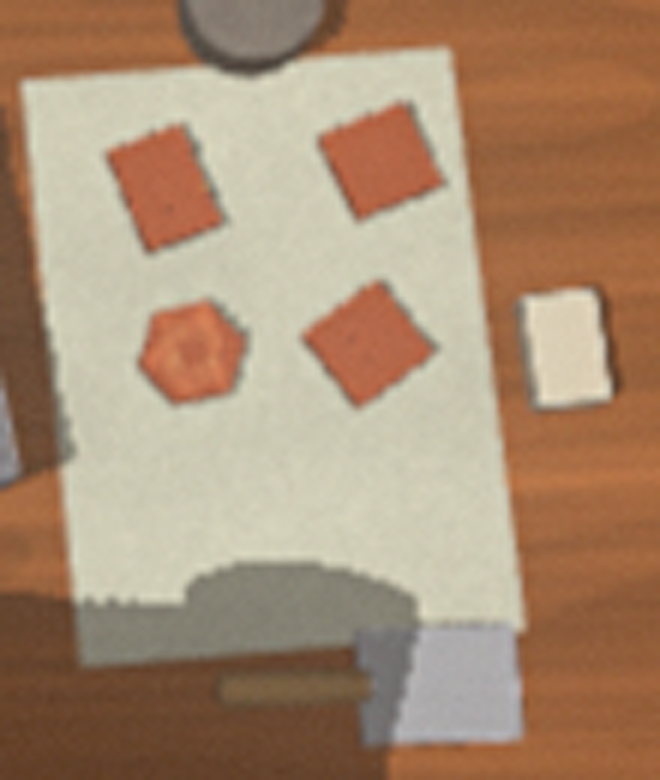

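View pics/t2.png

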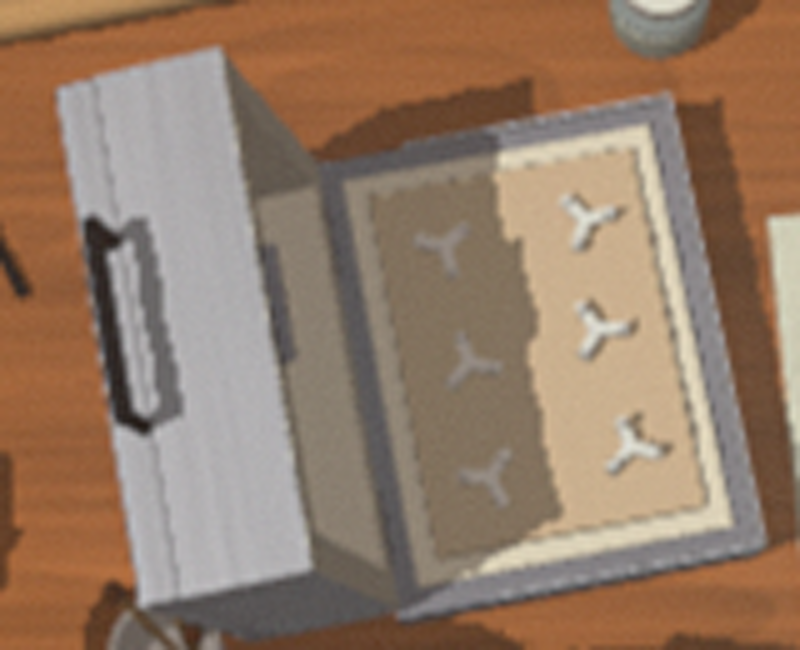

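The tiles present are two squares, one oblong and one hex. All four sit on the sheet around (500–610, −250…−370). First I'll raise the arm, then look from above the sheet.

```bash
cat >> h.py <<'E'
def delta(p,psi=None,Rt=None):
    """tool-frame shift (mm) and rotvec (deg) from current pose to target p, tool down with yaw psi"""
    s=r.sense(); T=pose(s); 
    if Rt is None: Rt=R.from_euler('xyz',[np.pi,0,psi]).as_matrix()
    sh=T[:3,:3].T@(np.asarray(p,float)-T[:3,3]); rv=R.from_matrix(T[:3,:3].T@Rt).as_rotvec(degrees=True)
    print('turn',np.round(rv,1),'shift',np.round(sh,1),' | at',np.round(T[:3,3],1),'rot',np.round(s['tcp_rot'],3),'q',np.round(s['qpos'],2),'open',round(s['opening'],3),'t',round(s['clock'],2))
E
python3 -c "
from h import *
delta([175,599,500],2.857)
delta([560,-240,420],1.05)"
```

```text
turn [ 0. -0. -0.] shift [   0.4   -1.  -268.7]  | at [175.6 599.8 231.3] rot [ 3.142 -0.     2.857] q [ 1.28  0.35  1.63  0.    1.16 -0.  ] open 0.997 t 1.6
turn [ -0.   -0.  103.5] shift [-604.9 -698.  -188.7]  | at [175.6 599.8 231.3] rot [ 3.142 -0.     2.857] q [ 1.28  0.35  1.63  0.    1.16 -0.  ] open 0.997 t 1.6
```

>>> play_rows:
  moves:
    - [[0,0,0],[0,0,-50],1]
    - [[0,0,0],[0,0,-100],1]
    - [[0,0,0],[0,0,-150],1]
    - [[0,0,0],[0,0,-200],1]
    - [[0,0,0],[0,0,-250],1]
    - [[0,0,0],[0,0,-250],1]
  newtons: 40

```text
clock: 2.2
eef_pos: [176.1, 601.5, 489.7]
tcp_rot: [3.13, 0.0, 2.857]
contact_force: [1.7, 0.1, 0.9]
opening: 0.999
```

```bash
python3 -c "
from h import *
delta([560,-240,420],1.05)"
```

```text
turn [  0.5  -0.6 103.5] shift [-604.9 -700.5   61.3]  | at [176.1 601.5 489.7] rot [3.13  0.    2.857] q [ 1.28  0.22  1.26  0.    1.64 -0.  ] open 0.999 t 2.2
```

>>> play_rows:
  moves:
    - [[0,0,6],[-40,-35,0],1]
    - [[0,0,13],[-75,-80,0],1]
    - [[0,0,20],[-110,-120,0],1]
    - [[0,0,27],[-145,-165,0],1]
    - [[0,0,34],[-180,-205,0],1]
    - [[0,0,41],[-215,-245,0],1]
    - [[0,0,48],[-250,-285,0],1]
    - [[0,0,55],[-285,-330,0],1]
    - [[0,0,62],[-320,-370,0],1]
    - [[0,0,69],[-355,-410,0],1]
    - [[0,0,76],[-390,-450,0],1]
    - [[0,0,83],[-425,-490,0],1]
    - [[0,0,90],[-460,-530,10],1]
    - [[0,0,97],[-495,-570,20],1]
    - [[0,0,103],[-530,-610,30],1]
    - [[0,0,103.5],[-565,-650,45],1]
    - [[0,0,103.5],[-605,-700,61],1]
    - [[0,0,103.5],[-605,-700,61],1]
    - [[0,0,103.5],[-605,-700,61],1]

```text
clock: 4.1
eef_pos: [560.6, -242.6, 418.4]
tcp_rot: [-3.137, -0.011, 1.049]
contact_force: [-0.1, -0.4, 0.4]
opening: 1.002
```

Run:
```python
from h import *
delta([560,-240,420],1.05)
f=shot('wrist','w1.png')
for n,z in [("tile_square_a",12),("tile_oblong_a",12),("tile_hex",12),("vent_brick",24),("stilt0",83),("kiln",52)]:
    for d in r.silhouettes(f,n):
        print(n,round(d['conf'],2),np.round(d['location']),d['mask'].sum(),np.round(rect(f,d['mask'],z),1))
```

```text
turn [-0.2 -0.6 -0.1] shift [ 2.  -1.8 -1.6]  | at [ 560.6 -242.6  418.4] rot [-3.137 -0.011  1.049] q [-0.42  0.22  1.41  0.01  1.51  0.1 ] open 1.002 t 4.1
tile_square_a 0.92 [339. 202.] 864 [ 606.4 -366.9   53.7   58.3   18.6]
tile_square_a 0.64 [287. 224.] 831 [ 500.7 -353.    56.6   55.5   34.6]
tile_square_a 0.18 [310. 273.] 820 [ 490.2 -464.2   71.9   52.4    3.6]
tile_oblong_a 0.77 [302. 149.] 994 [ 592.9 -242.3   64.    46.5   19.5]
tile_hex 0.88 [257. 182.] 779 [ 497.1 -253.8   54.3   58.4   13.3]
vent_brick 0.82 [310. 272.] 838 [ 493.5 -457.3   69.9   51.9    4.9]
stilt0 0.75 [259.   6.] 246 [636.2 -42.1  16.3  37.9  44.3]
stilt0 0.6 [126.  27.] 360 [473.7  24.5  38.8  35.4  56.5]
stilt0 0.51 [179.  83.] 315 [491.2 -62.8  34.2  38.8  16. ]
kiln 0.9 [189.  46.] 23562 [489.7 -63.4 215.9 453.1  60. ]
```

View pics/w1.png

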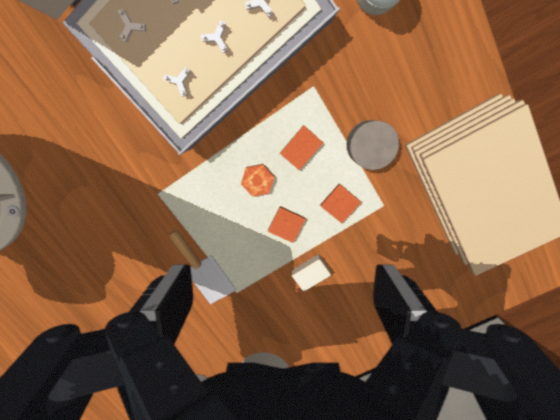

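Top, side and wrist estimates agree to about 3 mm. Next I'll hover over the oblong for a close fit, using a prism model fitted to the mask.

```bash
cat >> h.py <<'E'
from scipy.optimize import minimize
def box(w,h): return np.array([[w,h],[-w,h],[-w,-h],[w,-h]])/2
a=27/np.cos(np.pi/6)
SH={'tile_square':box(54,54),'tile_oblong':box(64,46),'tile_hex':np.array([[a*np.cos(np.radians(k*60)),a*np.sin(np.radians(k*60))] for k in range(6)]),'vent_brick':box(64,42)}
def hullmask(f,name,x,y,th,z0,z1,U=4):
    s=SH[name]; c,sn=np.cos(th),np.sin(th); P=s@np.array([[c,sn],[-sn,c]])+[x,y]
    P3=np.vstack([np.c_[P,np.full(len(P),z0)],np.c_[P,np.full(len(P),z1)]])
    uv=proj(f,P3); h=cv2.convexHull(((uv+0.5)*U-0.5).astype(np.float32)*16)
    return h
def fit(f,mask,name,z0,z1,x0,U=4):
    v,u=np.where(mask); b=[max(u.min()-25,0),max(v.min()-25,0),u.max()+25,v.max()+25]
    m=cv2.resize(mask[b[1]:b[3],b[0]:b[2]].astype(np.float32),None,fx=U,fy=U,interpolation=cv2.INTER_LINEAR)
    def cost(p):
        h=hullmask(f,name,p[0],p[1],p[2]/20,z0,z1,U)-np.array([b[0],b[1]])*U*16
        I=np.zeros(m.shape,np.float32); cv2.fillConvexPoly(I,np.round(h).astype(np.int32),1.0,shift=4)
        return np.abs(I-m).sum()/U/U
    best=None
    for dth in [0,.25,-.25]:
        q=minimize(cost,[x0[0],x0[1],(x0[2]+dth)*20],method='Nelder-Mead',options=dict(initial_simplex=np.array([[x0[0],x0[1],(x0[2]+dth)*20]]*4)+np.array([[0,0,0],[4,0,0],[0,4,0],[0,0,3]]),xatol=.02,fatol=.05,maxiter=400))
        if best is None or q.fun<best.fun: best=q
    return np.array([best.x[0],best.x[1],best.x[2]/20]),best.fun/mask.sum()
def look(f,name,z0,z1,minc=0.3,amax=1e5):
    out=[]
    for d in r.silhouettes(f,name if name in('vent_brick','tile_hex') else name+'_a'):
        if d['conf']<minc or d['mask'].sum()>amax: continue
        rc=rect(f,d['mask'],z1); p,e=fit(f,d['mask'],name,z0,z1,[rc[0],rc[1],np.radians(rc[4])])
        out.append((p,e)); print(name,'conf',round(d['conf'],2),'px',np.round(d['location']),'xy',np.round(p[:2],1),'yaw deg',round(np.degrees(p[2]),1),'err',round(e,3))
    return out
E
python3 - <<'E'
from h import *
for c in ['wrist','top','side']:
    f=shot(c); print(c)
    look(f,'tile_oblong',0,12,amax=2000);look(f,'tile_square',0,12,amax=2000);look(f,'tile_hex',0,12,amax=2000);look(f,'vent_brick',0,24,amax=2000)
delta([594,-245,115],0.34)
E
```

```text
wrist
tile_oblong conf 0.63 px [303. 150.] xy [ 593.3 -243.1] yaw deg 19.3 err 0.078
tile_square conf 0.87 px [339. 204.] xy [ 606.9 -367.9] yaw deg 21.1 err 0.049
tile_square conf 0.83 px [284. 226.] xy [ 499.3 -354.7] yaw deg 34.6 err 0.05
tile_square conf 0.66 px [261.   7.] xy [652.8   9.5] yaw deg 5.1 err 0.733
tile_hex conf 0.55 px [257. 183.] xy [ 496.5 -253.4] yaw deg -18.3 err 0.057
vent_brick conf 0.66 px [310. 272.] xy [ 492.3 -463.7] yaw deg 4.8 err 0.071
vent_brick conf 0.65 px [262.   8.] xy [663.9   8.7] yaw deg 16.0 err 0.819
vent_brick conf 0.62 px [178.   6.] xy [559.2 100.7] yaw deg 51.6 err 1.0
vent_brick conf 0.58 px [208. 279.] xy [ 316.  -372.5] yaw deg 90.7 err 0.466
top
tile_square conf 0.43 px [373. 174.] xy [ 629.8 -377.9] yaw deg 53.3 err 1.335
vent_brick conf 0.58 px [406. 208.] xy [ 496.4 -466.6] yaw deg 5.2 err 0.11
side
tile_oblong conf 0.77 px [350. 287.] xy [ 595.5 -242.6] yaw deg 20.4 err 0.151
tile_square conf 0.91 px [343. 340.] xy [ 502.3 -355.4] yaw deg 34.8 err 0.082
tile_square conf 0.74 px [381. 322.] xy [ 609.9 -368.3] yaw deg 22.5 err 0.088
tile_hex conf 0.72 px [321. 308.] xy [ 499.9 -254.6] yaw deg 41.3 err 0.067
tile_hex conf 0.52 px [347. 287.] xy [ 597.  -243.5] yaw deg 37.4 err 0.22
vent_brick conf 0.62 px [340. 338.] xy [ 500.5 -357.4] yaw deg 15.9 err 0.355
vent_brick conf 0.61 px [369. 377.] xy [ 495.4 -463.6] yaw deg 4.3 err 0.115
turn [-0.4 -0.6 40.7] shift [  8.5  32.8 305.3]  | at [ 560.2 -239.6  420.3] rot [-3.139 -0.012  1.05 ] q [-0.41  0.21  1.42  0.01  1.52  0.11] open 1.0 t 5.2
```

>>> play_rows:
  moves:
    - [[0,0,8],[2,7,50],1]
    - [[0,0,16],[4,14,100],1]
    - [[0,0,24],[6,21,150],1]
    - [[0,0,32],[8,28,200],1]
    - [[0,0,40],[8.5,33,250],1]
    - [[-0.4,-0.6,40.7],[8.5,33,285],1]
    - [[-0.4,-0.6,40.7],[8.5,33,305],1]
    - [[-0.4,-0.6,40.7],[8.5,33,305],1]
    - [[-0.4,-0.6,40.7],[8.5,33,305],1]

```text
clock: 6.1
eef_pos: [594.5, -245.3, 115.7]
tcp_rot: [3.141, 0.0, 0.34]
contact_force: [0.2, -0.2, 0.0]
opening: 1.004
```

Run:
```python
from h import *
f=shot('wrist','w2.png')
o=look(f,'tile_oblong',0,12)
p=o[0][0]
delta([p[0],p[1],40],p[2]); delta([p[0],p[1],5],p[2])
```

```text
tile_oblong conf 0.73 px [281. 203.] xy [ 593.4 -242.6] yaw deg 19.6 err 0.042
turn [ 0.1 -0.1 -0.1] shift [-0.9 -3.7 77.2]  | at [ 595.3 -245.7  117.2] rot [ 3.14e+00 -2.00e-03  3.40e-01] q [-0.39  0.5   1.68 -0.    0.95  0.84] open 0.997 t 6.2
turn [ 0.1 -0.1 -0.1] shift [ -1.   -3.8 112.2]  | at [ 595.3 -245.7  117.2] rot [ 3.14e+00 -2.00e-03  3.40e-01] q [-0.39  0.5   1.68 -0.    0.95  0.84] open 0.997 t 6.2
```

View pics/w2.png

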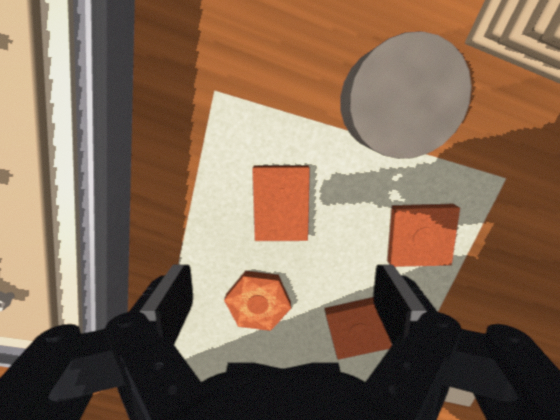

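The oblong is fitted at (593.4, −242.6) and appears at pixel (281,203). I'll descend part way with the fingers half shut to see where the tips lie.

>>> play_rows:
  moves:
    - [[0,0,0],[-1,-3.7,30],0.7]
    - [[0,0,0],[-1,-3.7,60],0.7]
    - [[0,0,0],[-1,-3.7,77],0.7]
    - [[0,0,0],[-1,-3.7,77],0.7]
    - [[0,0,0],[-1,-3.7,77],0.7]

```text
clock: 6.7
eef_pos: [594.0, -243.0, 41.2]
tcp_rot: [3.139, -0.003, 0.34]
contact_force: [-0.1, 0.1, -0.7]
opening: 0.698
```

Run:
```python
from h import *
f=shot('wrist','w3.png')
o=look(f,'tile_oblong',0,12)
p=o[0][0]
delta([p[0],p[1],2],p[2])
# project tool points y=+-opening/2 at various z
T=pose(); M=np.linalg.inv(f['T_tool_cam'])
op=85*0.7/2
for z in [-15,-10,-5,0]:
  for y in [-op,op]:
    c=M@np.array([0,y,z,1]); print(z,y,np.round([c[0]/c[2]*f['K'][0,0]+f['K'][0,2],c[1]/c[2]*f['K'][1,1]+f['K'][1,2]],1))
```

```text
tile_oblong conf 0.87 px [282. 238.] xy [ 593.2 -242.6] yaw deg 19.4 err 0.021
turn [ 0.2 -0.2  0.1] shift [-1.2 -1.1 39.9]  | at [ 594.5 -243.2   41.9] rot [ 3.138 -0.004  0.34 ] q [-0.39  0.6   1.73 -0.    0.82  0.84] open 0.7 t 6.8
-15 -29.749999999999996 [221.1 280.9]
-15 29.749999999999996 [349.1 280.9]
-10 -29.749999999999996 [223.  275.4]
-10 29.749999999999996 [347.  275.4]
-5 -29.749999999999996 [224.9 270.2]
-5 29.749999999999996 [345.  270.2]
0 -29.749999999999996 [226.6 265.4]
0 29.749999999999996 [343.1 265.4]
```

View pics/w3.png

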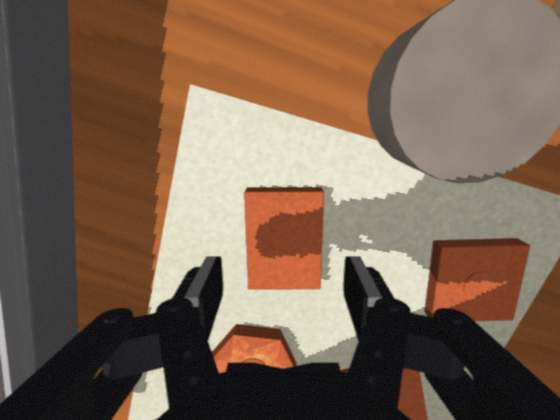

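>>> play_rows:
  moves:
    - [[0,0,0],[-1.1,-0.5,20],0.7]
    - [[0,0,0],[-1.1,-0.5,36],0.7]
    - [[0,0,0],[-1.1,-0.5,43],0.7]
    - [[0,0,0],[-1.1,-0.5,43],0.7]
    - [[0,0,0],[-1.1,-0.5,43],0.62]
    - [[0,0,0],[-1.1,-0.5,43],0.5]
    - [[0,0,0],[-1.1,-0.5,43],0.4]
    - [[0,0,0],[-1.1,-0.5,43],0.4]
    - [[0,0,0],[-1.1,-0.5,43],0.4]
  newtons: 50

```text
clock: 7.7
eef_pos: [594.1, -243.4, -0.3]
tcp_rot: [3.137, -0.005, 0.34]
contact_force: [-0.3, 0.5, 6.1]
opening: 0.521
```

Run:
```python
from h import *
f=shot('wrist','w4.png')
print(r.sense()['contact_force'],r.sense()['opening']*85, pose()[:3,3])
```

```text
[-0.77865389  0.43107802  5.79629719] 44.618260979859144 [ 5.94166034e+02 -2.43415565e+02 -2.69493866e-01]
```

View pics/w4.png

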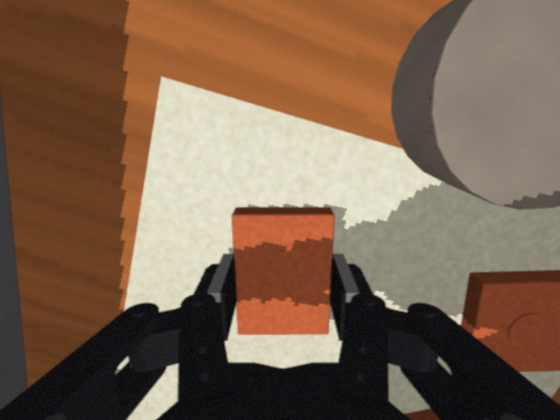

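The oblong is gripped at 44.6 mm and the tips just touch the table. The tile spans rows 205–335 between the pads. I'll lift and hover where all the stilts show above it.

Run:
```python
from h import *
delta([490,-5,270],0.17)
```

```text
turn [ 0.2 -0.3  9.7] shift [ -17.4 -258.2 -271.6]  | at [ 5.942e+02 -2.434e+02 -3.000e-01] rot [ 3.137 -0.005  0.34 ] q [-0.39  0.66  1.74 -0.    0.74  0.84] open 0.525 t 7.75
```

>>> play_rows:
  moves:
    - [[0,0,0],[0,0,-15],0.4]
    - [[0,0,0],[0,0,-40],0.4]
    - [[0,0,0],[0,0,-80],0.4]
    - [[0,0,0],[0,0,-130],0.4]
    - [[0,0,0],[0,0,-180],0.4]
    - [[0,0,0],[0,0,-180],0.4]

```text
clock: 8.35
eef_pos: [596.9, -244.5, 188.5]
tcp_rot: [3.129, -0.014, 0.34]
contact_force: [0.0, -0.5, -1.0]
opening: 0.524
```

Run:
```python
from h import *
f=shot('wrist','w5.png')
delta([490,-5,270],0.17)
```

```text
turn [ 0.5 -0.7  9.7] shift [ -18.7 -259.4  -87.9]  | at [ 595.3 -243.8  184.9] rot [ 3.131 -0.011  0.34 ] q [-0.39  0.42  1.65 -0.    1.06  0.84] open 0.52 t 8.4
```

View pics/w5.png

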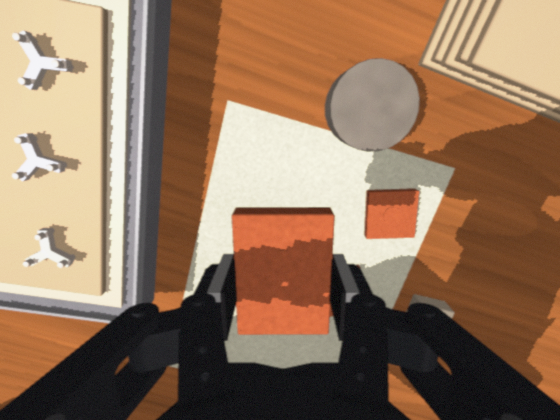

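The tile is held (rows 208–335) and hasn't shifted. Moving over the kiln.

>>> play_rows:
  moves:
    - [[0,0,1],[-3,-30,-25],0.4]
    - [[0,0,3],[-6,-65,-50],0.4]
    - [[0,0,5],[-9,-105,-75],0.4]
    - [[0,0,7],[-12,-150,-88],0.4]
    - [[0,0,9],[-15,-195,-88],0.4]
    - [[0,0,9.7],[-18,-235,-88],0.4]
    - [[0.3,-0.3,9.7],[-18.7,-259,-88],0.4]
    - [[0.3,-0.3,9.7],[-18.7,-259,-88],0.4]
    - [[0.3,-0.3,9.7],[-18.7,-259,-88],0.4]
    - [[0.3,-0.3,9.7],[-18.7,-259,-88],0.4]

```text
clock: 9.4
eef_pos: [490.3, -6.1, 269.7]
tcp_rot: [3.138, -0.006, 0.17]
contact_force: [-1.0, 0.3, 0.3]
opening: 0.518
```

Run:
```python
from h import *
def st(cam,fn=None):
    f=shot(cam,fn)
    for d in r.silhouettes(f,'stilt0'):
        m=d['mask']
        if m.sum()>1200: continue
        v,u=np.where(m); print(cam,round(d['conf'],2),np.round(d['location']),m.sum(),'cent',np.round(onplane(f,[u.mean(),v.mean()],72)[0,:2],1),'rect',np.round(rect(f,m,72),1))
st('wrist','w6.png'); st('top'); st('side')
```

```text
wrist 0.87 [248. 192.] 411 cent [470.5  31.1] rect [473.4  33.9  33.3  33.6  78.4]
wrist 0.83 [244.  36.] 540 cent [625.4  57.2] rect [627.7  55.   36.9  32.8  44.9]
wrist 0.74 [326. 199.] 413 cent [485.9 -62.2] rect [489.6 -61.3  34.9  38.8  16.3]
wrist 0.71 [245. 124.] 503 cent [544.2  43.1] rect [547.7  44.5  33.6  39.2  19.3]
wrist 0.6 [337.  36.] 681 cent [641.9 -35.5] rect [641.7 -39.7  39.5  35.3  12. ]
wrist 0.57 [329. 119.] 539 cent [565.6 -41.4] rect [565.4 -46.2  37.8  35.1   1.3]
top 0.5 [144. 177.] 347 cent [600.3 406.6] rect [600.3 406.8  53.9  75.8  10.6]
side 0.61 [319. 211.] 71 cent [642.8 -34.8] rect [643.  -31.9  37.5  33.4  56.4]
side 0.46 [278. 242.] 82 cent [487.7 -59.9] rect [485.1 -58.1  35.2  33.1  48. ]
side 0.44 [298. 190.] 73 cent [631.3  56.8] rect [634.8  59.3  37.3  34.7  57.1]
side 0.39 [256. 218.] 69 cent [472.3  29.1] rect [475.3  27.8  36.9  32.1  55.6]
```

View pics/w6.png

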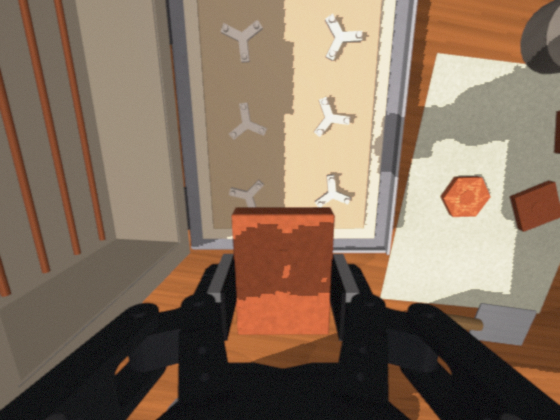

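```bash
cat >> h.py <<'E'
def stmodel(f,x,y,th,b,U,w=6.0,ah=7.0):
    I=np.zeros(((b[3]-b[1])*U,(b[2]-b[0])*U),np.float32)
    def draw(P3):
        uv=(proj(f,P3)+0.5-np.array([b[0],b[1]]))*U-0.5
        cv2.fillConvexPoly(I,np.round(cv2.convexHull((uv*16).astype(np.float32))).astype(np.int32),1.0,shift=4)
    cs=np.array([[np.cos(k),np.sin(k)] for k in np.linspace(0,2*np.pi,12,endpoint=False)])*2.8
    for k in range(3):
        t=th+k*2*np.pi/3; d=np.array([np.cos(t),np.sin(t)]); n=np.array([-d[1],d[0]]); c=np.array([x,y])
        A=np.array([c+n*w/2,c-n*w/2,c+17*d-n*w/2,c+17*d+n*w/2])
        draw(np.vstack([np.c_[A,[65.]*4],np.c_[A,[65.+ah]*4]]))
        B=c+17*d+cs; draw(np.vstack([np.c_[B,[65.]*12],np.c_[B,[83.]*12]]))
    return I
def fitst(f,mask,U=4):
    v,u=np.where(mask); b=[max(u.min()-15,0),max(v.min()-15,0),min(u.max()+15,560),min(v.max()+15,420)]
    m=cv2.resize(mask[b[1]:b[3],b[0]:b[2]].astype(np.float32),None,fx=U,fy=U,interpolation=cv2.INTER_LINEAR)
    c0=onplane(f,[u.mean(),v.mean()],74)[0,:2]; best=None
    for t in np.arange(0,2.09,0.35):
        q=minimize(lambda p:np.abs(stmodel(f,p[0],p[1],p[2]/15,b,U)-m).sum()/U/U,[c0[0],c0[1],t*15],method='Nelder-Mead',options=dict(initial_simplex=np.array([[c0[0],c0[1],t*15]]*4)+np.array([[0,0,0],[4,0,0],[0,4,0],[0,0,3]]),xatol=.05,fatol=.2,maxiter=200))
        if best is None or q.fun<best.fun: best=q
    return np.array([best.x[0],best.x[1],best.x[2]/15]),best.fun/mask.sum()
def stilts(f,minc=.3,amax=1200):
    out=[]
    for d in r.silhouettes(f,'stilt0'):
        if d['conf']<minc or not 20<d['mask'].sum()<amax: continue
        p,e=fitst(f,d['mask']); out.append(p)
        print('stilt',round(d['conf'],2),np.round(d['location']),'xy',np.round(p[:2],1),'th',round(np.degrees(p[2])%120),'err',round(e,2))
    return out
E
python3 - <<'E'
from h import *
f=shot('wrist'); S=stilts(f)
im=f['color'][:,:,::-1].copy()
im=cv2.resize(im,None,fx=3,fy=3,interpolation=cv2.INTER_CUBIC)
for p in S:
    for z,col in((83,(0,255,0)),):
        for k in range(3):
            t=p[2]+k*2*np.pi/3
            uv=proj(f,[p[0]+17*np.cos(t),p[1]+17*np.sin(t),z])[0]; cv2.circle(im,tuple(np.int32((uv+.5)*3)),4,col,1)
    cv2.circle(im,tuple(np.int32((proj(f,[p[0],p[1],72])[0]+.5)*3)),2,(0,0,255),-1)
cv2.imwrite('pics/w7.png',im[0:660,540:1240])
g=shot('side'); stilts(g)
E
```

```text
stilt 0.92 [336.  35.] xy [641.2 -35.6] th 44 err 0.22
stilt 0.79 [330. 199.] xy [485.8 -62.3] th 17 err 0.24
stilt 0.77 [246. 126.] xy [544.4  42.7] th 16 err 0.2
stilt 0.59 [247.  37.] xy [624.1  57.5] th 75 err 0.25
stilt 0.58 [250. 195.] xy [467.1  30.8] th 85 err 0.37
stilt 0.62 [280. 240.] xy [490.8 -61.1] th 17 err 0.32
stilt 0.59 [300. 223.] xy [570. -41.] th 32 err 0.35
```

View pics/w7.png

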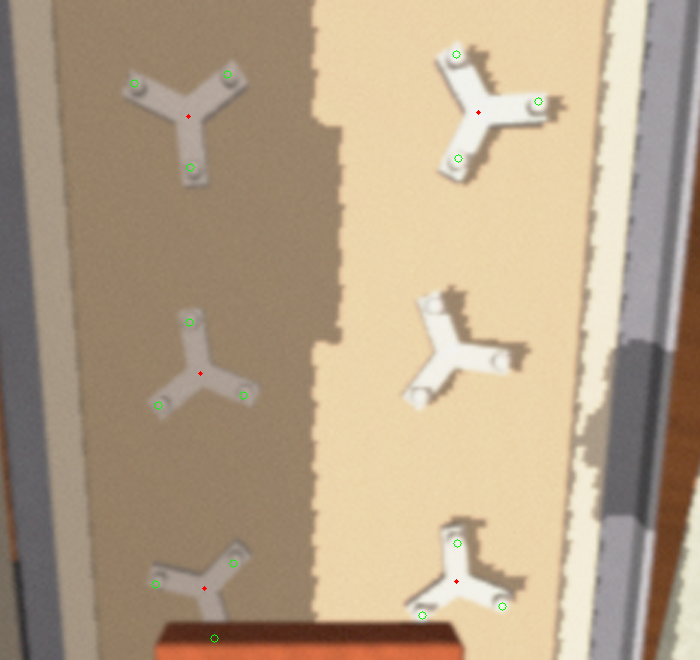

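The stilt fit lies well on the pins (green circles). Next I'll fit the held tile in the tool frame to check the camera-to-gripper bias.

```bash
cat >> h.py <<'E'
def held(f,name,zb,t=12):
    g=dict(f); g['Twc']=f['T_tool_cam']; out=None
    for d in r.silhouettes(f,name if name in('vent_brick','tile_hex') else name+'_a'):
        v,u=np.where(d['mask'])
        if d['mask'].sum()<3000: continue
        rc=rect(g,d['mask'],zb-t); p,e=fit(g,d['mask'],name,zb-t,zb,[rc[0],rc[1],np.radians(rc[4])],U=2)
        print('held',round(d['conf'],2),np.round(d['location']),'tool xy',np.round(p[:2],1),'yaw',round(np.degrees(p[2]),1),'err',round(e,3)); out=out if out is not None else p
    return out
E
python3 - <<'E'
from h import *
f=shot('wrist')
for zb in (0,2): held(f,'tile_oblong',zb)
E
```

```text
held 0.68 [283. 272.] tool xy [-0.7 -1. ] yaw 0.0 err 0.034
held 0.68 [283. 272.] tool xy [-1.6 -1. ] yaw 0.3 err 0.022
```

Run:
```python
from h import *
delta([568,-49,150],0.17)
```

```text
turn [ 0.2 -0.4  0. ] shift [ 68.5  55.8 120.7]  | at [490.1  -5.4 270.1] rot [ 3.138 -0.007  0.171] q [-0.01  0.1   1.87 -0.    1.16  1.39] open 0.521 t 10.05
```

>>> play_rows:
  moves:
    - [[0,0,0],[20,16,30],0.4]
    - [[0,0,0],[40,32,60],0.4]
    - [[0,0,0],[60,48,90],0.4]
    - [[0.2,-0.4,0],[68.5,56,110],0.4]
    - [[0.2,-0.4,0],[68.5,56,120],0.4]
    - [[0.2,-0.4,0],[68.5,56,120],0.4]
    - [[0.2,-0.4,0],[68.5,56,120],0.4]

```text
clock: 10.75
eef_pos: [567.7, -48.8, 151.3]
tcp_rot: [-3.141, 0.0, 0.171]
contact_force: [0.6, -0.5, -0.5]
opening: 0.521
```

Run:
```python
from h import *
f=shot('wrist','w8.png'); S=stilts(f,amax=3000); h=held(f,'tile_oblong',0)
p=min(S,key=lambda q:np.hypot(q[0]-641,q[1]+36))
ps=0.17; X=np.array([np.cos(ps),np.sin(ps)]); Y=np.array([np.sin(ps),-np.cos(ps)])
t=p[:2]-X*h[0]-Y*h[1]; print(t)
delta([t[0],t[1],100],ps); delta([t[0],t[1],84],ps)
```

```text
stilt 0.85 [158. 225.] xy [544.1  43.2] th 17 err 0.27
stilt 0.79 [270. 200.] xy [578.3 -51.2] th 94 err 1.23
stilt 0.62 [276. 110.] xy [641.  -35.6] th 44 err 0.22
stilt 0.57 [147. 106.] xy [623.9  57.9] th 75 err 0.26
stilt 0.53 [176. 306.] xy [527.4 -21.4] th 112 err 1.0
held 0.74 [281. 270.] tool xy [-0.7 -1.1] yaw 0.0 err 0.024
[641.8149968  -36.60352038]
turn [ 0.  -0.1  0.1] shift [74.4  0.4 52.2]  | at [568.3 -48.9 152.1] rot [ 3.141e+00 -2.000e-03  1.710e-01] q [-0.09  0.36  1.82  0.    0.96  1.31] open 0.521 t 10.9
turn [ 0.  -0.1  0.1] shift [74.4  0.3 68.2]  | at [568.3 -48.9 152.1] rot [ 3.141e+00 -2.000e-03  1.710e-01] q [-0.09  0.36  1.82  0.    0.96  1.31] open 0.521 t 10.9
```

View pics/w8.png

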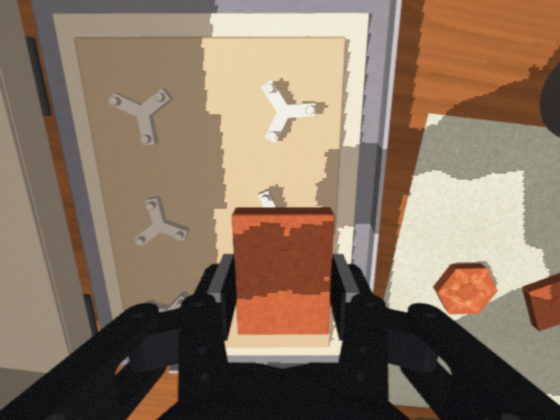

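>>> play_rows:
  moves:
    - [[0,0,0],[20,0.3,10],0.4]
    - [[0,0,0],[40,0.3,20],0.4]
    - [[0,0,0],[60,0.3,30],0.4]
    - [[0,0,0],[74,0.3,40],0.4]
    - [[0,0,0],[74.4,0.3,50],0.4]
    - [[0,0,0],[74.4,0.3,56],0.4]
    - [[0,0,0],[74.4,0.3,62],0.4]
    - [[0,0,0],[74.4,0.3,66],0.4]
    - [[0,0,0],[74.4,0.3,67],0.4]
    - [[0,0,0],[74.4,0.3,67],0.4]
    - [[0,0,0],[74.4,0.3,67],0.4]

```text
clock: 12.0
eef_pos: [641.9, -36.6, 85.6]
tcp_rot: [3.141, -0.002, 0.171]
contact_force: [-0.7, -0.3, -0.2]
opening: 0.523
```

Run:
```python
from h import *
f=shot('wrist','w9.png');delta([641.8,-36.6,84],.17); delta([641.8,-36.6,82.5],.17); print(r.sense()['contact_force'])
```

```text
turn [ 0.  -0.1  0.1] shift [-0.2 -0.   1.6]  | at [642.  -36.6  85.6] rot [ 3.141e+00 -2.000e-03  1.710e-01] q [-0.06  0.54  1.7   0.    0.9   1.34] open 0.52 t 12.05
turn [ 0.  -0.1  0.1] shift [-0.2 -0.   3.1]  | at [642.  -36.6  85.6] rot [ 3.141e+00 -2.000e-03  1.710e-01] q [-0.06  0.54  1.7   0.    0.9   1.34] open 0.52 t 12.05
[ 0.08650285  0.5113134  -0.44764581]
```

View pics/w9.png

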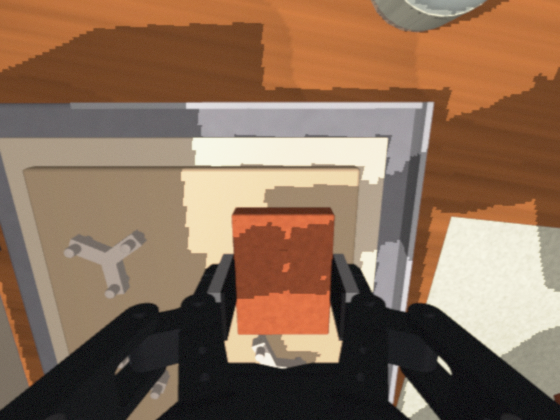

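Free of contact at 85.6. I'll lower in 1 mm steps until the force shows.

>>> play_rows:
  moves:
    - [[0,0,0],[-0.2,0,1],0.4]
    - [[0,0,0],[-0.2,0,2],0.4]
    - [[0,0,0],[-0.2,0,3],0.4]
    - [[0,0,0],[-0.2,0,3],0.4]
    - [[0,0,0],[-0.2,0,3],0.4]

```text
clock: 12.55
eef_pos: [641.9, -36.7, 82.7]
tcp_rot: [3.141, -0.002, 0.171]
contact_force: [-0.4, 0.9, 1.9]
opening: 0.522
```

>>> play_rows:
  moves:
    - [[0,0,0],[0,0,0],0.54]
    - [[0,0,0],[0,0,0],0.58]
    - [[0,0,0],[0,0,0],0.63]
    - [[0,0,0],[0,0,0],0.66]
    - [[0,0,0],[0,0,-10],0.66]
    - [[0,0,0],[0,0,-30],0.66]
    - [[0,0,0],[-15,0,-60],0.7]
    - [[0,0,0],[-35,0,-90],1]
    - [[0,0,0],[-55,0,-130],1]
    - [[0,0,0],[-70,0,-160],1]
    - [[0,0,0],[-70,0,-160],1]

```text
clock: 13.65
eef_pos: [573.4, -49.0, 248.0]
tcp_rot: [3.139, -0.009, 0.171]
contact_force: [0.2, 0.1, 0.2]
opening: 0.998
```

Run:
```python
from h import *
f=shot('wrist','w10.png'); stilts(f,amax=2000)
for d in r.silhouettes(f,'tile_oblong_a'):
    if d['mask'].sum()<4000:
        rc=rect(f,d['mask'],95); print(np.round(fit(f,d['mask'],'tile_oblong',83,95,[rc[0],rc[1],np.radians(rc[4])])[0],2))
delta([502,-357,115],0.604)
delta([607,-368.5,115],0.37)
```

```text
stilt 0.77 [280. 266.] xy [485.4 -61.9] th 19 err 0.28
stilt 0.76 [187. 118.] xy [623.9  57.7] th 73 err 0.29
stilt 0.67 [189. 200.] xy [543.9  43.5] th 17 err 0.25
stilt 0.64 [199. 264.] xy [466.9  31.3] th 85 err 0.32
stilt 0.56 [274. 195.] xy [565.1 -42. ] th 33 err 0.32
[ 6.4105e+02 -3.5490e+01  1.7000e-01]
turn [  0.1  -0.2 -24.8] shift [-122.3  291.9  127.5]  | at [572.5 -48.5 242.7] rot [ 3.141e+00 -3.000e-03  1.710e-01] q [-0.09  0.26  1.73  0.    1.14  1.31] open 0.999 t 13.8
turn [  0.1  -0.2 -11.4] shift [-20.8 321.1 127.8]  | at [572.5 -48.5 242.7] rot [ 3.141e+00 -3.000e-03  1.710e-01] q [-0.09  0.26  1.73  0.    1.14  1.31] open 0.999 t 13.8
```

View pics/w10.png

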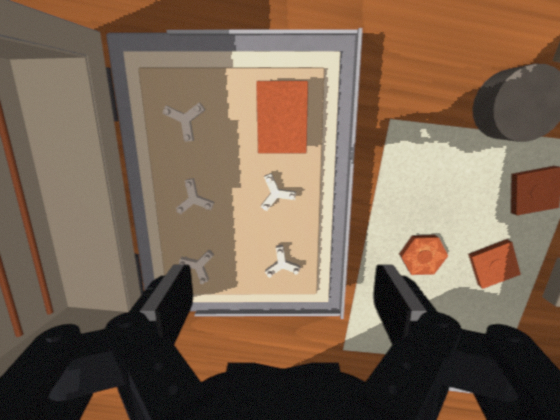

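The oblong sits centred on its stilt (0.1 mm apart in the same view). On to square 1.

>>> play_rows:
  moves:
    - [[0,0,-1],[-2,35,0],1]
    - [[0,0,-3],[-5,80,10],1]
    - [[0,0,-5],[-8,125,25],1]
    - [[0,0,-7],[-11,170,45],1]
    - [[0,0,-9],[-14,215,70],1]
    - [[0,0,-11],[-17,260,100],1]
    - [[0,0,-11.4],[-20,300,122],1]
    - [[0,0,-11.4],[-21,321,128],1]
    - [[0,0,-11.4],[-21,321,128],1]
    - [[0,0,-11.4],[-21,321,128],1]

```text
clock: 14.8
eef_pos: [606.6, -367.9, 113.8]
tcp_rot: [-3.141, -0.002, 0.369]
contact_force: [0.1, 0.8, -0.6]
opening: 1.0
```

```bash
cat >> h.py <<'E'
def fitall(f,name,z0,z1,amax=20000):
    return look(f,name,z0,z1,amax=amax)
def toward(p,psi,off,z):
    X=np.array([np.cos(psi),np.sin(psi)]); Y=np.array([np.sin(psi),-np.cos(psi)]); t=np.array(p[:2])-X*off[0]-Y*off[1]; print('tcp target',np.round(t,1)); delta([t[0],t[1],z],psi); return t
E
python3 - <<'E'
from h import *
f=shot('wrist','w11.png')
o=look(f,'tile_square',0,12)
p=min([q[0] for q in o],key=lambda q:np.hypot(q[0]-607,q[1]+368))
toward(p,p[2],(-0.7,-1.0),3)
E
```

```text
tile_square conf 0.86 px [228. 302.] xy [ 499.7 -354.1] yaw deg 33.0 err 0.07
tile_square conf 0.61 px [281. 202.] xy [ 607.1 -367.5] yaw deg 20.8 err 0.031
tcp target [ 608.1 -368.2]
turn [ 0.1 -0.2  0.4] shift [1.000e-01 1.200e+00 1.122e+02]  | at [ 607.2 -367.2  115.2] rot [ 3.141e+00 -3.000e-03  3.710e-01] q [-0.55  0.59  1.53  0.    1.02  0.65] open 1.0 t 14.9
```

View pics/w11.png

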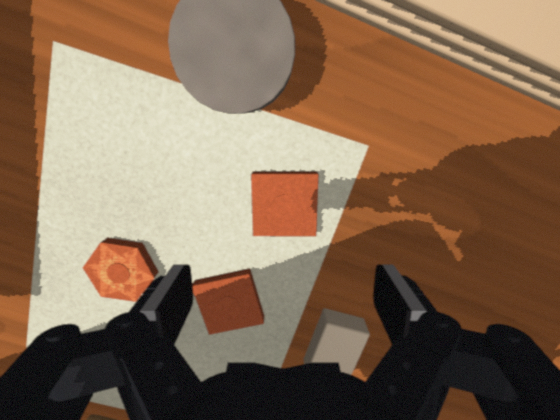

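>>> play_rows:
  moves:
    - [[0,0,0.4],[0,1.2,35],0.85]
    - [[0,0,0.4],[0,1.2,70],0.85]
    - [[0,0,0.4],[0,1.2,100],0.85]
    - [[0,0,0.4],[0,1.2,111],0.85]
    - [[0,0,0.4],[0,1.2,113.5],0.8]
    - [[0,0,0.4],[0,1.2,113.5],0.7]
    - [[0,0,0.4],[0,1.2,113.5],0.5]
    - [[0,0,0.4],[0,1.2,113.5],0.5]
    - [[0,0,0.4],[0,1.2,113.5],0.5]
    - [[0,0,0.4],[0,1.2,113.5],0.5]

```text
clock: 15.9
eef_pos: [609.4, -368.9, 4.1]
tcp_rot: [3.138, -0.005, 0.364]
contact_force: [0.3, 1.3, 7.4]
opening: 0.611
```

>>> play_rows:
  moves:
    - [[0,0,0],[0,0,-10],0.5]
    - [[0,0,0],[0,0,-30],0.5]
    - [[0,0,0],[0,0,-70],0.5]
    - [[0,0,0],[0,0,-120],0.5]
    - [[0,0,0],[0,0,-150],0.5]
    - [[0,0,0],[0,0,-150],0.5]

```text
clock: 16.5
eef_pos: [611.3, -370.6, 161.3]
tcp_rot: [3.13, -0.012, 0.363]
contact_force: [0.1, -1.1, -1.3]
opening: 0.61
```

Run:
```python
from h import *
f=shot('wrist','w12.png')
held(f,'tile_square',0)
delta([492,-54,150],0.17)
```

```text
held 0.62 [281. 267.] tool xy [-0.3 -0.8] yaw -0.0 err 0.099
turn [ 0.3 -0.4 11.1] shift [   2.8 -335.9    3.9]  | at [ 608.8 -368.9  155.7] rot [ 3.136 -0.007  0.363] q [-0.55  0.55  1.5   0.    1.08  0.66] open 0.609 t 16.6
```

View pics/w12.png

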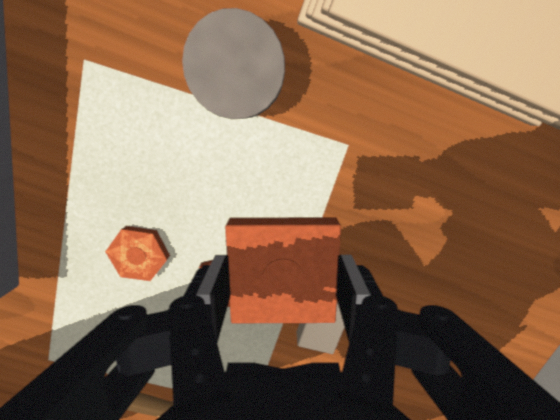

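Run:
```python
from h import *
f=shot('wrist')
for zb in (-4,-1,2,5,8):held(f,'tile_square',zb)
print(pose()[:3,3])
```

```text
held 0.89 [284. 268.] tool xy [ 1.1 -1.2] yaw 0.1 err 0.143
held 0.89 [284. 268.] tool xy [ 0.2 -1.2] yaw 0.2 err 0.098
held 0.89 [284. 268.] tool xy [-1.1 -1.3] yaw -0.0 err 0.052
held 0.89 [284. 268.] tool xy [-2.5 -1.3] yaw 0.2 err 0.023
held 0.89 [284. 268.] tool xy [-3.8 -1.3] yaw -0.4 err 0.035
[ 607.85350009 -368.31459384  152.61148871]
```

The tile's apparent size puts its underside about 4–5 mm beyond the TCP, so I expect contact near TCP z≈87. Moving to the look-ahead point for the front-middle stilt.

>>> play_rows:
  moves:
    - [[0,0,1],[0,-30,0],0.5]
    - [[0,0,3],[0,-70,0],0.5]
    - [[0,0,5],[0,-115,0],0.5]
    - [[0,0,7],[0,-160,0],0.5]
    - [[0,0,9],[1,-205,0],0.5]
    - [[0,0,11],[2,-250,0],0.5]
    - [[0,0,11.1],[3,-290,0],0.5]
    - [[0,0,11.1],[3,-320,0],0.5]
    - [[0,0,11.1],[3,-336,0],0.5]
    - [[0,0,11.1],[3,-336,0],0.5]
    - [[0,0,11.1],[3,-336,0],0.5]

```text
clock: 18.0
eef_pos: [491.7, -53.6, 152.1]
tcp_rot: [3.14, -0.005, 0.171]
contact_force: [-0.2, 0.2, -0.4]
opening: 0.608
```

Run:
```python
from h import *
f=shot('wrist','w13.png'); S=stilts(f,amax=3000); h=held(f,'tile_square',4.5)
p=min(S,key=lambda q:np.hypot(q[0]-565,q[1]+42)); print(p)
toward(p,.17,h,95)
```

```text
stilt 0.93 [284. 110.] xy [566.5 -41.9] th 33 err 0.33
stilt 0.81 [147.  14.] xy [623.4  58.1] th 76 err 0.19
stilt 0.69 [156. 121.] xy [544.5  43.1] th 18 err 0.26
stilt 0.56 [172. 225.] xy [467.8  31.1] th 87 err 0.3
stilt 0.48 [289. 209.] xy [518.  -53.5] th 71 err 1.07
held 0.93 [283. 263.] tool xy [-2.5 -0.6] yaw 88.8 err 0.054
[566.49891088 -41.88577667   0.57088264]
tcp target [569.1 -42. ]
turn [ 0.1 -0.3 -0.1] shift [78.   0.9 57.3]  | at [491.7 -54.2 152. ] rot [ 3.141 -0.004  0.169] q [-0.11  0.25  1.99  0.    0.9   1.29] open 0.607 t 18.15
```

View pics/w13.png

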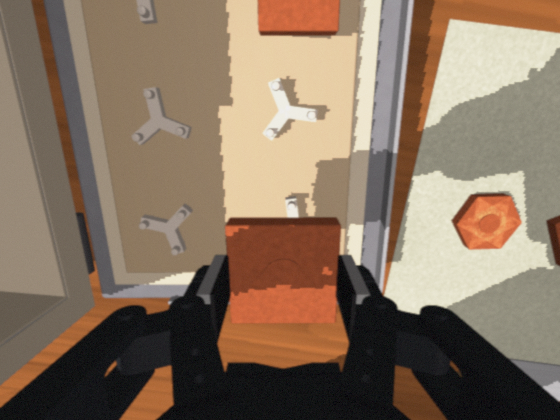

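Run:
```python
from h import *
f=shot('wrist'); S=stilts(f,amax=3000)
im=cv2.resize(f['color'][60:160,230:350,::-1],None,fx=6,fy=6,interpolation=cv2.INTER_CUBIC)
for p,c in [((565.3,-42,.57),(255,0,0)),(min(S,key=lambda q:np.hypot(q[0]-565,q[1]+42)),(0,255,0))]:
    for k in range(3):
        t=p[2]+k*2*np.pi/3; uv=proj(f,[p[0]+17*np.cos(t),p[1]+17*np.sin(t),83])[0]; cv2.circle(im,tuple(np.int32((uv+.5-[230,60])*6)),10,c,1)
cv2.imwrite('pics/w14.png',im)
```

```text
stilt 0.88 [145.  13.] xy [623.3  58.3] th 77 err 0.19
stilt 0.75 [292. 210.] xy [452.2 -60.4] th 35 err 1.0
stilt 0.74 [154. 122.] xy [544.7  43.2] th 18 err 0.24
stilt 0.57 [170. 228.] xy [466.8  31.4] th 86 err 0.26
stilt 0.55 [280. 110.] xy [565.8 -41.4] th 33 err 0.32
```

View pics/w14.png

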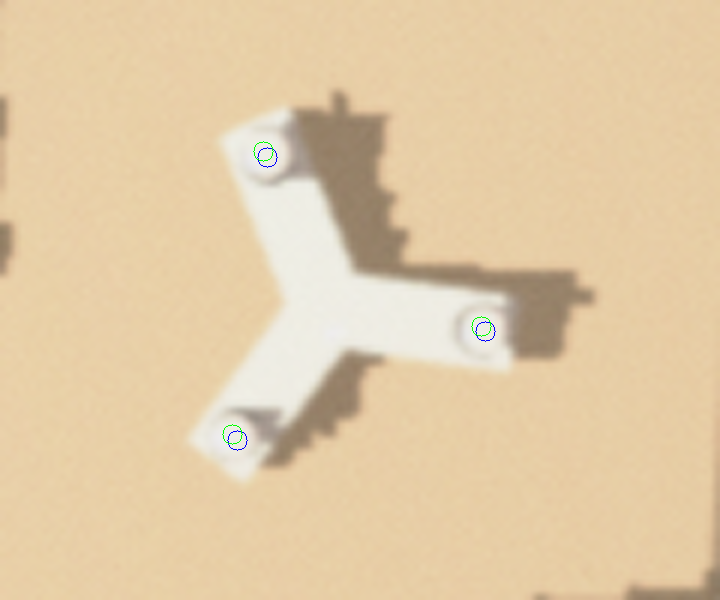

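>>> play_rows:
  moves:
    - [[0,0,0],[20,1.4,8],0.5]
    - [[0,0,0],[40,1.4,16],0.5]
    - [[0,0,0],[60,1.4,26],0.5]
    - [[0,0,0],[76.7,1.4,36],0.5]
    - [[0,0,0],[76.7,1.4,46],0.5]
    - [[0,0,0],[76.7,1.4,54],0.5]
    - [[0,0,0],[76.7,1.4,59],0.5]
    - [[0,0,0],[76.7,1.4,60],0.5]
    - [[0,0,0],[76.7,1.4,60],0.5]

```text
clock: 19.15
eef_pos: [567.2, -42.7, 92.4]
tcp_rot: [3.141, -0.004, 0.168]
contact_force: [0.2, 0.0, -0.7]
opening: 0.605
```

>>> play_rows:
  moves:
    - [[0,0,0],[0,0,1],0.5]
    - [[0,0,0],[0,0,2],0.5]
    - [[0,0,0],[0,0,3],0.5]
    - [[0,0,0],[0,0,3],0.5]

```text
clock: 19.55
eef_pos: [567.2, -42.7, 89.4]
tcp_rot: [3.141, -0.004, 0.168]
contact_force: [0.1, -0.6, -1.6]
opening: 0.606
```

>>> play_rows:
  moves:
    - [[0,0,0],[0.2,0,1],0.5]
    - [[0,0,0],[0.2,0,2],0.5]
    - [[0,0,0],[0.2,0,2],0.5]

```text
clock: 19.85
eef_pos: [567.3, -42.7, 87.2]
tcp_rot: [3.141, -0.004, 0.168]
contact_force: [-0.1, 0.4, -1.2]
opening: 0.611
```

Run:
```python
from h import *
f=shot('side','s1.png'); crop(f,200,160,380,280,4,'s1.png'); print(pose()[:3,3],r.sense()['contact_force'])
```

```text
[567.29756095 -42.67943555  87.29077161] [-0.03230202 -0.66223659 -1.02122271]
```

View pics/s1.png

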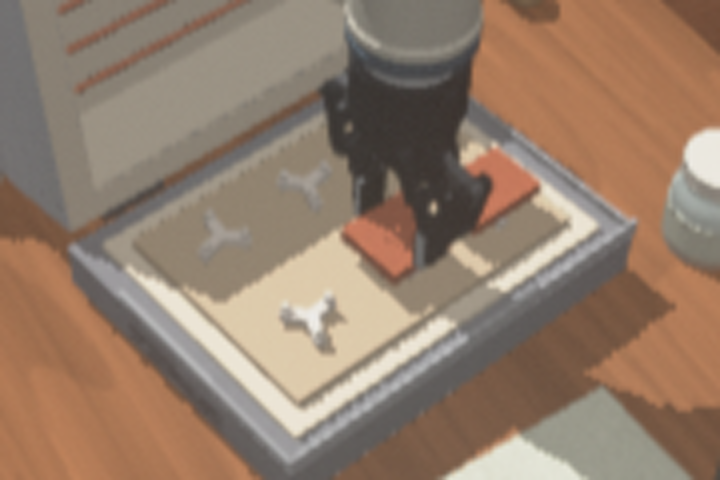

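>>> play_rows:
  moves:
    - [[0,0,0],[0.2,0,1],0.5]
    - [[0,0,0],[0.2,0,2],0.5]
    - [[0,0,0],[0.2,0,2],0.5]

```text
clock: 20.2
eef_pos: [567.8, -42.7, 86.7]
tcp_rot: [3.141, -0.004, 0.168]
contact_force: [-4.6, -0.4, 15.9]
opening: 0.61
```

>>> play_rows:
  moves:
    - [[0,0,0],[-0.4,0,-0.5],0.5]
    - [[0,0,0],[-0.4,0,-0.5],0.5]

```text
clock: 20.4
eef_pos: [567.6, -42.7, 87.4]
tcp_rot: [3.14, -0.005, 0.168]
contact_force: [-0.2, -0.1, -0.5]
opening: 0.606
```

>>> play_rows:
  moves:
    - [[0,0,0],[0,0,0.8],0.5]
    - [[0,0,0],[0,0,0.8],0.6]
    - [[0,0,0],[0,0,0.8],0.63]
    - [[0,0,0],[0,0,0.8],0.66]
    - [[0,0,0],[0,0,0.8],0.7]
    - [[0,0,0],[0,0,0.8],0.72]
    - [[0,0,0],[0,0,-10],0.72]
    - [[0,0,0],[0,0,-30],0.72]
    - [[0,0,0],[-15,0,-60],0.8]
    - [[0,0,0],[-35,0,-90],1]
    - [[0,0,0],[-55,0,-130],1]
    - [[0,0,0],[-70,0,-155],1]
    - [[0,0,0],[-70,0,-155],1]
    - [[0,0,0],[-70,0,-155],1]

```text
clock: 21.8
eef_pos: [498.2, -54.5, 243.1]
tcp_rot: [3.14, -0.007, 0.168]
contact_force: [0.8, 0.7, -0.2]
opening: 1.001
```

Run:
```python
from h import *
f=shot('wrist','w15.png'); S=stilts(f,amax=2000); look(f,'tile_square',83,95,amax=6000)
look(f,'tile_oblong',83,95,amax=6000)
delta([502,-356,115],0.6)
```

```text
stilt 0.91 [189. 124.] xy [544.8  42.8] th 16 err 0.19
stilt 0.88 [284. 205.] xy [485.4 -62. ] th 18 err 0.27
stilt 0.67 [200. 201.] xy [467.5  30.6] th 86 err 0.25
stilt 0.58 [186.  29.] xy [624.4  57.9] th 76 err 0.26
tile_square conf 0.96 px [514. 210.] xy [ 514.3 -285.8] yaw deg 69.9 err 0.605
tile_square conf 0.69 px [283. 115.] xy [565.5 -41.9] yaw deg 9.6 err 0.027
tile_oblong conf 0.84 px [289.  35.] xy [642.  -35.3] yaw deg 9.9 err 0.021
turn [  0.1  -0.2 -24.7] shift [-46.7 298.1 126. ]  | at [497.6 -54.3 240.9] rot [ 3.141e+00 -3.000e-03  1.690e-01] q [-0.11  0.15  1.89  0.    1.11  1.29] open 1.002 t 22.0
```

View pics/w15.png

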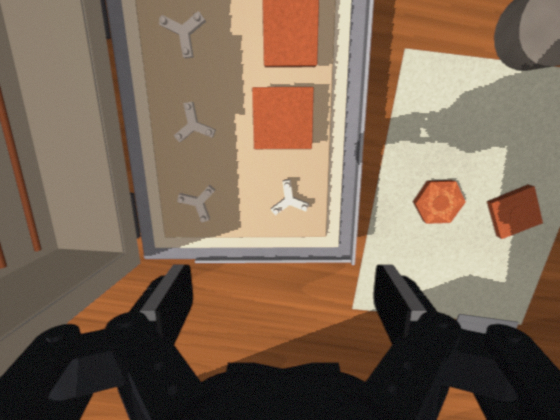

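Square 1 is at (565.5, −41.9) on its stilt and fits level at the right height. Next, square 2.

>>> play_rows:
  moves:
    - [[0,0,-3],[-7,40,0],1]
    - [[0,0,-7],[-14,85,10],1]
    - [[0,0,-11],[-21,130,25],1]
    - [[0,0,-15],[-28,175,45],1]
    - [[0,0,-19],[-35,220,70],1]
    - [[0,0,-23],[-42,260,100],1]
    - [[0,0,-24.7],[-46,290,120],1]
    - [[0,0,-24.7],[-46.7,298,126],1]
    - [[0,0,-24.7],[-46.7,298,126],1]
    - [[0,0,-24.7],[-46.7,298,126],1]

```text
clock: 23.0
eef_pos: [502.0, -355.0, 114.9]
tcp_rot: [3.141, -0.002, 0.599]
contact_force: [-0.6, 0.0, 0.8]
opening: 1.003
```

Run:
```python
from h import *
f=shot('wrist','w16.png')
o=look(f,'tile_square',0,12)
p=min([q[0] for q in o],key=lambda q:np.hypot(q[0]-501,q[1]+355))
a=p[2]; a=(a-0.6+np.pi/4)%(np.pi/2)-np.pi/4+0.6
toward(p,a,(-0.9,-1.0),4)
look(f,'tile_hex',0,12);look(f,'vent_brick',0,24)
```

```text
tile_square conf 0.79 px [279. 204.] xy [ 499.9 -353.8] yaw deg 34.3 err 0.03
tcp target [ 501.2 -354.1]
turn [ 0.1 -0.2  0.1] shift [ -1.   -1.6 111.8]  | at [ 502.5 -354.8  115.8] rot [ 3.139e+00 -3.000e-03  6.010e-01] q [-0.62  0.46  1.75  0.    0.92  0.35] open 1.001 t 23.1
tile_hex conf 0.85 px [174. 138.] xy [ 496.9 -253.4] yaw deg 101.4 err 0.024
vent_brick conf 0.56 px [373. 274.] xy [ 492.5 -463.2] yaw deg 4.0 err 0.576
```

View pics/w16.png

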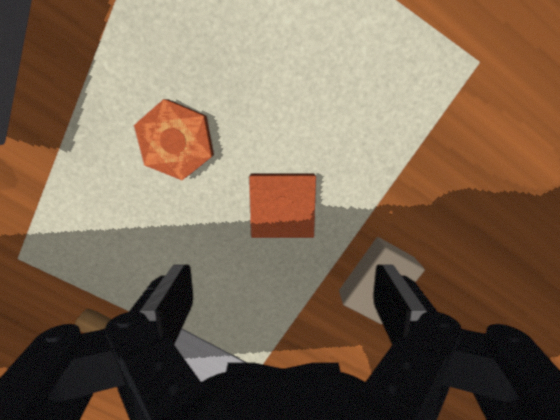

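>>> play_rows:
  moves:
    - [[0,0,0],[-1,-1.6,35],0.85]
    - [[0,0,0],[-1,-1.6,70],0.85]
    - [[0,0,0],[-1,-1.6,100],0.85]
    - [[0,0,0],[-1,-1.6,110],0.85]
    - [[0,0,0],[-1,-1.6,112],0.8]
    - [[0,0,0],[-1,-1.6,112],0.7]
    - [[0,0,0],[-1,-1.6,112],0.5]
    - [[0,0,0],[-1,-1.6,112],0.5]
    - [[0,0,0],[-1,-1.6,112],0.5]
    - [[0,0,0],[-1,-1.6,112],0.5]

```text
clock: 24.2
eef_pos: [502.4, -354.9, 6.2]
tcp_rot: [3.136, -0.004, 0.601]
contact_force: [-0.1, 2.1, 6.7]
opening: 0.603
```

>>> play_rows:
  moves:
    - [[0,0,0],[0,0,-10],0.5]
    - [[0,0,0],[0,0,-30],0.5]
    - [[0,0,0],[0,0,-70],0.5]
    - [[0,0,0],[0,0,-120],0.5]
    - [[0,0,0],[0,0,-150],0.5]
    - [[0,0,0],[0,0,-150],0.5]

```text
clock: 24.8
eef_pos: [504.3, -356.7, 163.1]
tcp_rot: [3.126, -0.008, 0.601]
contact_force: [0.4, 0.2, -1.1]
opening: 0.601
```

Run:
```python
from h import *
f=shot('wrist','w17.png')
for zb in (1,3,5,7): held(f,'tile_square',zb)
delta([412,-74,155],0.17)
```

```text
held 0.6 [284. 266.] tool xy [ 0. -2.] yaw 0.0 err 0.118
held 0.6 [284. 266.] tool xy [-0.6 -1.6] yaw -0.1 err 0.087
held 0.6 [284. 266.] tool xy [-1.2 -1.4] yaw 0.0 err 0.057
held 0.6 [284. 266.] tool xy [-2.2 -1.4] yaw 0.0 err 0.033
turn [ 0.2 -0.2 24.7] shift [  85.2 -281.1   -0.5]  | at [ 500.7 -354.1  155.2] rot [ 3.138 -0.004  0.601] q [-0.62  0.41  1.73  0.    0.99  0.35] open 0.6 t 25.05
```

View pics/w17.png

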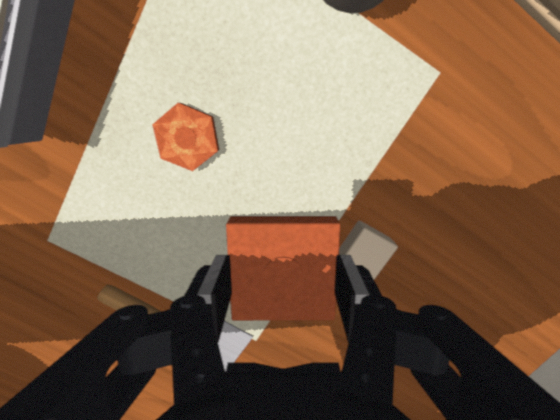

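>>> play_rows:
  moves:
    - [[0,0,3],[10,-30,0],0.5]
    - [[0,0,7],[21,-70,0],0.5]
    - [[0,0,11],[35,-115,0],0.5]
    - [[0,0,15],[48,-160,0],0.5]
    - [[0,0,19],[61,-205,0],0.5]
    - [[0,0,23],[75,-245,0],0.5]
    - [[0,0,24.7],[85,-275,0],0.5]
    - [[0.2,-0.2,24.7],[85,-281,0],0.5]
    - [[0.2,-0.2,24.7],[85,-281,0],0.5]
    - [[0.2,-0.2,24.7],[85,-281,0],0.5]

```text
clock: 26.05
eef_pos: [412.3, -74.7, 154.2]
tcp_rot: [-3.141, -0.0, 0.17]
contact_force: [0.1, -0.2, -0.9]
opening: 0.6
```

Run:
```python
from h import *
f=shot('wrist','w18.png'); S=stilts(f,amax=3000); h=held(f,'tile_square',5.5)
f2=shot('wrist'); S+=stilts(f2,amax=3000); held(f2,'tile_square',5.5)
p=np.mean([q for q in S if np.hypot(q[0]-485.5,q[1]+62)<6],axis=0); print(p)
toward(p,.17,h,95)
```

```text
stilt 0.75 [151. 111.] xy [468.4  31.5] th 84 err 0.24
stilt 0.58 [282. 115.] xy [486.5 -61.6] th 17 err 0.28
stilt 0.46 [114.   2.] xy [546.9  48.6] th 35 err 0.33
held 0.62 [282. 267.] tool xy [-2.1 -1. ] yaw 0.0 err 0.045
stilt 0.89 [146. 111.] xy [468.3  30.8] th 86 err 0.26
stilt 0.77 [112.   3.] xy [546.6  47.9] th 33 err 0.33
stilt 0.72 [282. 116.] xy [486.8 -61.7] th 17 err 0.3
held 0.95 [283. 267.] tool xy [-2.1 -1. ] yaw 0.2 err 0.045
[486.67247694 -61.64120596   1.35104357]
tcp target [488.9 -62.3]
turn [-0.  -0.  -0.1] shift [77.8  0.6 59.4]  | at [412.1 -74.8 154.4] rot [-3.141 -0.     0.169] q [-0.18  0.13  2.13  0.    0.88  1.22] open 0.6 t 26.35
```

View pics/w18.png

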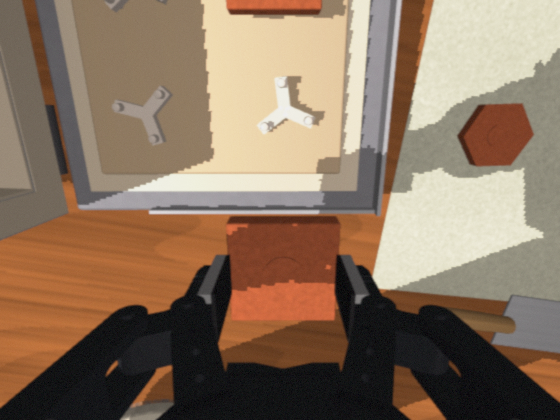

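>>> play_rows:
  moves:
    - [[0,0,0],[20,0.7,5],0.5]
    - [[0,0,0],[40,0.7,12],0.5]
    - [[0,0,0],[60,0.7,22],0.5]
    - [[0,0,0],[76.8,0.7,32],0.5]
    - [[0,0,0],[76.8,0.7,42],0.5]
    - [[0,0,0],[76.8,0.7,52],0.5]
    - [[0,0,0],[76.8,0.7,58],0.5]
    - [[0,0,0],[76.8,0.7,61],0.5]
    - [[0,0,0],[76.8,0.7,61],0.5]

```text
clock: 27.25
eef_pos: [487.3, -62.7, 93.2]
tcp_rot: [-3.141, 0.0, 0.168]
contact_force: [-0.1, -0.1, -0.1]
opening: 0.601
```

>>> play_rows:
  moves:
    - [[0,0,0],[0,0,1],0.5]
    - [[0,0,0],[0,0,2],0.5]
    - [[0,0,0],[0,0,2],0.5]

```text
clock: 27.55
eef_pos: [487.3, -62.7, 91.3]
tcp_rot: [-3.141, -0.0, 0.168]
contact_force: [0.4, -0.1, 0.8]
opening: 0.6
```

>>> play_rows:
  moves:
    - [[0,0,0],[0,0,0.5],0.5]
    - [[0,0,0],[0,0,1],0.5]
    - [[0,0,0],[0,0,1],0.5]

```text
clock: 27.85
eef_pos: [487.3, -62.7, 90.4]
tcp_rot: [-3.141, -0.0, 0.168]
contact_force: [0.1, -0.6, -0.4]
opening: 0.601
```

>>> play_rows:
  moves:
    - [[0,0,0],[0.6,0,0.5],0.5]
    - [[0,0,0],[0.6,0,1],0.5]
    - [[0,0,0],[0.6,0,1],0.5]

```text
clock: 28.15
eef_pos: [488.0, -62.6, 89.3]
tcp_rot: [-3.141, -0.0, 0.168]
contact_force: [0.4, 0.2, -0.4]
opening: 0.594
```

>>> play_rows:
  moves:
    - [[0,0,0],[0,0,0.5],0.5]
    - [[0,0,0],[0,0,1],0.5]
    - [[0,0,0],[0,0,1],0.5]

```text
clock: 28.45
eef_pos: [488.2, -62.6, 88.9]
tcp_rot: [-3.141, -0.001, 0.168]
contact_force: [-2.4, 1.5, 9.6]
opening: 0.604
```

Contact at 88.9, as predicted. Releasing.

>>> play_rows:
  moves:
    - [[0,0,0],[0,0,0],0.5]
    - [[0,0,0],[0,0,0],0.6]
    - [[0,0,0],[0,0,0],0.63]
    - [[0,0,0],[0,0,0],0.66]
    - [[0,0,0],[0,0,0],0.7]
    - [[0,0,0],[0,0,0],0.72]
    - [[0,0,0],[0,0,-10],0.72]
    - [[0,0,0],[0,0,-30],0.72]
    - [[0,0,0],[-15,0,-60],0.8]
    - [[0,0,0],[-35,0,-90],1]
    - [[0,0,0],[-55,0,-130],1]
    - [[0,0,0],[-70,0,-155],1]
    - [[0,0,0],[-70,0,-155],1]
    - [[0,0,0],[-70,0,-155],1]

```text
clock: 29.85
eef_pos: [419.5, -74.6, 244.8]
tcp_rot: [3.142, -0.003, 0.168]
contact_force: [0.8, 0.7, 0.3]
opening: 0.997
```

Run:
```python
from h import *
f=shot('wrist','w19.png'); S=stilts(f,amax=2000); look(f,'tile_square',83,95,amax=6000)
look(f,'tile_oblong',83,95,amax=6000)
look(f,'tile_hex',0,12,amax=6000)
```

```text
stilt 0.94 [188. 119.] xy [468.3  30.1] th 86 err 0.27
stilt 0.68 [175.  34.] xy [545.1  43.2] th 16 err 0.28
tile_square conf 0.84 px [282. 116.] xy [486.3 -61.8] yaw deg 9.7 err 0.026
tile_square conf 0.73 px [277.  25.] xy [566.1 -41.9] yaw deg 9.4 err 0.017
tile_hex conf 0.74 px [441. 133.] xy [ 497. -254.] yaw deg -19.9 err 0.038
tile_hex conf 0.49 px [189. 119.] xy [456.8  48.3] yaw deg 41.0 err 2.443
```

View pics/w19.png

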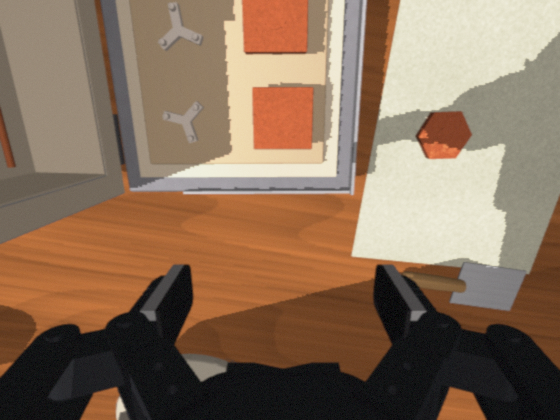

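All three are placed well. Now the hex, with ψ = 41.4° (flats).

Run:
```python
from h import *
delta([498,-255,115],0.722)
```

```text
turn [ -0.1   0.  -31.7] shift [ 47.8 191.6 127.6]  | at [418.9 -74.3 242.9] rot [-3.14e+00  1.00e-03  1.69e-01] q [-0.18  0.02  2.02  0.    1.1   1.22] open 1.003 t 30.1
```

>>> play_rows:
  moves:
    - [[0,0,-5],[8,35,10],1]
    - [[0,0,-11],[18,75,25],1]
    - [[0,0,-17],[28,115,50],1]
    - [[0,0,-23],[38,155,80],1]
    - [[0,0,-29],[46,185,110],1]
    - [[0,0,-31.7],[47.8,191.6,126],1]
    - [[0,0,-31.7],[47.8,191.6,127.6],1]
    - [[0,0,-31.7],[47.8,191.6,127.6],1]
    - [[0,0,-31.7],[47.8,191.6,127.6],1]

```text
clock: 31.0
eef_pos: [498.2, -254.4, 115.7]
tcp_rot: [-3.14, 0.0, 0.721]
contact_force: [-0.1, -0.4, -0.1]
opening: 1.0
```

Run:
```python
from h import *
f=shot('wrist','w20.png')
o=look(f,'tile_hex',0,12); f=shot('wrist'); o+=look(f,'tile_hex',0,12)
p=o[0][0]; a=(p[2]-.722+np.pi/6)%(np.pi/3)-np.pi/6+.722; print(np.degrees(a))
toward(p,a,(-0.9,-1.0),5)
```

```text
tile_hex conf 0.79 px [283. 204.] xy [ 496.9 -253.7] yaw deg 41.3 err 0.031
tile_hex conf 0.73 px [282. 203.] xy [ 496.8 -254. ] yaw deg 41.0 err 0.026
41.255456664291074
tcp target [ 498.3 -253.9]
turn [-0.  -0.   0.1] shift [  0.4  -0.7 111. ]  | at [ 498.4 -254.7  116. ] rot [-3.141 -0.     0.722] q [-0.48  0.39  1.87  0.    0.88  0.37] open 1.001 t 31.2
```

View pics/w20.png

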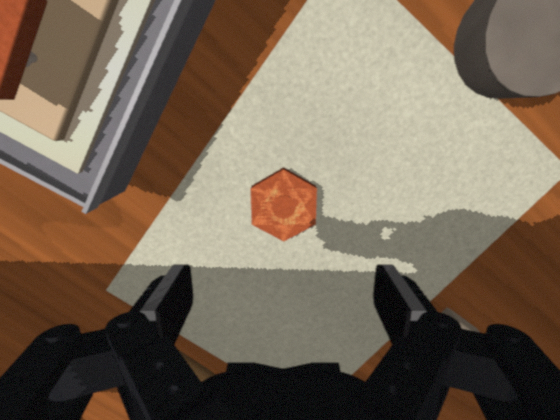

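>>> play_rows:
  moves:
    - [[0,0,0.1],[0.4,-0.7,35],0.85]
    - [[0,0,0.1],[0.4,-0.7,70],0.85]
    - [[0,0,0.1],[0.4,-0.7,100],0.85]
    - [[0,0,0.1],[0.4,-0.7,110],0.85]
    - [[0,0,0.1],[0.4,-0.7,112],0.8]
    - [[0,0,0.1],[0.4,-0.7,112],0.7]
    - [[0,0,0.1],[0.4,-0.7,112],0.5]
    - [[0,0,0.1],[0.4,-0.7,112],0.5]
    - [[0,0,0.1],[0.4,-0.7,112],0.5]
    - [[0,0,0.1],[0.4,-0.7,112],0.5]

```text
clock: 32.2
eef_pos: [499.3, -254.3, 6.1]
tcp_rot: [3.14, -0.001, 0.72]
contact_force: [-1.0, 2.1, 7.3]
opening: 0.605
```

>>> play_rows:
  moves:
    - [[0,0,0],[0,0,-10],0.5]
    - [[0,0,0],[0,0,-30],0.5]
    - [[0,0,0],[0,0,-70],0.5]
    - [[0,0,0],[0,0,-120],0.5]
    - [[0,0,0],[0,0,-150],0.5]
    - [[0,0,0],[0,0,-150],0.5]

```text
clock: 32.8
eef_pos: [502.0, -255.8, 162.4]
tcp_rot: [3.13, -0.005, 0.72]
contact_force: [0.4, -0.4, -1.5]
opening: 0.599
```

Run:
```python
from h import *
f=shot('wrist','w21.png')
for zb in (3,5,7): held(f,'tile_hex',zb)
delta([471,30,160],0.17)
```

```text
held 0.67 [284. 269.] tool xy [-0.2 -1.2] yaw 58.9 err 0.072
held 0.67 [284. 269.] tool xy [-1.1 -1.4] yaw 59.4 err 0.045
held 0.67 [284. 269.] tool xy [-2.1 -1.5] yaw 119.9 err 0.036
turn [ 0.  -0.1 31.5] shift [ 166.8 -231.4   -4.5]  | at [ 498.3 -253.9  155.6] rot [ 3.141e+00 -1.000e-03  7.200e-01] q [-0.47  0.34  1.85  0.    0.96  0.38] open 0.604 t 33.0
```

View pics/w21.png

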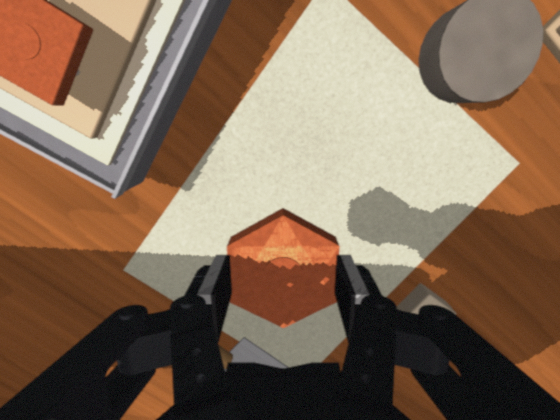

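>>> play_rows:
  moves:
    - [[0,0,3],[20,-28,0],0.5]
    - [[0,0,8],[45,-62,-3],0.5]
    - [[0,0,13],[70,-97,-5],0.5]
    - [[0,0,18],[95,-132,-5],0.5]
    - [[0,0,23],[120,-167,-5],0.5]
    - [[0,0,28],[145,-202,-5],0.5]
    - [[0,0,31.5],[162,-226,-5],0.5]
    - [[0,0,31.5],[167,-231,-2],0.5]
    - [[0,0,31.5],[167,-231,0],0.5]
    - [[0,0,31.5],[167,-231,0],0.5]
    - [[0,0,31.5],[167,-231,0],0.5]

```text
clock: 34.1
eef_pos: [471.3, 28.8, 155.1]
tcp_rot: [3.141, -0.0, 0.17]
contact_force: [-0.9, 0.4, -0.8]
opening: 0.601
```

Run:
```python
from h import *
f=shot('wrist','w22.png'); S=stilts(f,amax=3000); h=held(f,'tile_hex',6)
f2=shot('wrist'); S+=stilts(f2,amax=3000)
p=np.mean([q for q in S if np.hypot(q[0]-544.5,q[1]-43)<6],axis=0); print(p)
toward([544.7,43.2],.17,(-1.8,-1.1),95)
```

```text
stilt 0.94 [279. 114.] xy [545.2  42.3] th 17 err 0.26
stilt 0.92 [273. 209.] xy [467.7  30.5] th 83 err 0.95
stilt 0.51 [284.   8.] xy [623.1  48.4] th 41 err 0.2
held 0.85 [282. 269.] tool xy [-2.1 -1.1] yaw 59.9 err 0.033
stilt 0.9 [282. 113.] xy [545.8  42.3] th 17 err 0.3
stilt 0.58 [286. 210.] xy [467.9  31.2] th 84 err 0.87
stilt 0.45 [284.   7.] xy [620.8  62.2] th 98 err 0.21
[5.45499785e+02 4.23238722e+01 3.01622144e-01]
tcp target [546.7  42.4]
turn [ 0.  -0.1 -0. ] shift [76.1 -0.3 60.7]  | at [471.6  29.3 155.6] rot [ 3.141e+00 -1.000e-03  1.700e-01] q [ 0.06  0.21  2.02 -0.    0.9   1.46] open 0.599 t 34.35
```

View pics/w22.png

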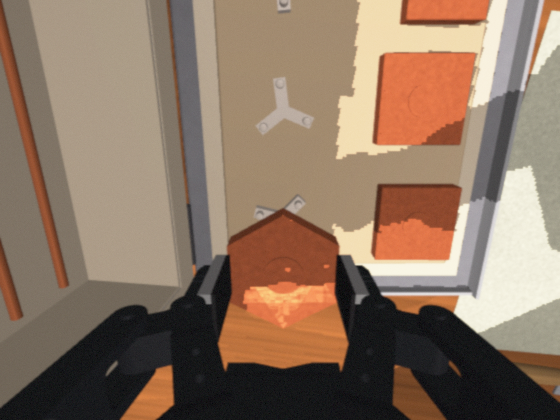

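>>> play_rows:
  moves:
    - [[0,0,0],[20,0.2,5],0.5]
    - [[0,0,0],[40,0.2,12],0.5]
    - [[0,0,0],[60,0.2,22],0.5]
    - [[0,0,0],[76.3,0.2,32],0.5]
    - [[0,0,0],[76.3,0.2,42],0.5]
    - [[0,0,0],[76.3,0.2,52],0.5]
    - [[0,0,0],[76.3,0.2,60],0.5]
    - [[0,0,0],[76.3,0.2,62.5],0.5]
    - [[0,0,0],[76.3,0.2,62.5],0.5]

```text
clock: 35.25
eef_pos: [546.2, 41.8, 92.9]
tcp_rot: [3.141, -0.001, 0.17]
contact_force: [0.2, 0.5, -1.1]
opening: 0.6
```

>>> play_rows:
  moves:
    - [[0,0,0],[0,0,1],0.5]
    - [[0,0,0],[0,0,2],0.5]
    - [[0,0,0],[0,0,2],0.5]

```text
clock: 35.55
eef_pos: [546.3, 41.8, 91.1]
tcp_rot: [3.141, -0.001, 0.17]
contact_force: [-0.1, 0.2, -1.3]
opening: 0.6
```

>>> play_rows:
  moves:
    - [[0,0,0],[0.2,0,0.5],0.5]
    - [[0,0,0],[0.2,0,1],0.5]
    - [[0,0,0],[0.2,0,1],0.5]

```text
clock: 35.85
eef_pos: [546.4, 41.9, 90.1]
tcp_rot: [3.141, -0.001, 0.17]
contact_force: [0.4, 0.4, 0.3]
opening: 0.604
```

>>> play_rows:
  moves:
    - [[0,0,0],[0.2,0,0.5],0.5]
    - [[0,0,0],[0.2,0,1],0.5]
    - [[0,0,0],[0.2,0,1],0.5]

```text
clock: 36.15
eef_pos: [546.7, 41.9, 89.1]
tcp_rot: [3.141, -0.001, 0.17]
contact_force: [-0.3, 0.3, 1.3]
opening: 0.601
```

>>> play_rows:
  moves:
    - [[0,0,0],[0,0,0.5],0.5]
    - [[0,0,0],[0,0,0.8],0.5]
    - [[0,0,0],[0,0,0.8],0.5]

```text
clock: 36.45
eef_pos: [546.9, 41.9, 88.9]
tcp_rot: [3.141, -0.001, 0.17]
contact_force: [-2.5, 0.4, 7.3]
opening: 0.601
```

>>> play_rows:
  moves:
    - [[0,0,0],[0,0,0],0.5]
    - [[0,0,0],[0,0,0],0.6]
    - [[0,0,0],[0,0,0],0.63]
    - [[0,0,0],[0,0,0],0.66]
    - [[0,0,0],[0,0,0],0.7]
    - [[0,0,0],[0,0,0],0.72]
    - [[0,0,0],[0,0,-10],0.72]
    - [[0,0,0],[0,0,-30],0.72]
    - [[0,0,0],[-15,0,-70],0.72]
    - [[0,0,0],[-35,0,-110],0.72]
    - [[0,0,0],[-55,0,-150],0.72]
    - [[0,0,0],[-70,10,-200],0.72]
    - [[0,0,0],[-75,20,-220],0.72]
    - [[0,0,0],[-75,20,-220],0.72]
    - [[0,0,0],[-75,20,-220],0.72]

```text
clock: 37.95
eef_pos: [476.0, 9.6, 309.4]
tcp_rot: [3.141, -0.003, 0.169]
contact_force: [0.3, 1.1, -0.2]
opening: 0.719
```

Run:
```python
from h import *
f=shot('wrist','w23.png'); stilts(f,amax=1500)
look(f,'tile_square',83,95,amax=4000); look(f,'tile_oblong',83,95,amax=4000); look(f,'tile_hex',83,95,amax=4000)
g=shot('side','s2.png')
for d in r.silhouettes(g,'hood'): print(d['conf'],d['location'],d['mask'].sum())
t=shot('top','t3.png')
for n in ['hood_bar','isolator','isolator_tip','vent']:
  for c,q in(('side',g),('top',t),('wrist',f)):
    for d in r.silhouettes(q,n)[:2]: print(n,c,round(d['conf'],2),d['location'],d['mask'].sum())
crop(t,60,130,320,250,3,'t4.png')
```

```text
stilt 0.9 [265. 176.] xy [467.9  30.5] th 86 err 0.21
stilt 0.61 [265.  36.] xy [624.4  57.4] th 74 err 0.25
tile_square conf 0.64 px [344. 105.] xy [565.4 -42. ] yaw deg 10.3 err 0.048
tile_square conf 0.63 px [346. 178.] xy [485.9 -61.2] yaw deg 9.2 err 0.039
tile_oblong conf 0.57 px [352.  32.] xy [641.8 -35.6] yaw deg 10.4 err 0.027
tile_hex conf 0.86 px [265. 112.] xy [544.6  43.2] yaw deg 9.6 err 0.034
tile_hex conf 0.43 px [265. 177.] xy [459.5  26. ] yaw deg 45.7 err 4.397
0.6 [229.2, 160.5] 8201
0.57 [263.3, 190.5] 15766
0.19 [254.4, 219.1] 65
hood_bar side 0.74 [231.3, 162.1] 7878
hood_bar top 0.85 [204.1, 187.9] 5118
hood_bar top 0.36 [191.9, 253.7] 344
isolator_tip wrist 0.37 [268.2, 177.0] 355
vent top 0.69 [202.0, 183.9] 5075
vent wrist 0.7 [92.7, 164.9] 65019
```

View pics/w23.png

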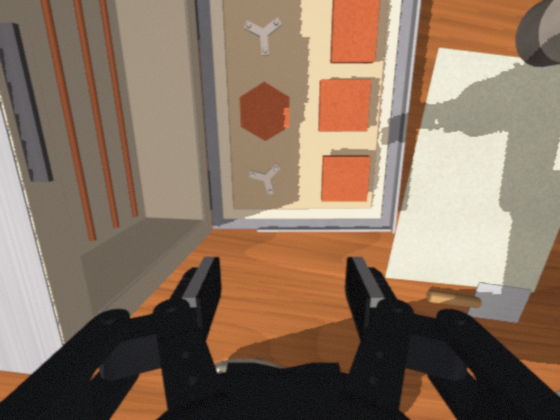

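View pics/t4.png

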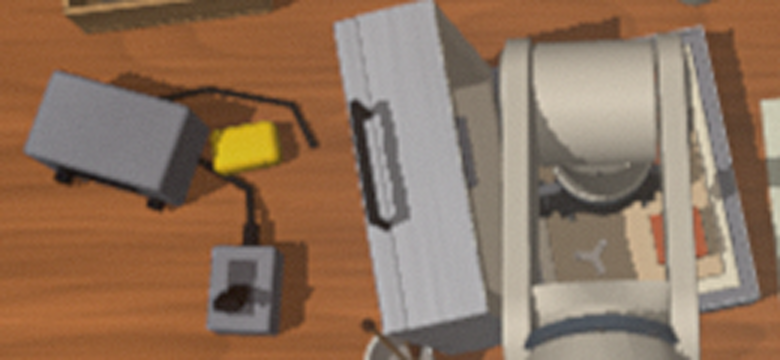

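View pics/s2.png

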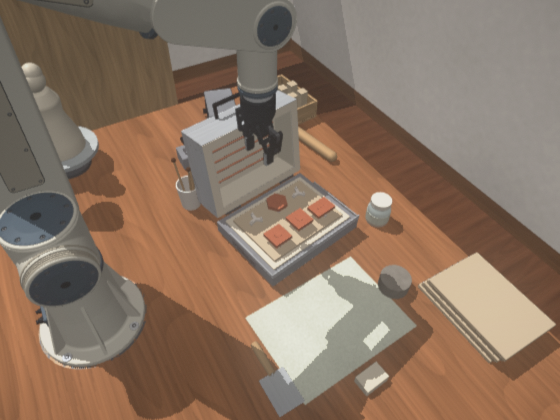

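All four tiles are on their stilts: oblong (641.8,−35.6), squares (565.4,−42.0) and (485.9,−61.2), hex (544.6,43.2). Now I'll go above the handle bar to measure it.

>>> play_rows:
  moves:
    - [[0,0,0],[0,0,-50],0.5]
    - [[0,0,0],[0,0,-100],0.4]
    - [[0,0,0],[0,0,-150],0.3]
    - [[0,0,0],[10,-20,-190],0.3]
    - [[0,0,0],[30,-60,-200],0.3]
    - [[0,0,0],[50,-100,-200],0.3]
    - [[0,0,0],[70,-140,-200],0.3]
    - [[0,0,0],[80,-178,-200],0.3]
    - [[0,0,0],[80,-178,-200],0.3]
    - [[0,0,0],[80,-178,-200],0.3]
    - [[0,0,0],[80,-178,-200],0.3]

```text
clock: 40.05
eef_pos: [524.4, 198.0, 508.9]
tcp_rot: [3.141, -0.001, 0.169]
contact_force: [0.5, -0.1, -1.2]
opening: 0.297
```

Run:
```python
from h import *
f=shot('wrist','w24.png'); print(pose()[:3,3])
```

```text
[524.46831876 197.69646296 509.12904352]
```

View pics/w24.png

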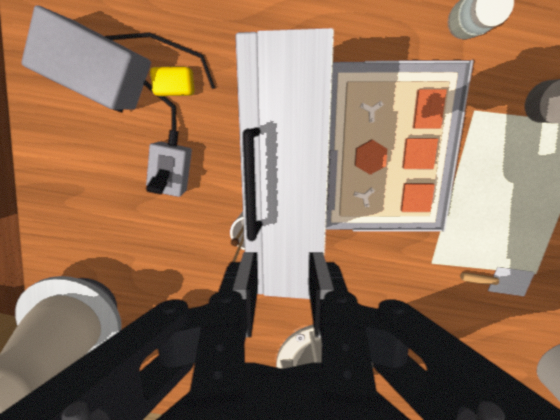

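Run:
```python
from h import *
f=shot('wrist'); crop(f,315,50,480,240,4,'w25.png'); crop(f,140,20,340,160,4,'w26.png')
for z in (325,331,337): print(z,np.round(onplane(f,[[251,130],[251,236]],z),1))
```

```text
325 [[573.6 239.6 325. ]
 [458.  223.6 325. ]]
331 [[574.  239.1 331. ]
 [460.6 223.4 331. ]]
337 [[574.5 238.6 337. ]
 [463.2 223.1 337. ]]
```

View pics/w25.png

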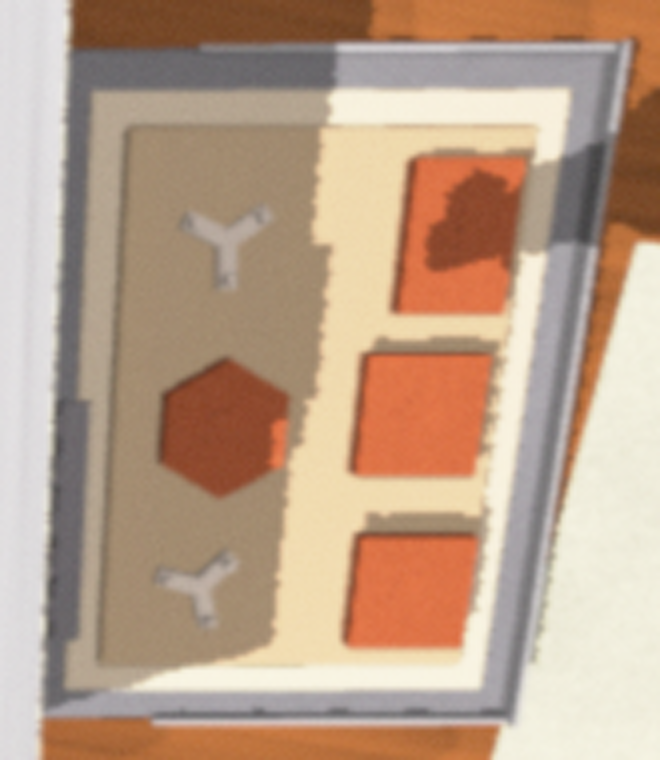

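View pics/w26.png

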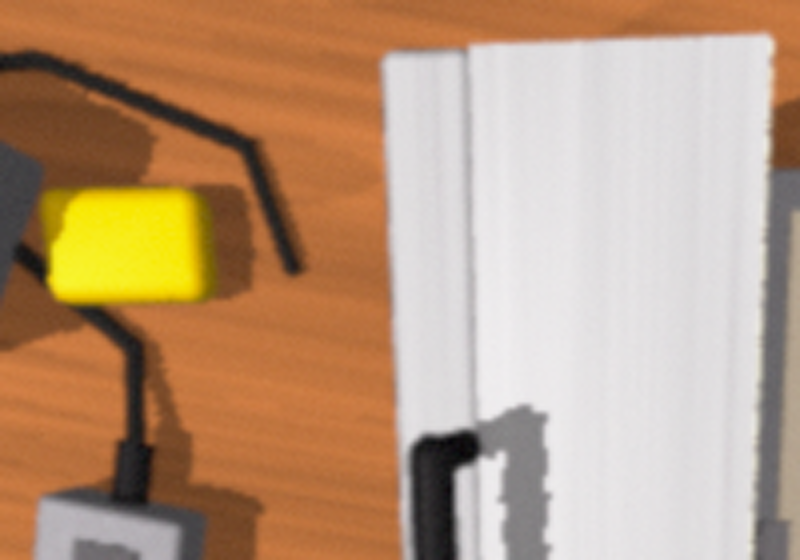

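Run:
```python
from h import *
f=shot('wrist')
c=np.array([[130,127],[538,127],[465,662],[100,662]])/4+[315,50]-0.5
P=onplane(f,c,65); print(np.round(P,1)); print(np.linalg.norm(np.diff(np.vstack([P,P[:1]]),axis=0),axis=1))
ce=P.mean(0); ax=(P[0]+P[1]-P[2]-P[3]); yaw=np.arctan2(ax[1],ax[0]); ay=(P[0]+P[3]-P[1]-P[2]); yaw2=np.arctan2(-ay[0],ay[1])
print('kiln',ce[:2],np.degrees([yaw,yaw2]))
bar=onplane(f,[[251.3,130],[251.3,236]],331).mean(0)
for y in (yaw,yaw2,(yaw+yaw2)/2):
    X=np.array([np.cos(y),np.sin(y)]); Y=np.array([-np.sin(y),np.cos(y)])
    d=bar[:2]-ce[:2]; print('bar in kiln frame',d@X,d@Y,' hinge 120; angle from y:',np.degrees(np.arccos(-(d@Y-120)/289.3)-np.arctan2(80,278)))
# hood top bounding mask in kiln frame
```

```text
[[ 663.4  107.9   65. ]
 [ 693.3  -68.    65. ]
 [ 450.3 -112.7   65. ]
 [ 419.9   66.1   65. ]]
[178.36968016 247.13904803 181.2870643  247.06162516]
kiln [556.74422141  -1.67533972] [10.07402481  9.64084317]
bar in kiln frame 1.947923587261403 235.7802618017163  hinge 120; angle from y: 97.5369814307582
bar in kiln frame 0.16528101261003367 235.78825022416734  hinge 120; angle from y: 97.53870783116837
bar in kiln frame 1.0566098494490608 235.7859407115143  hinge 120; angle from y: 97.53820871356844
```

Kiln fitted at (556.7, −1.7) with yaw 9.85°. The bar is at kiln y 235, z 331, so the hood is at about 1.70 rad. I'll descend with the fingers straddling the bar.

>>> play_rows:
  moves:
    - [[0,0,0],[-1.5,-15,20],0.45]
    - [[0,0,0],[-1.5,-33,50],0.45]
    - [[0,0,0],[-1.5,-33,90],0.45]
    - [[0,0,0],[-1.5,-33,120],0.45]
    - [[0,0,0],[-1.5,-33,135],0.45]
    - [[0,0,0],[-1.5,-33,135],0.45]
    - [[0,0,0],[-1.5,-33,135],0.45]

```text
clock: 40.9
eef_pos: [518.4, 229.7, 375.7]
tcp_rot: [3.141, -0.004, 0.168]
contact_force: [0.4, 0.2, 0.2]
opening: 0.446
```

Run:
```python
from h import *
f=shot('wrist','w27.png'); print(pose()[:3,3],r.sense()['contact_force'])
```

```text
[518.67436099 229.84748722 376.17303534] [ 0.69699573  0.52513927 -0.37203031]
```

View pics/w27.png

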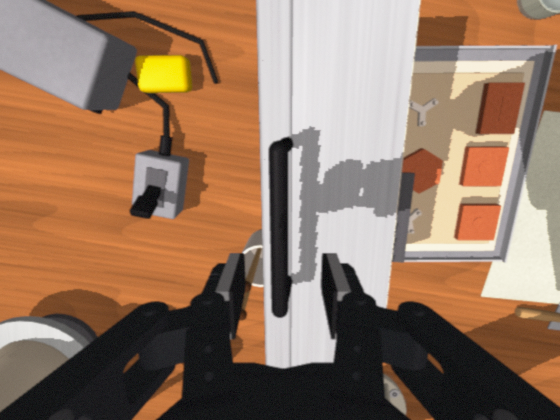

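The bar is centred between the fingers (x≈280 against a finger midpoint of 284). Descending and gripping lightly.

>>> play_rows:
  moves:
    - [[0,0,0],[2,-1,20],0.45]
    - [[0,0,0],[2,-1,40],0.45]
    - [[0,0,0],[2,-1,52],0.45]
    - [[0,0,0],[2,-1,58],0.45]
    - [[0,0,0],[2,-1,58],0.35]
    - [[0,0,0],[2,-1,58],0.25]
    - [[0,0,0],[2,-1,58],0.15]
    - [[0,0,0],[2,-1,58],0.05]
    - [[0,0,0],[2,-1,58],0.05]
    - [[0,0,0],[2,-1,58],0.05]
  newtons: 25

```text
clock: 41.95
eef_pos: [521.1, 232.4, 319.4]
tcp_rot: [-3.139, -0.007, 0.168]
contact_force: [-1.9, 4.6, 3.2]
opening: 0.125
```

Run:
```python
from h import *
s=r.sense(); T=pose(s); print(T[:3,3],s['contact_force'],s['opening']*85)
y=np.radians(9.85); X=np.array([np.cos(y),np.sin(y)]); Y=np.array([-np.sin(y),np.cos(y)])
d=T[:2,3]-[556.7,-1.7]; ky=d@Y; print('kiln',d@X,ky)
f=shot('wrist','w28.png')
a0=np.radians(16.05)
th0=np.arccos(-(ky-120)/289.3)-a0; print('theta',np.degrees(th0), 'bar z',66+289.3*np.sin(th0+a0))
for i,th in enumerate(np.linspace(th0,0,61)[1:]):
    print(i+1,'%.1f [0, %.1f, %.1f]'%(np.degrees(th),-((120-289.3*np.cos(th+a0))-ky),-(289.3*(np.sin(th+a0)-np.sin(th0+a0)))))
```

```text
[521.06071609 232.43419644 319.42445971] [-1.86731716  4.63546876  3.19041433] 10.585422836226796
kiln 4.939263496446974 236.77961098425823
theta 97.757350394479 bar z 330.6828525960179
1 96.1 [0, 7.6, -3.2]
2 94.5 [0, 15.2, -6.2]
3 92.9 [0, 23.0, -9.0]
4 91.2 [0, 30.8, -11.5]
5 89.6 [0, 38.7, -13.9]
6 88.0 [0, 46.6, -16.0]
7 86.4 [0, 54.6, -17.9]
8 84.7 [0, 62.7, -19.5]
9 83.1 [0, 70.8, -20.9]
10 81.5 [0, 78.9, -22.1]
11 79.8 [0, 87.1, -23.1]
12 78.2 [0, 95.3, -23.8]
13 76.6 [0, 103.5, -24.3]
14 74.9 [0, 111.7, -24.6]
15 73.3 [0, 120.0, -24.6]
16 71.7 [0, 128.2, -24.4]
17 70.1 [0, 136.4, -24.0]
18 68.4 [0, 144.6, -23.3]
19 66.8 [0, 152.8, -22.4]
20 65.2 [0, 160.9, -21.2]
21 63.5 [0, 169.0, -19.9]
22 61.9 [0, 177.1, -18.3]
23 60.3 [0, 185.1, -16.4]
24 58.7 [0, 193.1, -14.4]
25 57.0 [0, 201.0, -12.1]
26 55.4 [0, 208.8, -9.6]
27 53.8 [0, 216.6, -6.9]
28 52.1 [0, 224.3, -3.9]
29 50.5 [0, 231.9, -0.7]
30 48.9 [0, 239.4, 2.6]
31 47.2 [0, 246.8, 6.2]
32 45.6 [0, 254.1, 10.0]
33 44.0 [0, 261.3, 14.0]
34 42.4 [0, 268.3, 18.2]
35 40.7 [0, 275.3, 22.7]
36 39.1 [0, 282.1, 27.3]
37 37.5 [0, 288.8, 32.1]
38 35.8 [0, 295.3, 37.0]
39 34.2 [0, 301.7, 42.2]
40 32.6 [0, 308.0, 47.6]
41 31.0 [0, 314.1, 53.1]
42 29.3 [0, 320.0, 58.8]
43 27.7 [0, 325.8, 64.6]
44 26.1 [0, 331.4, 70.7]
45 24.4 [0, 336.8, 76.8]
46 22.8 [0, 342.1, 83.2]
47 21.2 [0, 347.1, 89.6]
48 19.6 [0, 352.0, 96.3]
49 17.9 [0, 356.7, 103.0]
50 16.3 [0, 361.2, 109.9]
51 14.7 [0, 365.5, 116.9]
52 13.0 [0, 369.6, 124.1]
53 11.4 [0, 373.5, 131.3]
54 9.8 [0, 377.2, 138.7]
55 8.1 [0, 380.7, 146.1]
56 6.5 [0, 383.9, 153.7]
57 4.9 [0, 387.0, 161.3]
58 3.3 [0, 389.8, 169.0]
59 1.6 [0, 392.4, 176.8]
60 0.0 [0, 394.8, 184.7]
```

View pics/w28.png

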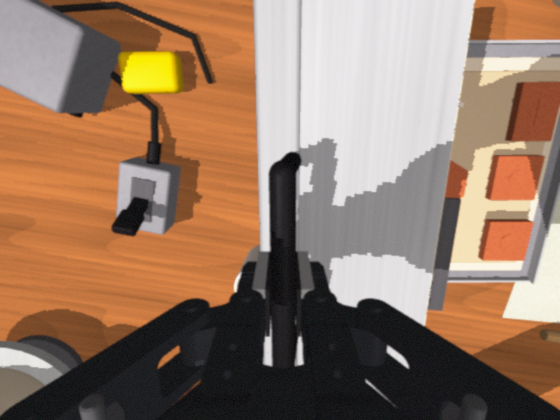

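The bar is gripped. I'll guide it along the arc, 1.6° per row.

>>> play_rows:
  moves:
    - [[0,0,0],[0,7.6,-3.2],0.05]
    - [[0,0,0],[0,15.2,-6.2],0.05]
    - [[0,0,0],[0,23,-9],0.05]
    - [[0,0,0],[0,30.8,-11.5],0.05]
    - [[0,0,0],[0,38.7,-13.9],0.05]
    - [[0,0,0],[0,46.6,-16],0.05]
    - [[0,0,0],[0,54.6,-17.9],0.05]
    - [[0,0,0],[0,62.7,-19.5],0.05]
    - [[0,0,0],[0,70.8,-20.9],0.05]
    - [[0,0,0],[0,78.9,-22.1],0.05]
    - [[0,0,0],[0,87.1,-23.1],0.05]
    - [[0,0,0],[0,95.3,-23.8],0.05]

```text
clock: 43.2
eef_pos: [537.1, 140.2, 344.9]
tcp_rot: [-3.135, -0.009, 0.168]
contact_force: [-4.1, 9.1, 8.1]
opening: 0.127
```

```bash
cat >> h.py <<'E'
def arc(n,step=1.63,KC=(556.7,-1.7),yaw=9.85):
    s=r.sense(); T=pose(s); y=np.radians(yaw); X=np.array([np.cos(y),np.sin(y)]); Y=np.array([-np.sin(y),np.cos(y)])
    d=T[:2,3]-KC; ky=d@Y; a0=np.radians(16.05); th0=np.arccos(-(ky-120)/289.3)-a0
    print('kx',d@X,'ky',ky,'theta',np.degrees(th0),'bar z',66+289.3*np.sin(th0+a0),'tcp z',T[2,3],'f',s['contact_force'],'open',s['opening'],'rot',s['tcp_rot'])
    for i in range(1,n+1):
        th=th0-np.radians(step)*i
        if th<-0.01: break
        print('%.1f [0, %.1f, %.1f]'%(np.degrees(th),-((120-289.3*np.cos(th+a0))-ky),-(289.3*(np.sin(th+a0)-np.sin(th0+a0)))))
E
python3 -c "
from h import *
shot('side','s3.png'); arc(20)"
```

```text
kx 5.002724182523015 ky 142.03272542044866 theta 78.31780404176553 bar z 354.4597875104035 tcp z 344.99682785137355 f [-2.86557852  5.44966189  6.83257414] open 0.12681681473444686 rot [-3.13623492 -0.00922796  0.16817702]
76.7 [0, 8.2, -0.5]
75.1 [0, 16.4, -0.8]
73.4 [0, 24.7, -0.8]
71.8 [0, 32.9, -0.6]
70.2 [0, 41.1, -0.2]
68.5 [0, 49.3, 0.4]
66.9 [0, 57.5, 1.3]
65.3 [0, 65.7, 2.5]
63.6 [0, 73.8, 3.8]
62.0 [0, 81.8, 5.4]
60.4 [0, 89.9, 7.2]
58.8 [0, 97.8, 9.3]
57.1 [0, 105.8, 11.5]
55.5 [0, 113.6, 14.0]
53.9 [0, 121.4, 16.7]
52.2 [0, 129.1, 19.7]
50.6 [0, 136.7, 22.8]
49.0 [0, 144.2, 26.2]
47.3 [0, 151.6, 29.8]
45.7 [0, 158.9, 33.6]
```

View pics/s3.png

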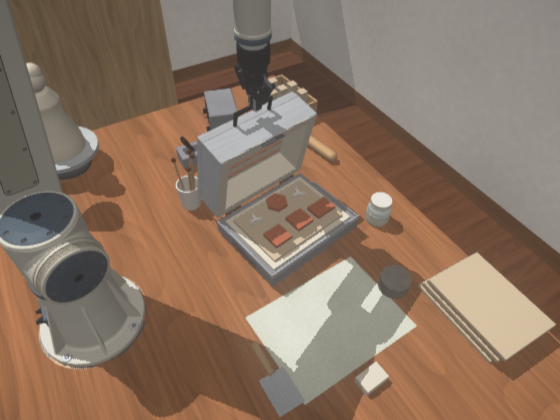

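The hood follows the arm, now at about 78° with low forces. Continuing.

>>> play_rows:
  moves:
    - [[0,0,0],[0,8.2,-0.4],0.05]
    - [[0,0,0],[0,16.4,-0.4],0.05]
    - [[0,0,0],[0,24.7,-0.2],0.05]
    - [[0,0,0],[0,32.9,0.2],0.05]
    - [[0,0,0],[0,41.1,0.8],0.05]
    - [[0,0,0],[0,49.3,1.6],0.05]
    - [[0,0,0],[0,57.5,2.6],0.05]
    - [[0,0,0],[0,65.7,3.8],0.05]
    - [[0,0,0],[0,73.8,5.2],0.05]
    - [[0,0,0],[0,81.8,6.8],0.05]
    - [[0,0,0],[0,89.9,8.6],0.05]
    - [[0,0,0],[0,97.8,10.7],0.05]
    - [[0,0,0],[0,105.8,13],0.05]
    - [[0,0,0],[0,113.6,15.5],0.05]
    - [[0,0,0],[0,121.4,18.2],0.05]
    - [[0,0,0],[0,129.1,21.2],0.05]
    - [[0,0,0],[0,136.7,24.3],0.05]
    - [[0,0,0],[0,144.2,27.7],0.05]
    - [[0,0,0],[0,151.6,31.3],0.05]
    - [[0,0,0],[0,158.9,35],0.05]

```text
clock: 45.25
eef_pos: [564.6, -17.9, 309.2]
tcp_rot: [-3.136, -0.01, 0.168]
contact_force: [-0.2, 3.9, 4.3]
opening: 0.127
```

```bash
python3 -c "
from h import *
shot('side','s4.png'); arc(20)"
```

```text
kx 4.980381191036426 ky -18.43095457972372 theta 45.36231557479497 bar z 320.030236023483 tcp z 308.64677726962907 f [2.20689399 0.92113209 3.68044343] open 0.12869112881663797 rot [-3.13749844 -0.00972416  0.16799373]
43.7 [0, 7.2, 4.0]
42.1 [0, 14.2, 8.3]
40.5 [0, 21.2, 12.7]
38.8 [0, 27.9, 17.4]
37.2 [0, 34.6, 22.2]
35.6 [0, 41.1, 27.2]
34.0 [0, 47.5, 32.4]
32.3 [0, 53.7, 37.8]
30.7 [0, 59.8, 43.3]
29.1 [0, 65.7, 49.1]
27.4 [0, 71.5, 55.0]
25.8 [0, 77.1, 61.0]
24.2 [0, 82.5, 67.2]
22.5 [0, 87.7, 73.6]
20.9 [0, 92.7, 80.1]
19.3 [0, 97.6, 86.7]
17.7 [0, 102.2, 93.5]
16.0 [0, 106.7, 100.4]
14.4 [0, 111.0, 107.5]
12.8 [0, 115.1, 114.6]
```

View pics/s4.png

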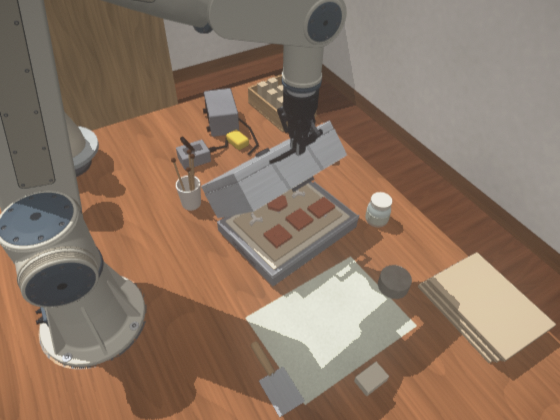

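>>> play_rows:
  moves:
    - [[0,0,0],[0,7.2,4],0.05]
    - [[0,0,0],[0,14.2,8.3],0.05]
    - [[0,0,0],[0,21.2,12.7],0.05]
    - [[0,0,0],[0,27.9,17.4],0.05]
    - [[0,0,0],[0,34.6,22.2],0.05]
    - [[0,0,0],[0,41.1,27.2],0.05]
    - [[0,0,0],[0,47.5,32.4],0.05]
    - [[0,0,0],[0,53.7,37.8],0.05]
    - [[0,0,0],[0,59.8,43.3],0.05]
    - [[0,0,0],[0,65.7,49.1],0.05]
    - [[0,0,0],[0,71.5,55],0.05]
    - [[0,0,0],[0,77.1,61],0.05]
    - [[0,0,0],[0,82.5,67.2],0.05]
    - [[0,0,0],[0,87.7,73.6],0.05]
    - [[0,0,0],[0,92.7,80.1],0.05]
    - [[0,0,0],[0,97.6,86.7],0.05]
    - [[0,0,0],[0,102.2,93.5],0.05]
    - [[0,0,0],[0,106.7,100.4],0.05]

```text
clock: 47.1
eef_pos: [583.2, -124.1, 207.1]
tcp_rot: [-3.137, -0.009, 0.168]
contact_force: [-4.3, 1.1, 2.0]
opening: 0.121
```

```bash
python3 -c "
from h import *
shot('side','s5.png'); shot('wrist','w29.png'); arc(20,1.2)"
```

```text
kx 5.018206869302666 ky -125.57679147253863 theta 15.861510636225402 bar z 218.92654933023658 tcp z 206.14235901216696 f [ 0.2168616  -4.1998669  -9.23425378] open 0.12445647152087576 rot [-3.13803832 -0.00831906  0.16778612]
14.7 [0, 3.1, 5.2]
13.5 [0, 6.2, 10.4]
12.3 [0, 9.1, 15.7]
11.1 [0, 11.9, 21.1]
9.9 [0, 14.6, 26.5]
8.7 [0, 17.2, 32.0]
7.5 [0, 19.7, 37.5]
6.3 [0, 22.1, 43.1]
5.1 [0, 24.3, 48.7]
3.9 [0, 26.4, 54.4]
2.7 [0, 28.4, 60.1]
1.5 [0, 30.3, 65.9]
0.3 [0, 32.1, 71.7]
```

View pics/s5.png

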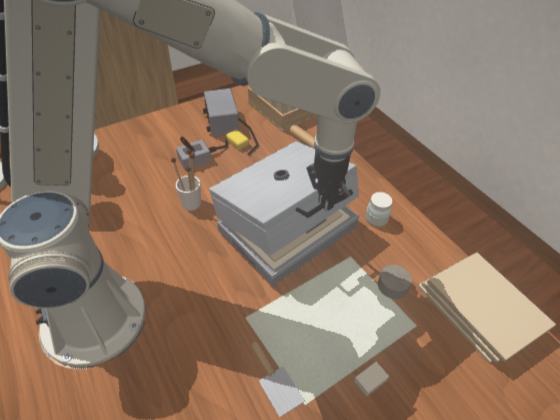

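View pics/w29.png

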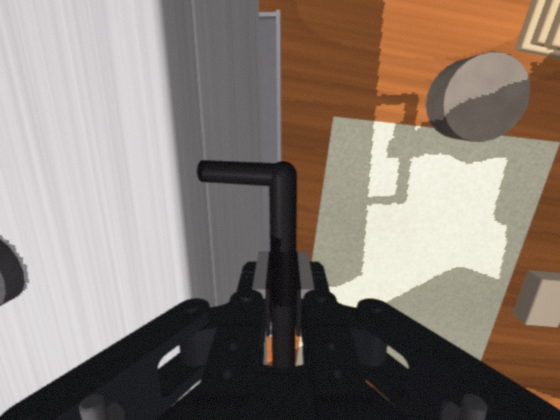

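The hood is at about 16° and still gripped. Going slowly for the rest.

>>> play_rows:
  moves:
    - [[0,0,0],[0,3.1,5.2],0.05]
    - [[0,0,0],[0,6.2,10.4],0.05]
    - [[0,0,0],[0,9.1,15.7],0.05]
    - [[0,0,0],[0,11.9,21.1],0.05]
    - [[0,0,0],[0,14.6,26.5],0.05]
    - [[0,0,0],[0,17.2,32],0.05]
    - [[0,0,0],[0,19.7,37.5],0.05]
    - [[0,0,0],[0,22.1,43.1],0.05]
    - [[0,0,0],[0,24.3,48.7],0.05]
    - [[0,0,0],[0,26.4,54.4],0.05]
    - [[0,0,0],[0,27.6,57.3],0.05]
    - [[0,0,0],[0,28.4,60.1],0.05]
    - [[0,0,0],[0,29.4,63],0.05]
    - [[0,0,0],[0,30.3,66],0.05]
    - [[0,0,0],[0,30.3,66],0.05]

```text
clock: 48.7
eef_pos: [588.5, -154.4, 139.5]
tcp_rot: [-3.138, -0.008, 0.168]
contact_force: [-3.3, -1.3, -4.3]
opening: 0.125
```

```bash
python3 -c "
from h import *
shot('side','s6.png'); arc(20,0.6)"
```

```text
kx 5.239531635768944 ky -155.86445708578245 theta 1.4801768050406716 bar z 153.13949343877613 tcp z 139.4962445048738 f [-3.18056183 -2.4961963  -4.81925437] open 0.12930015846887644 rot [-3.13831653 -0.00784724  0.16788083]
0.9 [0, 0.9, 2.9]
0.3 [0, 1.8, 5.8]
-0.3 [0, 2.6, 8.7]
```

View pics/s6.png

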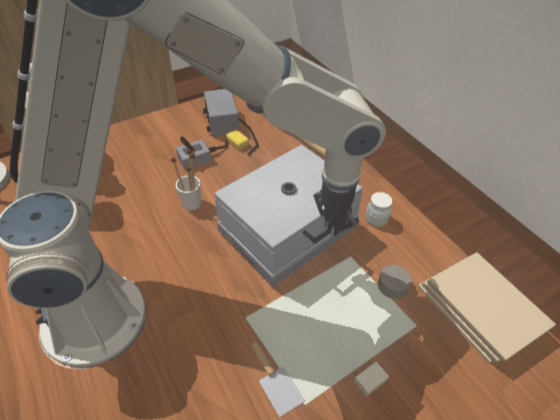

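>>> play_rows:
  moves:
    - [[0,0,0],[0,0.5,1.5],0.05]
    - [[0,0,0],[0,0.9,3],0.05]
    - [[0,0,0],[0,1.3,4.4],0.05]
    - [[0,0,0],[0,1.8,5.8],0.05]
    - [[0,0,0],[0,2.2,7.2],0.05]
    - [[0,0,0],[0,2.2,7.2],0.05]

```text
clock: 49.35
eef_pos: [588.9, -156.5, 132.2]
tcp_rot: [-3.138, -0.008, 0.168]
contact_force: [-4.5, 0.0, -1.5]
opening: 0.122
```

>>> play_rows:
  moves:
    - [[0,0,0],[0,0.3,1],0.05]
    - [[0,0,0],[0,0.6,2],0.05]
    - [[0,0,0],[0,0.6,2],0.05]

```text
clock: 49.65
eef_pos: [589.0, -156.7, 131.5]
tcp_rot: [-3.138, -0.008, 0.168]
contact_force: [-8.9, 3.2, 12.7]
opening: 0.125
```

>>> play_rows:
  moves:
    - [[0,0,0],[0,0.2,1],0.05]
    - [[0,0,0],[0,0.2,2],0.05]
    - [[0,0,0],[0,0.2,2],0.05]

```text
clock: 49.95
eef_pos: [589.0, -156.6, 131.5]
tcp_rot: [-3.138, -0.008, 0.168]
contact_force: [-11.6, 2.9, 18.1]
opening: 0.129
```

```bash
python3 -c "
from h import *
arc(1)
f=shot('side'); crop(f,200,140,380,290,4,'s7.png')"
```

```text
kx 5.336804041276688 ky -158.17133938099556 theta -0.10637859603166326 bar z 145.4682071458957 tcp z 131.48042253490217 f [-11.56630754   2.90224228  18.12558389] open 0.12858180698673066 rot [-3.13763617 -0.0082795   0.16783424]
```

View pics/s7.png

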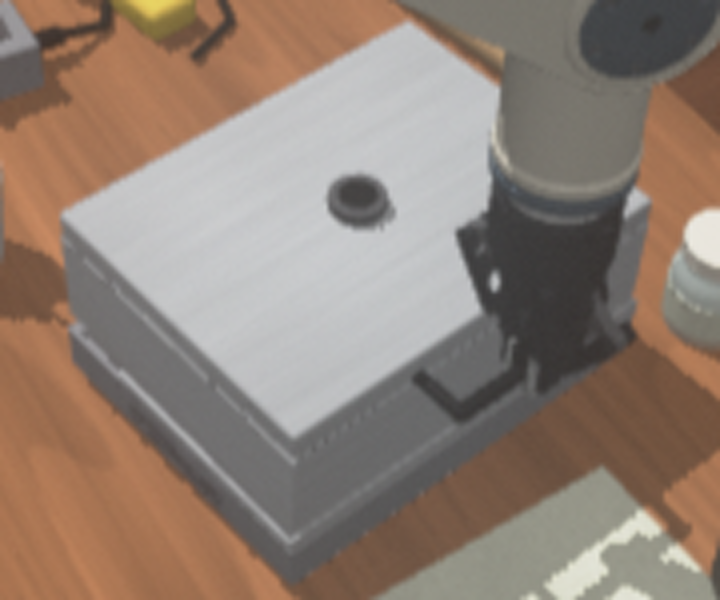

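The hood is seated: it doesn't move under 18 N and computes to θ≈−0.1°. Releasing and going up.

>>> play_rows:
  moves:
    - [[0,0,0],[0,0,-0.5],0.05]
    - [[0,0,0],[0,0,-0.5],0.2]
    - [[0,0,0],[0,0,-0.5],0.32]
    - [[0,0,0],[0,0,-0.5],0.32]
    - [[0,0,0],[0,0,-0.5],0.32]
    - [[0,0,0],[0,0,-10],0.32]
    - [[0,0,0],[0,0,-30],0.32]
    - [[0,0,0],[0,0,-70],0.32]
    - [[0,0,0],[0,0,-120],0.32]
    - [[0,0,0],[0,0,-170],0.32]
    - [[0,0,0],[0,0,-200],0.32]
    - [[0,0,0],[0,0,-200],0.32]

```text
clock: 51.2
eef_pos: [589.8, -158.3, 337.9]
tcp_rot: [3.141, -0.017, 0.168]
contact_force: [0.4, -0.0, -0.7]
opening: 0.322
```

Run:
```python
from h import *
f=shot('wrist','w30.png'); g=shot('side'); crop(g,200,140,380,290,4,'s8.png')
look(f,'vent_brick',0,24,amax=5000);look(g,'vent_brick',0,24,amax=5000)
for c in (f,g):
    for d in r.silhouettes(c,'vent'): print(d['conf'],d['location'],d['mask'].sum())
delta([492,-350,250],0.05)
```

```text
vent_brick conf 0.64 px [457. 254.] xy [ 492.3 -463.1] yaw deg 4.2 err 0.052
vent_brick conf 0.73 px [369. 379.] xy [ 494.9 -464.1] yaw deg 5.1 err 0.082
0.94 [131.2, 164.2] 66862
0.8 [285.2, 206.3] 11011
turn [-0.3 -0.3  6.8] shift [-126.1  174.4   78.2]  | at [ 586.8 -157.5  329.8] rot [-3.136 -0.006  0.168] q [-0.27  0.25  1.56  0.01  1.33  1.13] open 0.319 t 51.5
```

View pics/w30.png

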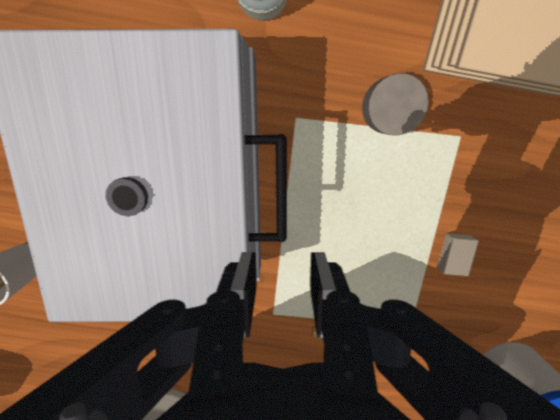

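View pics/s8.png

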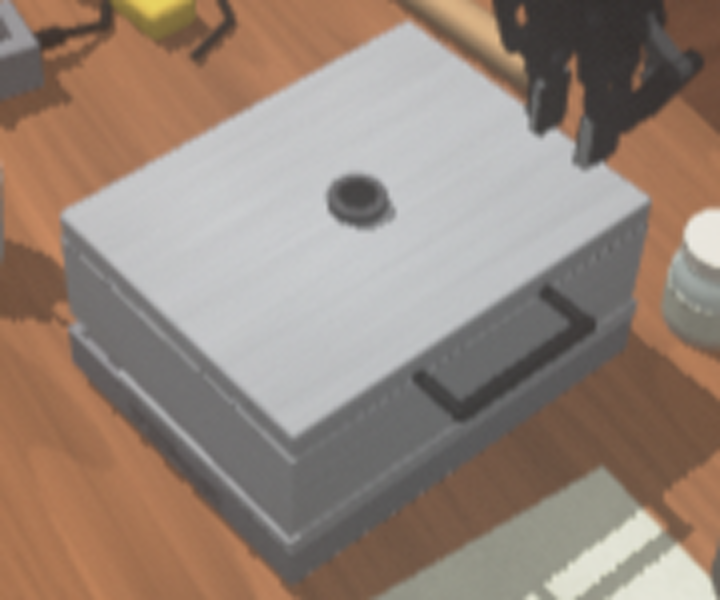

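The hood is shut. The brick is still at (492, −463) with yaw about 4.5°. Going to hover over it.

Run:
```python
from h import *
delta([493,-464,125],0.078)
```

```text
turn [-0.3 -0.3  5.1] shift [-144.9  287.6  202.5]  | at [ 586.8 -157.5  329.8] rot [-3.136 -0.006  0.168] q [-0.27  0.25  1.56  0.01  1.33  1.13] open 0.319 t 51.5
```

>>> play_rows:
  moves:
    - [[0,0,1],[-10,30,0],0.6]
    - [[0,0,2],[-30,70,0],0.8]
    - [[0,0,3],[-55,110,10],1]
    - [[0,0,4],[-75,150,40],1]
    - [[0,0,5],[-95,190,75],1]
    - [[0,0,5],[-115,230,115],1]
    - [[0,0,5],[-135,265,155],1]
    - [[-0.3,-0.3,5.1],[-145,286,190],1]
    - [[-0.3,-0.3,5.1],[-145,287.6,202.5],1]
    - [[-0.3,-0.3,5.1],[-145,287.6,202.5],1]
    - [[-0.3,-0.3,5.1],[-145,287.6,202.5],1]

```text
clock: 52.6
eef_pos: [492.5, -463.5, 124.2]
tcp_rot: [-3.139, 0.001, 0.078]
contact_force: [0.1, -0.1, 0.4]
opening: 0.999
```

Run:
```python
from h import *
f=shot('wrist','w31.png')
o=look(f,'vent_brick',0,24,amax=20000); p=o[0][0]
toward(p,p[2],(-0.9,-1.0),10)
```

```text
vent_brick conf 0.87 px [285. 201.] xy [ 492.4 -463.2] yaw deg 3.7 err 0.045
tcp target [ 493.4 -464.2]
turn [ 0.1 -0.1  0.9] shift [ -0.8   0.2 116.5]  | at [ 493.9 -463.8  126.5] rot [ 3.141e+00 -2.000e-03  7.900e-02] q [-0.76  0.54  1.6   0.    1.01  0.73] open 1.0 t 52.7
```

View pics/w31.png

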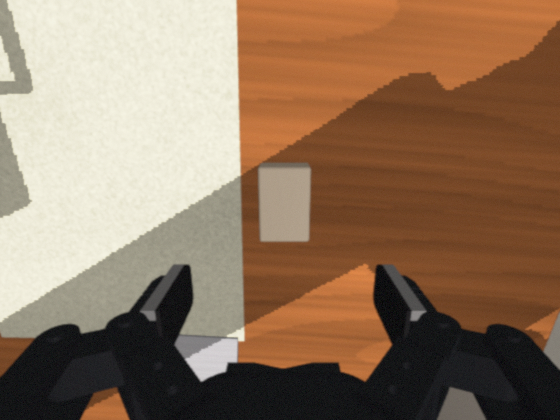

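>>> play_rows:
  moves:
    - [[0,0,0.9],[-0.8,0.2,35],0.8]
    - [[0,0,0.9],[-0.8,0.2,70],0.8]
    - [[0,0,0.9],[-0.8,0.2,100],0.75]
    - [[0,0,0.9],[-0.8,0.2,114],0.75]
    - [[0,0,0.9],[-0.8,0.2,119],0.7]
    - [[0,0,0.9],[-0.8,0.2,119],0.6]
    - [[0,0,0.9],[-0.8,0.2,119],0.45]
    - [[0,0,0.9],[-0.8,0.2,119],0.35]
    - [[0,0,0.9],[-0.8,0.2,119],0.35]
    - [[0,0,0.9],[-0.8,0.2,119],0.35]
  newtons: 50

```text
clock: 53.7
eef_pos: [494.5, -465.1, 9.5]
tcp_rot: [3.139, -0.004, 0.064]
contact_force: [0.0, 1.3, 7.0]
opening: 0.481
```

>>> play_rows:
  moves:
    - [[0,0,0],[0,0,-10],0.35]
    - [[0,0,0],[0,0,-30],0.35]
    - [[0,0,0],[0,0,-70],0.35]
    - [[0,0,0],[0,0,-120],0.35]
    - [[0,0,0],[0,0,-170],0.35]
    - [[0,0,0],[0,0,-220],0.35]
    - [[0,0,0],[0,0,-260],0.35]
    - [[0,0,0],[0,0,-260],0.35]

```text
clock: 54.5
eef_pos: [495.5, -466.5, 278.0]
tcp_rot: [3.13, -0.012, 0.064]
contact_force: [-0.2, -0.3, -1.8]
opening: 0.48
```

Run:
```python
from h import *
f=shot('wrist','w32.png')
for zb in (3,6,9): held(f,'vent_brick',zb,24)
delta([480,-15,270],0.172)
```

```text
held 0.82 [282. 268.] tool xy [-0.   0.1] yaw 179.5 err 0.141
held 0.82 [282. 268.] tool xy [-1.  -0.5] yaw -0.3 err 0.092
held 0.82 [282. 268.] tool xy [-1.9 -0.9] yaw 179.5 err 0.048
turn [ 0.1 -0.1 -6.2] shift [  16.  -448.5   -2.3]  | at [ 492.5 -463.6  268.2] rot [ 3.14e+00 -2.00e-03  6.40e-02] q [-0.76  0.4   1.48  0.    1.26  0.75] open 0.474 t 54.7
```

View pics/w32.png

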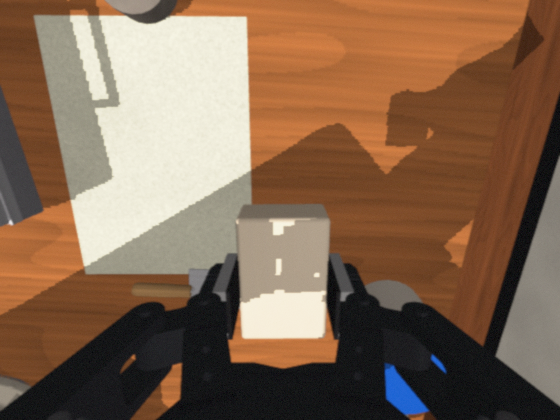

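>>> play_rows:
  moves:
    - [[0,0,-1],[1,-30,0],0.35]
    - [[0,0,-2],[2,-70,0],0.35]
    - [[0,0,-3],[4,-115,0],0.35]
    - [[0,0,-4],[6,-160,0],0.35]
    - [[0,0,-5],[8,-205,0],0.35]
    - [[0,0,-6],[10,-250,0],0.35]
    - [[0,0,-6.2],[11,-295,0],0.35]
    - [[0,0,-6.2],[12,-340,0],0.35]
    - [[0,0,-6.2],[13,-385,0],0.35]
    - [[0,0,-6.2],[14,-425,0],0.35]
    - [[0,0,-6.2],[14,-448.5,0],0.35]
    - [[0,0,-6.2],[14,-448.5,0],0.35]
    - [[0,0,-6.2],[14,-448.5,0],0.35]

```text
clock: 56.0
eef_pos: [477.3, -15.0, 266.5]
tcp_rot: [3.14, 0.0, 0.173]
contact_force: [-0.3, -0.0, -2.0]
opening: 0.469
```

Run:
```python
from h import *
f=shot('wrist','w33.png'); print(pose()[:3,3], proj(f,[556.7,-1.7,176]))
for zb in (8,9.5): held(f,'vent_brick',zb,24)
u,v=np.int32(proj(f,[556.7,-1.7,176])[0]); crop(f,u-50,max(v-50,0),u+50,v+50,6,'w34.png'); print(u-50,max(v-50,0))
```

```text
[477.49853835 -15.57167419 266.67230271] [[284.69385964 101.91079277]]
held 0.63 [281. 267.] tool xy [-1.5 -0.9] yaw 179.9 err 0.064
held 0.63 [281. 267.] tool xy [-1.8 -0.8] yaw 179.8 err 0.042
234 51
```

View pics/w33.png

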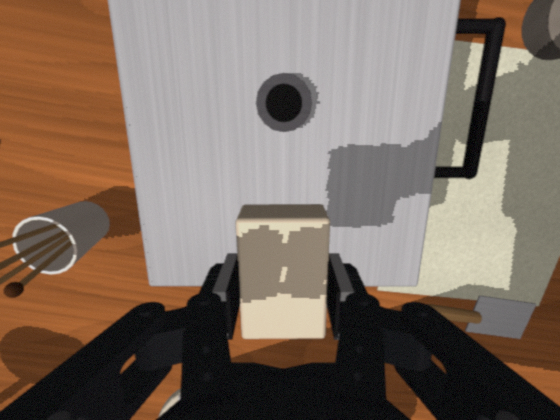

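View pics/w34.png

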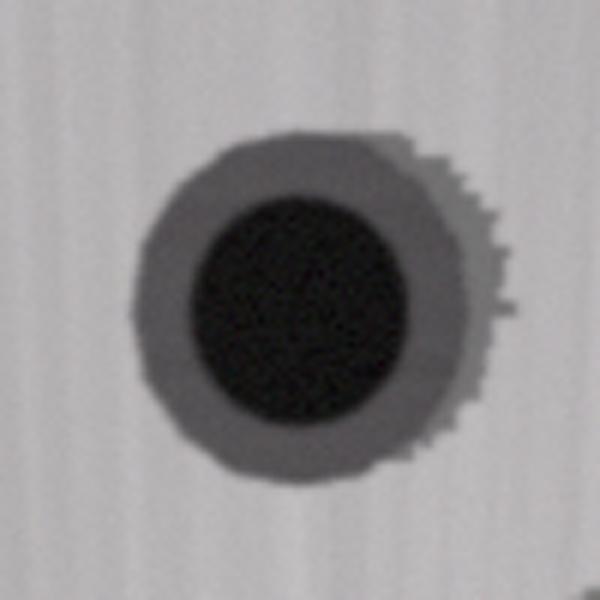

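The collar centre is at px (283.5,101.8), within 1 mm of the kiln-based prediction. Moving over it and lowering.

>>> play_rows:
  moves:
    - [[0,0,0],[20,0,5],0.35]
    - [[0,0,0],[45,0,12],0.35]
    - [[0,0,0],[70,0,25],0.35]
    - [[0,0,0],[82.2,0,40],0.35]
    - [[0,0,0],[82.2,0,55],0.35]
    - [[0,0,0],[82.2,0,66],0.35]
    - [[0,0,0],[82.2,0,73],0.35]
    - [[0,0,0],[82.2,0,74.5],0.35]
    - [[0,0,0],[82.2,0,74.5],0.35]

```text
clock: 57.05
eef_pos: [558.8, -2.5, 192.8]
tcp_rot: [3.14, -0.001, 0.17]
contact_force: [0.1, -0.7, -1.4]
opening: 0.481
```

>>> play_rows:
  moves:
    - [[0,0,0],[0.4,0,1],0.35]
    - [[0,0,0],[0.4,0,2],0.35]
    - [[0,0,0],[0.4,0,3],0.35]
    - [[0,0,0],[0.4,0,4],0.35]
    - [[0,0,0],[0.4,0,4],0.35]

```text
clock: 57.55
eef_pos: [559.2, -2.4, 188.8]
tcp_rot: [3.14, -0.001, 0.171]
contact_force: [-0.6, -0.3, -0.7]
opening: 0.478
```

>>> play_rows:
  moves:
    - [[0,0,0],[-0.5,-0.8,0.7],0.35]
    - [[0,0,0],[-0.5,-0.8,1.4],0.35]
    - [[0,0,0],[-0.5,-0.8,2],0.35]
    - [[0,0,0],[-0.5,-0.8,2],0.35]

```text
clock: 57.95
eef_pos: [558.5, -1.7, 186.7]
tcp_rot: [3.14, -0.001, 0.171]
contact_force: [-1.0, -0.3, -1.0]
opening: 0.477
```

>>> play_rows:
  moves:
    - [[0,0,0],[0,0,0.5],0.35]
    - [[0,0,0],[0,0,1],0.35]
    - [[0,0,0],[0,0,1],0.35]

```text
clock: 58.25
eef_pos: [558.5, -1.7, 185.7]
tcp_rot: [3.14, -0.001, 0.171]
contact_force: [0.1, 1.2, -0.8]
opening: 0.478
```

>>> play_rows:
  moves:
    - [[0,0,0],[0,0,0.5],0.35]
    - [[0,0,0],[0,0,1],0.35]
    - [[0,0,0],[0,0,1],0.35]

```text
clock: 58.55
eef_pos: [558.6, -1.8, 185.5]
tcp_rot: [3.14, -0.001, 0.171]
contact_force: [-3.6, -0.3, 6.8]
opening: 0.475
```

>>> play_rows:
  moves:
    - [[0,0,0],[0,0,0.5],0.35]
    - [[0,0,0],[0,0,1],0.35]
    - [[0,0,0],[0,0,1],0.35]

```text
clock: 58.85
eef_pos: [558.6, -1.8, 185.5]
tcp_rot: [3.14, -0.001, 0.171]
contact_force: [-5.1, -0.4, 11.1]
opening: 0.477
```

Contact at 185.5, as predicted. Releasing.

>>> play_rows:
  moves:
    - [[0,0,0],[0,0,-0.3],0.35]
    - [[0,0,0],[0,0,-0.3],0.47]
    - [[0,0,0],[0,0,-0.3],0.52]
    - [[0,0,0],[0,0,-0.3],0.57]
    - [[0,0,0],[0,0,-0.3],0.62]
    - [[0,0,0],[0,0,-0.3],0.65]
    - [[0,0,0],[0,0,-10],0.65]
    - [[0,0,0],[0,0,-30],0.65]
    - [[0,0,0],[-15,0,-70],0.65]
    - [[0,0,0],[-40,0,-110],0.65]
    - [[0,0,0],[-60,0,-150],0.5]
    - [[0,0,0],[-60,0,-150],0.3]
    - [[0,0,0],[-60,0,-150],0.1]

```text
clock: 60.15
eef_pos: [499.5, -11.8, 336.9]
tcp_rot: [3.139, -0.005, 0.17]
contact_force: [0.0, 0.1, -0.4]
opening: 0.17
```

Run:
```python
from h import *
f=shot('wrist','w35.png'); look(f,'vent_brick',176,200,amax=20000)
g=shot('side'); look(g,'vent_brick',176,200); crop(g,150,120,380,290,3.4,'s9.png'); t=shot('top'); crop(t,60,130,320,250,3,'t5.png')
for n in ['isolator_tip','isolator']:
  for c in (f,g,t):
    for d in r.silhouettes(c,n)[:2]: print(n,round(d['conf'],2),d['location'],d['mask'].sum())
```

```text
vent_brick conf 0.66 px [282. 129.] xy [557.   -0.8] yaw deg 10.1 err 0.039
vent_brick conf 0.68 px [286. 183.] xy [559.1  -2.3] yaw deg 12.6 err 0.087
isolator_tip 0.42 [182.0, 141.3] 79
isolator_tip 0.37 [187.5, 187.1] 919
isolator_tip 0.61 [137.9, 226.2] 95
isolator 0.62 [288.6, 217.0] 12557
isolator 0.51 [138.0, 228.1] 96
```

View pics/w35.png

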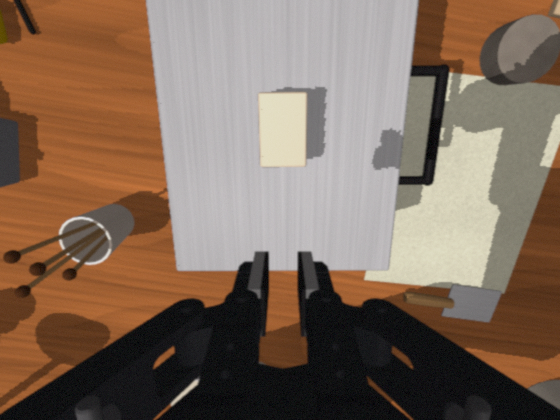

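View pics/s9.png

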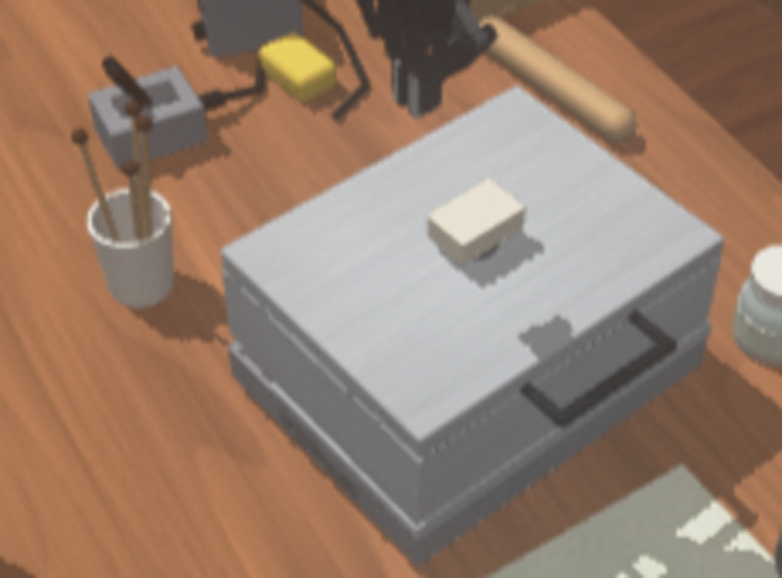

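The brick lies flat on the collar at (557.0,−0.8), against the vent at (556.6,−0.8). Now the isolator: I'll go high, keeping clear of the brushes.

Run:
```python
from h import *
f=shot('wrist')
for z in (120,160,200): print(z,np.round(onplane(f,[[12,257],[22,290],[38,268],[70,273]],z)[:,:2]))
delta([395,390,330],0.1)
```

```text
120 [[340. 308.]
 [293. 300.]
 [329. 277.]
 [329. 237.]]
160 [[366. 274.]
 [324. 266.]
 [357. 246.]
 [356. 211.]]
200 [[392. 240.]
 [356. 233.]
 [384. 216.]
 [384. 185.]]
turn [ 0.1 -0.1  4. ] shift [ -34.5 -413.6    4.3]  | at [499.2 -11.7 335.1] rot [ 3.14e+00 -1.00e-03  1.71e-01] q [-0.03  0.06  1.77 -0.    1.31  1.38] open 0.101 t 60.75
```

>>> play_rows:
  moves:
    - [[0,0,0],[-2,-30,-5],0]
    - [[0,0,1],[-6,-70,-5],0]
    - [[0,0,2],[-10,-115,-5],0]
    - [[0,0,2],[-14,-160,-5],0]
    - [[0,0,3],[-18,-205,-5],0]
    - [[0,0,3],[-22,-250,-5],0]
    - [[0,0,4],[-26,-295,0],0]
    - [[0,0,4],[-30,-340,0],0]
    - [[0,0,4],[-34,-385,0],0]
    - [[0,0,4],[-34,-413,0],0]
    - [[0,0,4],[-34,-413,0],0]
    - [[0,0,4],[-34,-413,0],0]

```text
clock: 61.95
eef_pos: [395.3, 389.6, 334.0]
tcp_rot: [3.139, -0.001, 0.102]
contact_force: [0.3, -0.2, -0.8]
opening: 0.005
```

Run:
```python
from h import *
f=shot('wrist','w36.png'); print(pose()[:3,3],r.sense()['tcp_rot'])
u,v=np.int32(proj(f,[441,427,60])[0]); print(u,v); x0=max(u-70,0);y0=max(v-60,0); crop(f,x0,y0,x0+140,y0+130,5,'w37.png'); print(x0,y0)
```

```text
[395.5677038  388.91922639 334.0732003 ] [ 3.13898344e+00 -7.29493177e-04  1.01101190e-01]
257 130
187 70
```

View pics/w36.png

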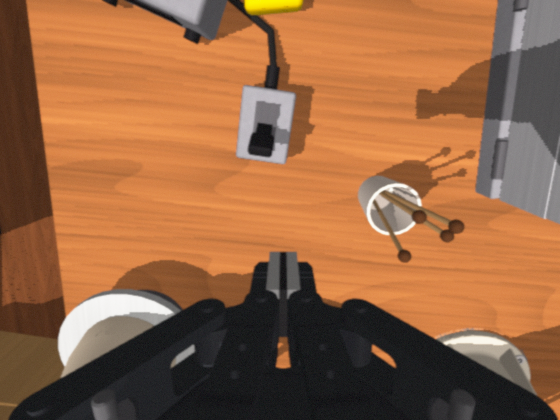

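View pics/w37.png

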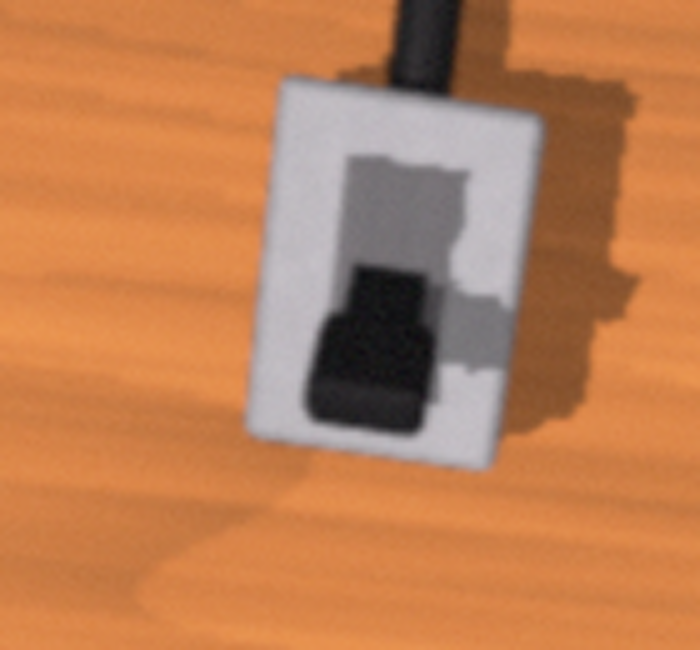

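Run:
```python
from h import *
f=shot('wrist')
c=np.array([[285,78],[542,118],[492,468],[248,435]])/5+[187,70]-.5
P=onplane(f,c,48); print(np.round(P,1),np.linalg.norm(np.diff(np.vstack([P,P[:1]]),axis=0),axis=1))
ce=P.mean(0); ax=P[0]+P[1]-P[2]-P[3]; yaw=np.arctan2(ax[1],ax[0]); print('box',ce,np.degrees(yaw))
X=np.array([np.cos(yaw),np.sin(yaw)])
tip=ce[:2]-28.8*X; print('tip pred',tip,'px',proj(f,[tip[0],tip[1],98.7]),'crop',(proj(f,[tip[0],tip[1],98.7])+.5-[187,70])*5)
s=ce[:2]-55*X
delta([s[0],s[1],160],yaw); delta([s[0],s[1],72],yaw)
```

```text
[[494.6 449.6  48. ]
 [491.6 383.   48. ]
 [400.1 386.5  48. ]
 [402.4 453.9  48. ]] [66.66707549 91.59964908 67.45223368 92.24282494]
box [447.18650857 418.21877862  48.        ] -2.439578226043889
tip pred [418.41261101 419.44467389] px [[259.58577421 152.31220358]] crop [[365.42887107 414.06101788]]
turn [ 0.1 -0.1  8.2] shift [ -0.5 -32.6 174.2]  | at [395.8 388.6 334.2] rot [ 3.139e+00 -1.000e-03  1.000e-01] q [ 0.78  0.16  1.66 -0.    1.32  2.25] open -0.001 t 62.05
turn [ 0.1 -0.1  8.2] shift [ -0.6 -32.8 262.2]  | at [395.8 388.6 334.2] rot [ 3.139e+00 -1.000e-03  1.000e-01] q [ 0.78  0.16  1.66 -0.    1.32  2.25] open -0.001 t 62.05
```

The predicted tip falls on the paddle in the picture, and the box yaw is −2.4°. I'll descend behind the lever and push along +x.

>>> play_rows:
  moves:
    - [[0,0,4],[-5.5,-15,40],0]
    - [[0,0,8.2],[-5.5,-32,85],0]
    - [[0,0,8.2],[-5.5,-32.8,130],0]
    - [[0,0,8.2],[-5.5,-32.8,175],0]
    - [[0,0,8.2],[-5.5,-32.8,215],0]
    - [[0,0,8.2],[-5.5,-32.8,245],0]
    - [[0,0,8.2],[-5.5,-32.8,258],0]
    - [[0,0,8.2],[-5.5,-32.8,262],0]
    - [[0,0,8.2],[-5.5,-32.8,262],0]
    - [[0,0,8.2],[-5.5,-32.8,262],0]

```text
clock: 63.05
eef_pos: [388.3, 420.7, 73.8]
tcp_rot: [3.141, -0.003, -0.043]
contact_force: [0.7, 1.4, 0.8]
opening: -0.002
```

Run:
```python
from h import *
f=shot('wrist','w38.png'); s=r.sense(); print(s['eef_pos'],s['tcp_rot'],s['contact_force'],s['qpos'])
```

```text
[388.22492157 420.8183159   73.81334926] [ 3.14144559e+00 -3.02868207e-03 -4.30400987e-02] [ 0.05489065  0.53205828 -0.77952099] [ 0.82448248  0.46744942  1.86872933 -0.00334127  0.80357016  2.44063622]
```

View pics/w38.png

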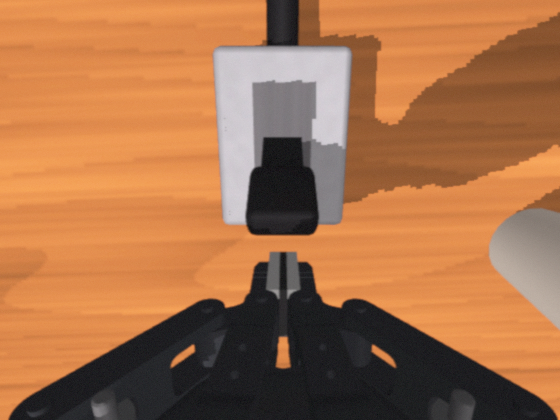

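The fingers are lined up behind the paddle. Pushing.

>>> play_rows:
  moves:
    - [[0,0,0],[6,0,0],0]
    - [[0,0,0],[12,0,0],0]
    - [[0,0,0],[18,0,0],0]
    - [[0,0,0],[24,0,0],0]
    - [[0,0,0],[30,0,0],0]
    - [[0,0,0],[36,0,0],0]
    - [[0,0,0],[41,0,0],0]
    - [[0,0,0],[45,0,0],0]
    - [[0,0,0],[49,0,0],0]
    - [[0,0,0],[49,0,0],0]

```text
clock: 64.1
eef_pos: [437.8, 418.7, 74.0]
tcp_rot: [3.141, -0.003, -0.043]
contact_force: [-1.6, -0.1, 1.4]
opening: 0.002
```

Run:
```python
from h import *
f=shot('wrist','w39.png'); s=r.sense(); print(s['eef_pos'],s['tcp_rot'],s['contact_force'])
```

```text
[437.71821209 418.69330119  73.963707  ] [-3.14154836 -0.00367874 -0.04316275] [ 0.04504232 -0.13253944  0.45072089]
```

View pics/w39.png

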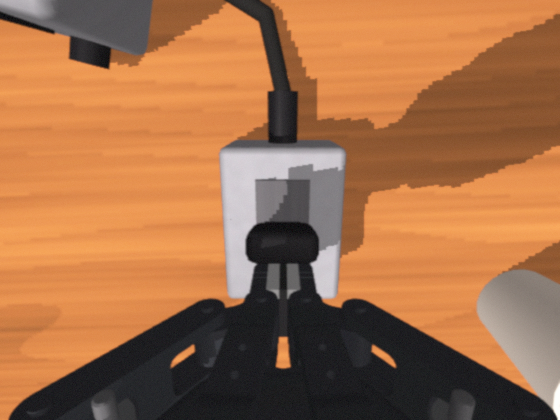

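>>> play_rows:
  moves:
    - [[0,0,0],[2,0,0],0]
    - [[0,0,0],[4,0,0],0]
    - [[0,0,0],[6,0,0],0]
    - [[0,0,0],[6,0,0],0]

```text
clock: 64.55
eef_pos: [443.7, 418.3, 73.7]
tcp_rot: [3.141, -0.003, -0.043]
contact_force: [-2.8, 0.5, -1.2]
opening: -0.003
```

>>> play_rows:
  moves:
    - [[0,0,0],[2,0,0],0]
    - [[0,0,0],[4,0,0],0]
    - [[0,0,0],[4,0,0],0]

```text
clock: 64.85
eef_pos: [446.3, 418.0, 73.3]
tcp_rot: [3.14, -0.0, -0.044]
contact_force: [-10.4, 2.5, 0.9]
opening: 0.001
```

>>> play_rows:
  moves:
    - [[0,0,0],[2,0,0],0]
    - [[0,0,0],[4,0,0],0]
    - [[0,0,0],[4,0,0],0]

```text
clock: 65.15
eef_pos: [446.6, 417.9, 73.2]
tcp_rot: [3.139, 0.006, -0.045]
contact_force: [-20.9, 4.2, 8.9]
opening: -0.0
```

There's a hard stop at x≈446.5 (21 N). Backing off to look.

>>> play_rows:
  moves:
    - [[0,0,0],[-5,0,0],0]
    - [[0,0,0],[-15,0,0],0]
    - [[0,0,0],[-40,0,0],0]
    - [[0,0,0],[-60,0,-15],0]
    - [[0,0,0],[-60,0,-60],0]
    - [[0,0,0],[-60,0,-110],0]
    - [[0,0,0],[-60,0,-160],0]
    - [[0,0,0],[-60,0,-200],0]
    - [[0,0,0],[-60,0,-200],0]

```text
clock: 66.05
eef_pos: [390.5, 423.3, 280.2]
tcp_rot: [-3.136, -0.002, -0.045]
contact_force: [0.4, 0.1, -0.1]
opening: -0.003
```

Run:
```python
from h import *
f=shot('wrist','w40.png'); 
ce=np.array([447.2,418.2]); y=np.radians(-2.44); X=np.array([np.cos(y),np.sin(y)])
for a in (-.5,.3,.4,.5):
    t=ce+60*np.sin(a)*X; print(a,proj(f,[t[0],t[1],46+60*np.cos(a)]))
crop(f,200,60,360,190,5,'w41.png')
g=shot('side','s10.png'); look(g,'vent_brick',176,200); crop(g,150,120,380,290,3.4,'s10.png'); shot('top','t6.png')
```

```text
-0.5 [[286.92002674 157.1587055 ]]
0.3 [[287.02799951 110.21778282]]
0.4 [[287.02236327 104.18062911]]
0.5 [[287.01226519  98.42406647]]
vent_brick conf 0.94 px [274. 184.] xy [532.3  15.4] yaw deg 23.6 err 0.217
```

View pics/w41.png

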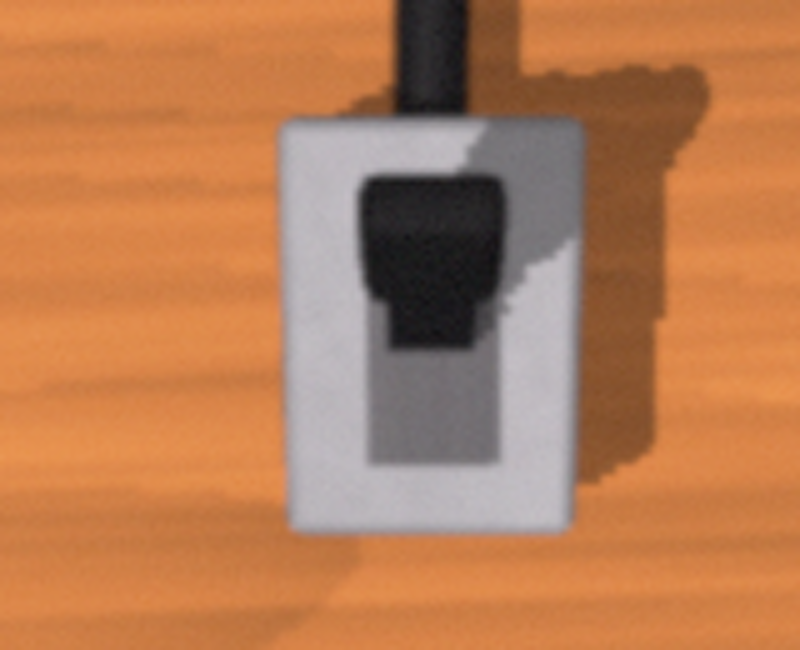

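View pics/s10.png

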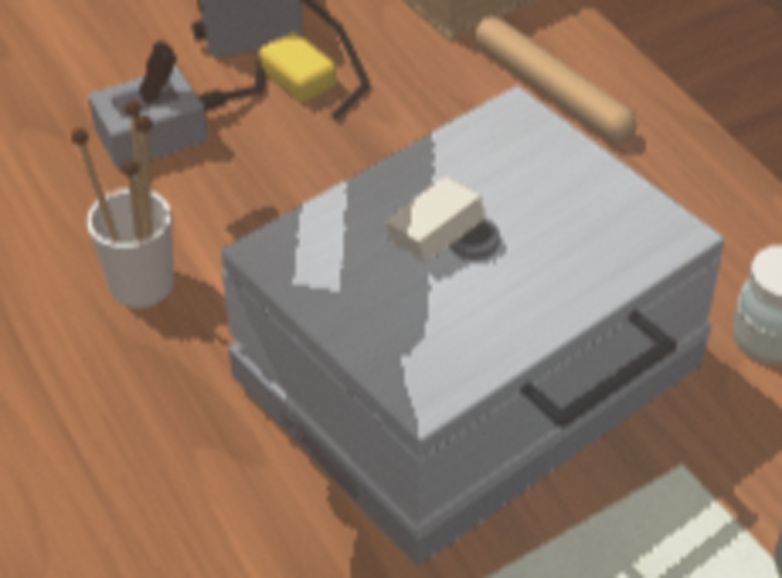

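View pics/t6.png

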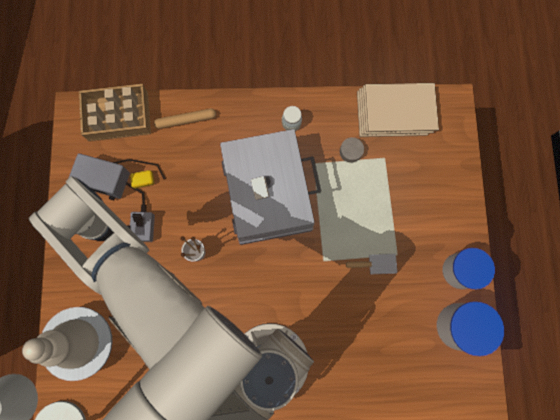

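The switch is fully on: the paddle tip is within 2 px of the prediction for 1.0. Meanwhile the brick has been knocked off the collar, to about (532,15), and leans against it. The switch must come last, so I'll turn it off, reset the brick and switch on again.

>>> play_rows:
  moves:
    - [[0,0,0],[30,3,5],0]
    - [[0,0,0],[70,3,10],0]
    - [[0,0,0],[105,3,20],0]
    - [[0,0,0],[119,3,50],0]
    - [[0,0,0],[119,3,100],0]
    - [[0,0,0],[119,3,140],0]
    - [[0,0,0],[119,3,175],0]
    - [[0,0,0],[119,3,195],0]
    - [[0,0,0],[119,3,200],0]
    - [[0,0,0],[119,3,200],0]

```text
clock: 67.25
eef_pos: [504.0, 410.5, 69.8]
tcp_rot: [3.136, 0.009, -0.045]
contact_force: [-0.5, 1.1, 0.7]
opening: 0.002
```

Run:
```python
from h import *
f=shot('wrist','w42.png'); s=r.sense(); print(s['eef_pos'],s['tcp_rot'],s['contact_force'])
delta([508,415.6,74],-.043)
```

```text
[504.81452346 411.20928545  71.21888777] [ 3.1371381   0.00747678 -0.04493611] [-0.27100234  0.40791808 -0.93912018]
turn [ 0.3  0.4 -0.1] shift [ 3.  -4.5 -2.8]  | at [504.8 411.2  71.2] rot [ 3.137  0.007 -0.045] q [0.68 0.57 1.68 0.   0.9  2.29] open 0.001 t 67.3
```

View pics/w42.png

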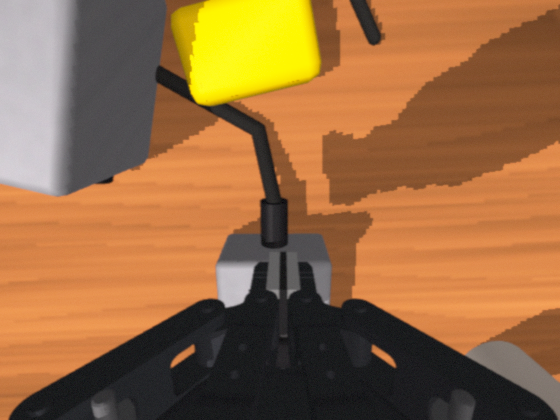

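>>> play_rows:
  moves:
    - [[0,0,0],[-6,-4.5,-2.5],0]
    - [[0,0,0],[-12,-4.5,-2.5],0]
    - [[0,0,0],[-18,-4.5,-2.5],0]
    - [[0,0,0],[-24,-4.5,-2.5],0]
    - [[0,0,0],[-30,-4.5,-2.5],0]
    - [[0,0,0],[-36,-4.5,-2.5],0]
    - [[0,0,0],[-41,-4.5,-2.5],0]
    - [[0,0,0],[-46,-4.5,-2.5],0]
    - [[0,0,0],[-51,-4.5,-2.5],0]
    - [[0,0,0],[-54,-4.5,-2.5],0]
    - [[0,0,0],[-57,-4.5,-2.5],0]
    - [[0,0,0],[-57,-4.5,-2.5],0]

```text
clock: 68.5
eef_pos: [449.5, 418.3, 74.2]
tcp_rot: [3.138, 0.004, -0.044]
contact_force: [10.3, -2.0, -1.3]
opening: 0.001
```

>>> play_rows:
  moves:
    - [[0,0,0],[-1,0,0],0]
    - [[0,0,0],[-2,0,0],0]
    - [[0,0,0],[-2,0,0],0]

```text
clock: 68.8
eef_pos: [449.4, 418.4, 74.4]
tcp_rot: [3.138, 0.001, -0.043]
contact_force: [12.3, -3.4, -1.2]
opening: 0.0
```

The lever is off, at its stop. Backing away, rising, and going to look at the brick.

>>> play_rows:
  moves:
    - [[0,0,0],[5,0,0],0]
    - [[0,0,0],[20,0,0],0]
    - [[0,0,0],[45,0,-5],0]
    - [[0,0,0],[50,0,-40],0]
    - [[0,0,0],[50,0,-90],0]
    - [[0,0,0],[50,0,-140],0]
    - [[0,0,0],[50,0,-190],0]
    - [[0,0,0],[50,0,-240],0]
    - [[0,0,0],[50,0,-270],0]
    - [[0,0,0],[50,0,-270],0]

```text
clock: 69.8
eef_pos: [501.2, 418.3, 349.7]
tcp_rot: [-3.14, -0.004, -0.043]
contact_force: [-0.4, 0.6, 0.5]
opening: -0.0
```

Run:
```python
from h import *
delta([500,-5,350],0.17)
```

```text
turn [ -0.1  -0.2 -12.2] shift [ 17.1 422.9  -1.1]  | at [501.2 418.3 349.7] rot [-3.14  -0.004 -0.043] q [ 0.69  0.31  1.43 -0.    1.39  2.31] open -0.0 t 69.8
```

>>> play_rows:
  moves:
    - [[0,0,-1],[1,30,0],0.2]
    - [[0,0,-2],[2,70,0],0.5]
    - [[0,0,-4],[4,115,0],0.8]
    - [[0,0,-6],[6,160,0],1]
    - [[0,0,-7],[8,205,0],1]
    - [[0,0,-9],[10,250,0],1]
    - [[0,0,-11],[12,295,0],1]
    - [[0,0,-12.2],[14,340,0],1]
    - [[0,0,-12.2],[16,385,0],1]
    - [[0,0,-12.2],[17,415,0],1]
    - [[0,0,-12.2],[17,423,0],1]
    - [[0,0,-12.2],[17,423,0],1]
    - [[0,0,-12.2],[17,423,0],1]

```text
clock: 71.1
eef_pos: [499.8, -4.3, 348.4]
tcp_rot: [-3.139, -0.003, 0.169]
contact_force: [-0.0, -0.6, -0.4]
opening: 0.998
```

Run:
```python
from h import *
f=shot('wrist','w43.png'); look(f,'vent_brick',166,190,amax=20000)
g=shot('side'); look(g,'vent_brick',166,190); crop(g,240,150,330,220,8,'s11.png')
u,v=np.int32(proj(f,[540,10,176])[0]); crop(f,u-60,v-60,u+60,v+60,5,'w44.png'); print(u-60,v-60)
```

```text
vent_brick conf 0.85 px [266. 150.] xy [532.1  19.2] yaw deg 10.0 err 0.073
vent_brick conf 0.85 px [277. 184.] xy [539.6  23.7] yaw deg 18.5 err 0.129
216 84
```

View pics/w44.png

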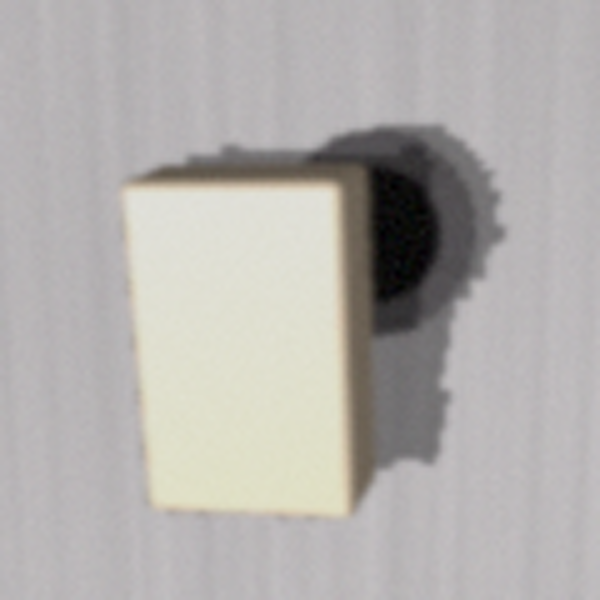

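View pics/s11.png

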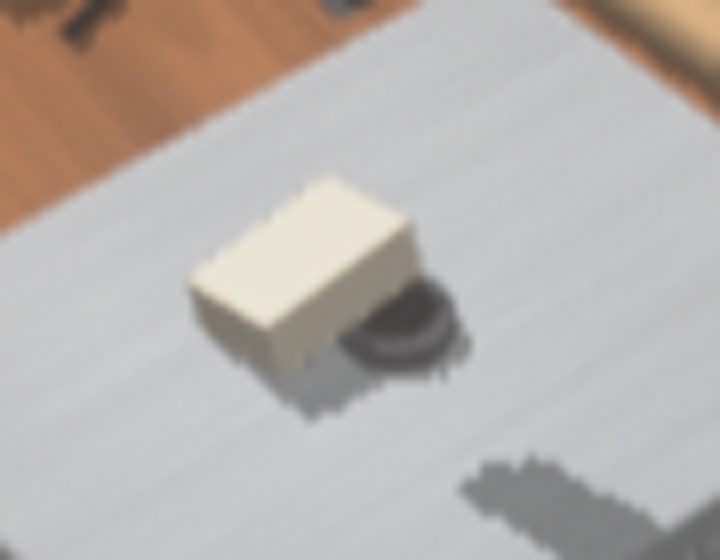

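The brick rests tilted: its −x end is on the hood top and its +x end on the collar edge. I'll take a closer look to recover its tilt.

>>> play_rows:
  moves:
    - [[0,0,0],[15,-7,20],1]
    - [[0,0,0],[30,-14,40],1]
    - [[0,0,0],[36,-17,60],1]
    - [[0,0,0],[36,-17,60],1]
    - [[0,0,0],[36,-17,60],1]

```text
clock: 71.8
eef_pos: [532.5, 19.5, 289.1]
tcp_rot: [-3.14, -0.003, 0.172]
contact_force: [0.2, 0.3, 1.2]
opening: 1.0
```

Run:
```python
from h import *
f=shot('wrist','w45.png'); print(pose()[:3,3],r.sense()['tcp_rot'])
np.save('T45.npy',f['Twc']); crop(f,230,130,350,250,6,'w46.png')
```

```text
[532.80550851  19.31462214 289.78387229] [-3.1402367  -0.00458368  0.17181099]
```

View pics/w46.png

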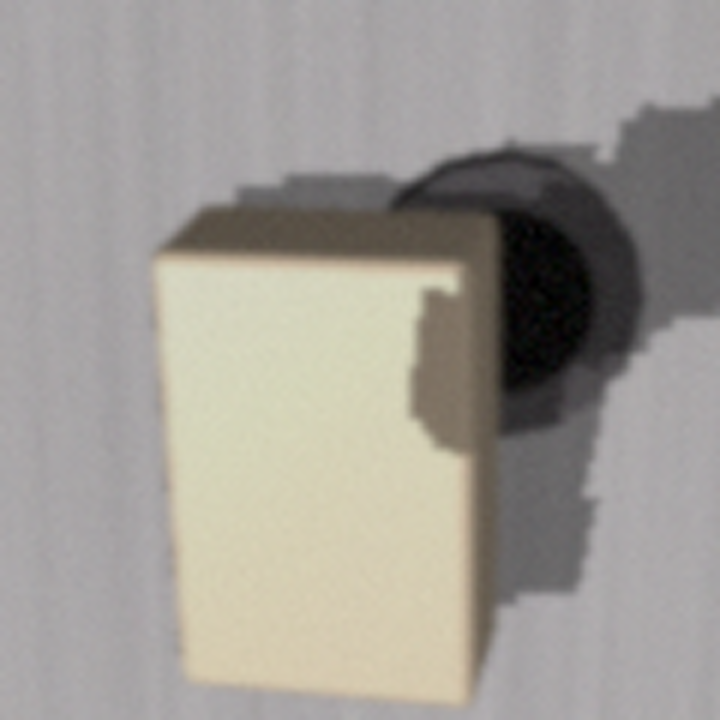

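```bash
cat > bp.py <<'E'
from h import *
def brickpose(Twc,K,pts,obj):
    ok,rv,tv=cv2.solvePnP(obj.astype(np.float64),pts.astype(np.float64),K,None,flags=cv2.SOLVEPNP_SQPNP)
    rv,tv=cv2.solvePnPRefineLM(obj.astype(np.float64),pts.astype(np.float64),K,None,rv,tv)
    e=cv2.projectPoints(obj.astype(np.float64),rv,tv,K,None)[0][:,0]-pts
    M=np.eye(4);M[:3,:3]=cv2.Rodrigues(rv)[0];M[:3,3]=tv[:,0]; W=Twc@M
    print('err px',np.round(e,2).tolist()); print('origin(underside centre)',W[:3,3],'centre',W[:3,3]+12*W[:3,2]); print('R\n',np.round(W[:3,:3],3)); print('euler deg',R.from_matrix(W[:3,:3]).as_euler('xyz',degrees=True))
    o8=np.array([[sx*32,sy*21,z] for z in(0,24) for sx in(1,-1) for sy in(1,-1)]); print(np.round(o8@W[:3,:3].T+W[:3,3],1))
    return W
E
python3 - <<'E'
from bp import *
T=np.load('T45.npy'); K=np.array([[312.63158563,0,282.76853238],[0,312.63158563,207.45583176],[0,0,1]])
p=np.array([[155,255],[463,265],[472,705],[187,682],[208,207],[498,213],[497,632]])/6+[230,130]-.5
o=np.array([[32,21,24],[32,-21,24],[-32,-21,24],[-32,21,24],[32,21,0],[32,-21,0],[-32,-21,0]])
W=brickpose(T,K,p,o); np.save('W.npy',W)
E
```

```text
err px [[-0.34, -0.15], [0.42, -0.23], [-0.14, 0.24], [-0.19, -0.2], [0.0, 0.32], [-0.17, 0.48], [0.42, -0.46]]
origin(underside centre) [532.31039064  14.95835477 166.49461541] centre [530.76082917  17.72919109 178.06705359]
R
 [[ 0.974 -0.185 -0.129]
 [ 0.211  0.95   0.231]
 [ 0.08  -0.252  0.964]]
euler deg [-14.65672808  -4.57999842  12.23754063]
[[559.6  41.7 163.8]
 [567.4   1.8 174.3]
 [497.2  28.1 158.6]
 [505.  -11.7 169.2]
 [556.5  47.2 186.9]
 [564.3   7.3 197.5]
 [494.1  33.7 181.8]
 [501.9  -6.2 192.4]]
```

Run:
```python
from h import *
from scipy.optimize import least_squares
K=np.array([[312.63158563,0,282.76853238],[0,312.63158563,207.45583176],[0,0,1]])
T1=np.load('T45.npy')
f=shot('wrist')  # for T_tool_cam
T=np.eye(4); T[:3,:3]=R.from_euler('xyz',[-3.139,-.003,.169]).as_matrix(); T[:3,3]=[499.8,-4.3,348.4]; T2=T@f['T_tool_cam']
p1=np.array([[155,255],[463,265],[472,705],[187,682],[208,207],[498,213],[497,632]])/6+[230,130]-.5
o1=np.array([[32,21,24],[32,-21,24],[-32,-21,24],[-32,21,24],[32,21,0],[32,-21,0],[-32,-21,0]])
p2=np.array([[125,183],[341,180],[350,516],[152,510],[152,168],[368,163],[374,470]])/5+[216,84]-.5; o2=o1
F=[dict(K=K,Twc=T1),dict(K=K,Twc=T2)]
o8=np.array([[sx*32,sy*21,0] for sx in(1,-1) for sy in(1,-1)])
for mode in ('free','one','two'):
    def res(q):
        Rm=R.from_rotvec(q[3:6]).as_matrix(); P=lambda o:o@Rm.T+q[:3]
        e=np.r_[(proj(F[0],P(o1))-p1).ravel(),(proj(F[1],P(o2)+np.r_[q[6:8],0])-p2).ravel(),q[6:8]/1.5]
        z=P(o8)[:,2]
        if mode=='one': e=np.r_[e,(z.min()-166)*3]
        if mode=='two': e=np.r_[e,(np.sort(z)[:2]-166)*3]
        return e
    s=least_squares(res,np.r_[532,16,168,R.from_euler('xyz',[-14,-4,12],degrees=True).as_rotvec(),0,0])
    Rm=R.from_rotvec(s.x[3:6]).as_matrix()
    print(mode,'cost',round(s.cost,2),'origin',np.round(s.x[:3],1),'centre',np.round(s.x[:3]+12*Rm[:,2],1),'euler',np.round(R.from_matrix(Rm).as_euler('xyz',degrees=True),1),'zs',np.round((o8@Rm.T+s.x[:3])[:,2],1),np.round(s.x[6:],1))
    n=Rm[:,2]; d=-n[:2]/np.hypot(*n[:2]); c=np.array([556.6,-.8])-20*d; print(' plane z at collar low rim',s.x[2]-(n[:2]@(c-s.x[:2]))/n[2])
```

```text
free cost 6.28 origin [532.6  15.5 167.1] centre [531.   17.9 178.7] euler [-12.9  -5.4  12.1] zs [165.4 174.8 159.4 168.8] [1.3 1. ]
 plane z at collar low rim 168.83119685969552
one cost 13.34 origin [534.2  16.  173.3] centre [532.6  18.3 184.9] euler [-12.2  -5.5  12. ] zs [171.9 180.8 165.8 174.6] [0.4 0.4]
 plane z at collar low rim 174.8677978651998
two cost 23.15 origin [532.3  15.7 170.2] centre [531.7  18.1 181.9] euler [-11.8  -0.8  11.9] zs [166.4 175.  165.4 174. ] [0.9 0.7]
 plane z at collar low rim 170.73600079774155
```

The two-view fit with the lowest corner on the hood gives roll −12°, pitch −5.5° and yaw 12°. That agrees with contact at the collar rim (174.9 against 176). I'll grip it with the tool tilted to match.

```bash
cat > tg.py <<'E'
from h import *
Rm=R.from_euler('xyz',[-12.2,-5.0,12.0],degrees=True).as_matrix()
Rt=np.c_[Rm[:,0],-Rm[:,1],-Rm[:,2]]
o=np.array([533.7,15.9,172.8]); n=Rm[:,2]
def tgt(h): return o+n*h+Rt[:,0]*0.9+Rt[:,1]*1.0
E
python3 - <<'E'
from tg import *
print(tgt(10)); delta(tgt(70),Rt=Rt); delta(tgt(10),Rt=Rt)
E
```

```text
[533.48955586  17.01647595 182.82592613]
turn [-12.2   4.9  -1.7] shift [ -5.7 -10.2  48.9]  | at [533.   19.2 290.2] rot [-3.14  -0.005  0.171] q [0.03 0.15 1.76 0.   1.22 1.43] open 0.996 t 71.9
turn [-12.2   4.9  -1.7] shift [ -0.4   2.3 107.3]  | at [533.   19.2 290.2] rot [-3.14  -0.005  0.171] q [0.03 0.15 1.76 0.   1.22 1.43] open 0.996 t 71.9
```

>>> play_rows:
  moves:
    - [[-4,1.6,-0.5],[-2,-4,10],0.9]
    - [[-8,3.2,-1],[-4,-8,25],0.85]
    - [[-12.2,4.9,-1.7],[-5.7,-10.2,40],0.85]
    - [[-12.2,4.9,-1.7],[-5.7,-10.2,49],0.85]
    - [[-12.2,4.9,-1.7],[-5.7,-10.2,49],0.85]
    - [[-12.2,4.9,-1.7],[-5.7,-10.2,49],0.85]

```text
clock: 72.5
eef_pos: [526.6, 28.1, 242.1]
tcp_rot: [2.929, -0.088, 0.209]
contact_force: [0.4, -0.5, 0.5]
opening: 0.849
```

Run:
```python
from tg import *
delta(tgt(10),Rt=Rt)
f=shot('wrist','w47.png'); g=dict(f); g['Twc']=f['T_tool_cam']
# predicted brick in tool frame at -> held-style fit: bottom at tool z
for d in r.silhouettes(f,'vent_brick'):
    if d['mask'].sum()>1000:
        for zb in (66,70,74):
            rc=rect(g,d['mask'],zb-24); p,e=fit(g,d['mask'],'vent_brick',zb-24,zb,[rc[0],rc[1],np.radians(rc[4])],U=2); print(zb,np.round(p[:2],1),np.degrees(p[2]),round(e,3))
```

```text
turn [-0. -0. -0.] shift [-0.8 -0.6 60.7]  | at [526.6  28.1 242.1] rot [ 2.929 -0.088  0.209] q [ 0.19  0.14  1.91 -0.25  1.01  1.68] open 0.849 t 72.5
66 [-0.4 -1.5] -0.00941533875162167 0.077
70 [-1.2 -1.6] 0.13722775033338427 0.037
74 [-2.5 -1.7] 0.4656641895882305 0.019
66 [ -81.7 -197.6] 45.078265169885555 0.121
70 [ -84.4 -201.3] 43.879608326974164 0.12
74 [ -87.3 -204.6] 43.193228315464346 0.121
```

View pics/w47.png

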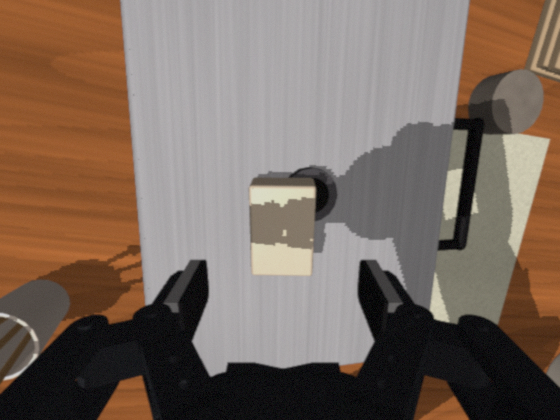

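>>> play_rows:
  moves:
    - [[0,0,0],[-1,-0.6,20],0.8]
    - [[0,0,0],[-1,-0.6,40],0.8]
    - [[0,0,0],[-1,-0.6,52],0.8]
    - [[0,0,0],[-1,-0.6,58],0.8]
    - [[0,0,0],[-1,-0.6,58],0.8]

```text
clock: 73.1
eef_pos: [533.2, 16.9, 185.2]
tcp_rot: [2.929, -0.088, 0.208]
contact_force: [0.2, -0.1, 0.5]
opening: 0.801
```

>>> play_rows:
  moves:
    - [[0,0,0],[0,0,1.5],0.7]
    - [[0,0,0],[0,0,1.5],0.62]
    - [[0,0,0],[0,0,1.5],0.54]
    - [[0,0,0],[0,0,1.5],0.45]
    - [[0,0,0],[0,0,1.5],0.35]
    - [[0,0,0],[0,0,1.5],0.35]
    - [[0,0,0],[0,0,1.5],0.35]
  newtons: 40

```text
clock: 73.8
eef_pos: [533.8, 16.7, 184.3]
tcp_rot: [2.929, -0.089, 0.208]
contact_force: [-1.5, 0.7, 5.5]
opening: 0.48
```

Gripped at 41 mm. I'll lift along the tool axis and level the tool.

>>> play_rows:
  moves:
    - [[0,0,0],[0,0,-8],0.35]
    - [[0,0,0],[0,0,-20],0.35]
    - [[0,0,0],[0,0,-40],0.35]
    - [[0,0,0],[0,0,-60],0.35]
    - [[0,0,0],[0,0,-60],0.35]

```text
clock: 74.3
eef_pos: [527.3, 28.8, 245.8]
tcp_rot: [2.929, -0.093, 0.209]
contact_force: [0.3, -0.1, -1.4]
opening: 0.48
```

Run:
```python
from h import *
f=shot('wrist','w48.png')
for zb in (6,9,12): held(f,'vent_brick',zb,24)
delta([478,-15,267],0.172)
```

```text
held 0.76 [283. 266.] tool xy [ 0.7 -0.8] yaw -0.2 err 0.122
held 0.76 [283. 266.] tool xy [-0.1 -0.8] yaw 0.1 err 0.074
held 0.76 [283. 266.] tool xy [-1.1 -0.9] yaw -0.2 err 0.035
turn [12.1 -5.2  1.5] shift [-52.9  37.7 -22.4]  | at [525.5  27.9 241.9] rot [ 2.929 -0.087  0.208] q [ 0.19  0.14  1.91 -0.25  1.01  1.68] open 0.48 t 74.5
```

View pics/w48.png

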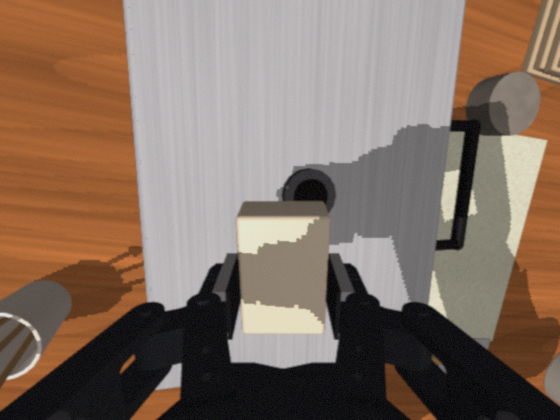

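>>> play_rows:
  moves:
    - [[2,-1,0.3],[-8,6,-8],0.35]
    - [[5,-2,0.6],[-20,14,-15],0.35]
    - [[8,-3.5,1],[-34,24,-20],0.35]
    - [[12.1,-5.2,1.5],[-46,33,-22],0.35]
    - [[12.1,-5.2,1.5],[-53,37.7,-22.4],0.35]
    - [[12.1,-5.2,1.5],[-53,37.7,-22.4],0.35]
    - [[12.1,-5.2,1.5],[-53,37.7,-22.4],0.35]
    - [[12.1,-5.2,1.5],[-53,37.7,-22.4],0.35]

```text
clock: 75.3
eef_pos: [477.9, -14.3, 266.6]
tcp_rot: [3.141, 0.0, 0.173]
contact_force: [-0.1, 0.1, -1.3]
opening: 0.477
```

Run:
```python
from h import *
f=shot('wrist','w49.png'); s=r.sense(); print(s['eef_pos'],s['tcp_rot'])
for zb in (9,11,13): held(f,'vent_brick',zb,24)
crop(f,225,190,345,350,4.5,'w50.png')
a=cv2.imread('pics/w33.png')[190:350,225:345]; cv2.imwrite('pics/w51.png',cv2.resize(a,None,fx=4.5,fy=4.5,interpolation=cv2.INTER_CUBIC))
g=shot('side'); crop(g,220,110,340,220,6,'s12.png')
print(proj(f,[556.6,-.8,176]))
```

```text
[477.96623437 -14.30529384 266.70734347] [3.14108109e+00 6.75132165e-05 1.73580417e-01]
held 0.59 [285. 266.] tool xy [-0.3 -1.2] yaw 0.1 err 0.078
held 0.51 [ 54. 240.] tool xy [   9.4 -140.3] yaw 64.0 err 0.789
held 0.59 [285. 266.] tool xy [-0.7 -1. ] yaw 0.0 err 0.048
held 0.51 [ 54. 240.] tool xy [   8.5 -141.3] yaw 63.7 err 0.777
held 0.59 [285. 266.] tool xy [-1.5 -1. ] yaw -0.1 err 0.024
held 0.51 [ 54. 240.] tool xy [   8.4 -141.6] yaw 64.4 err 0.766
[[284.26915294 102.96460686]]
```

View pics/w50.png

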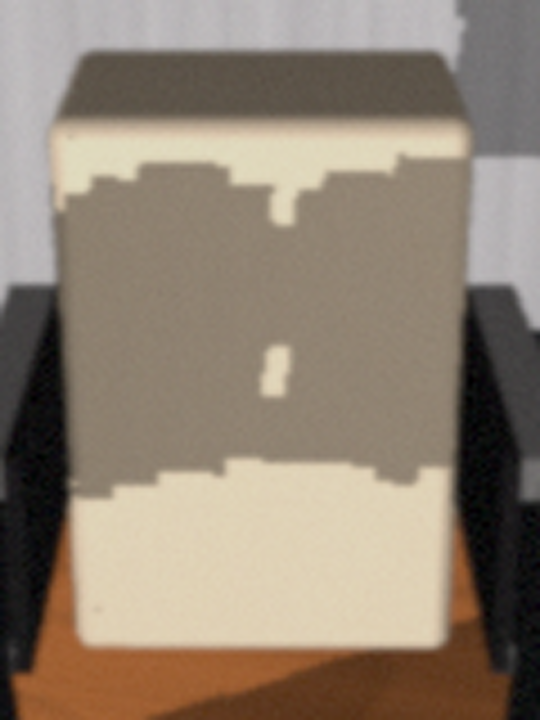

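View pics/w51.png

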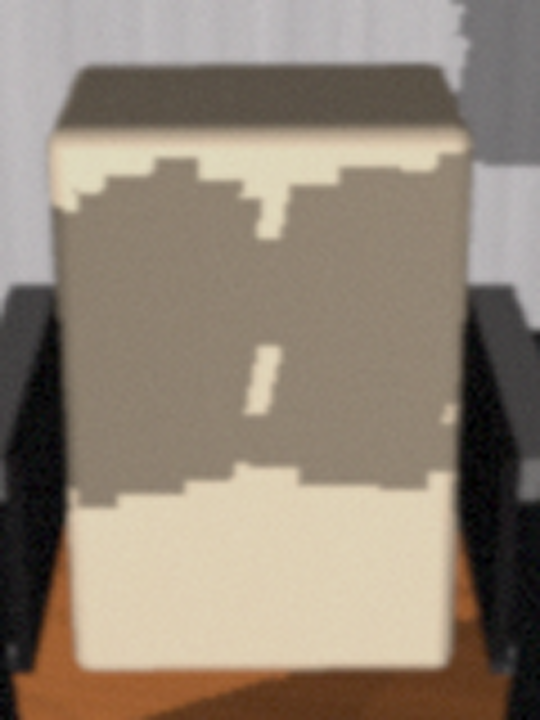

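View pics/s12.png

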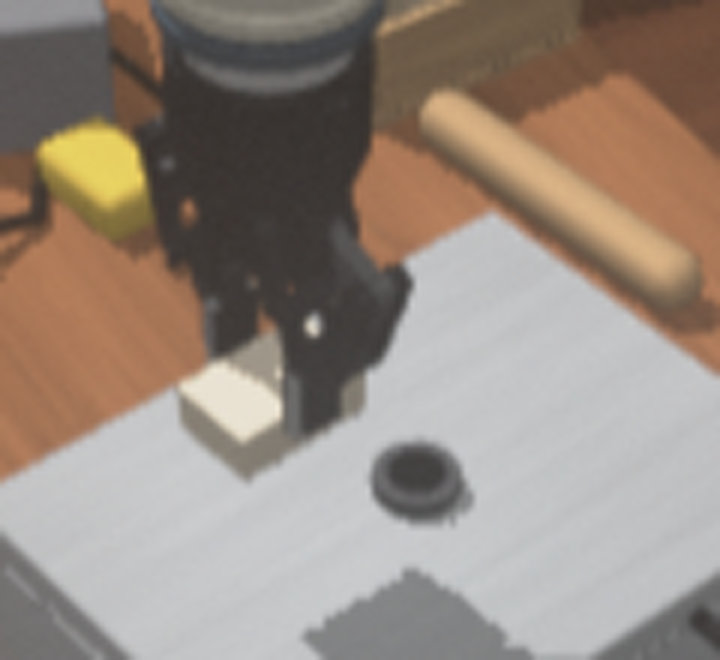

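The brick is held level in the tool, with its underside about 12.5 mm beyond the TCP. Placing it again on the collar.

>>> play_rows:
  moves:
    - [[0,0,0],[20,1.2,5],0.35]
    - [[0,0,0],[45,1.2,12],0.35]
    - [[0,0,0],[70,1.2,25],0.35]
    - [[0,0,0],[80.7,1.2,40],0.35]
    - [[0,0,0],[80.7,1.2,55],0.35]
    - [[0,0,0],[80.7,1.2,66],0.35]
    - [[0,0,0],[80.7,1.2,71],0.35]
    - [[0,0,0],[80.7,1.2,72.5],0.35]
    - [[0,0,0],[80.7,1.2,72.5],0.35]

```text
clock: 76.45
eef_pos: [557.8, -1.9, 194.9]
tcp_rot: [3.141, -0.001, 0.173]
contact_force: [0.2, -0.9, -1.5]
opening: 0.48
```

>>> play_rows:
  moves:
    - [[0,0,0],[0,-0.3,1],0.35]
    - [[0,0,0],[0,-0.3,2],0.35]
    - [[0,0,0],[0,-0.3,3],0.35]
    - [[0,0,0],[0,-0.3,4],0.35]
    - [[0,0,0],[0,-0.3,4],0.35]

```text
clock: 76.95
eef_pos: [557.6, -1.5, 190.8]
tcp_rot: [3.141, -0.0, 0.173]
contact_force: [0.9, 0.7, -1.4]
opening: 0.478
```

>>> play_rows:
  moves:
    - [[0,0,0],[0,0,0.5],0.35]
    - [[0,0,0],[0,0,1],0.35]
    - [[0,0,0],[0,0,1.5],0.35]
    - [[0,0,0],[0,0,1.5],0.35]

```text
clock: 77.35
eef_pos: [557.6, -1.6, 189.2]
tcp_rot: [3.141, -0.0, 0.173]
contact_force: [-0.1, 0.4, -1.6]
opening: 0.48
```

>>> play_rows:
  moves:
    - [[0,0,0],[0,0,0.5],0.35]
    - [[0,0,0],[0,0,1],0.35]
    - [[0,0,0],[0,0,1],0.35]

```text
clock: 77.65
eef_pos: [557.6, -1.6, 188.1]
tcp_rot: [3.141, -0.0, 0.173]
contact_force: [-0.2, 0.1, -0.6]
opening: 0.478
```

>>> play_rows:
  moves:
    - [[0,0,0],[0,0,0.5],0.35]
    - [[0,0,0],[0,0,1],0.35]
    - [[0,0,0],[0,0,1],0.35]

```text
clock: 77.95
eef_pos: [557.7, -1.6, 187.4]
tcp_rot: [3.141, -0.0, 0.173]
contact_force: [-1.0, 0.2, 2.0]
opening: 0.477
```

>>> play_rows:
  moves:
    - [[0,0,0],[0,0,0.5],0.35]
    - [[0,0,0],[0,0,1.2],0.35]
    - [[0,0,0],[0,0,2],0.35]
    - [[0,0,0],[0,0,2],0.35]

```text
clock: 78.35
eef_pos: [558.1, -1.5, 186.9]
tcp_rot: [3.141, -0.002, 0.173]
contact_force: [-4.5, -0.3, 14.6]
opening: 0.477
```

Run:
```python
from h import *
g=shot('side'); crop(g,220,110,340,220,6,'s13.png')
```

```text
(no output)
```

View pics/s13.png

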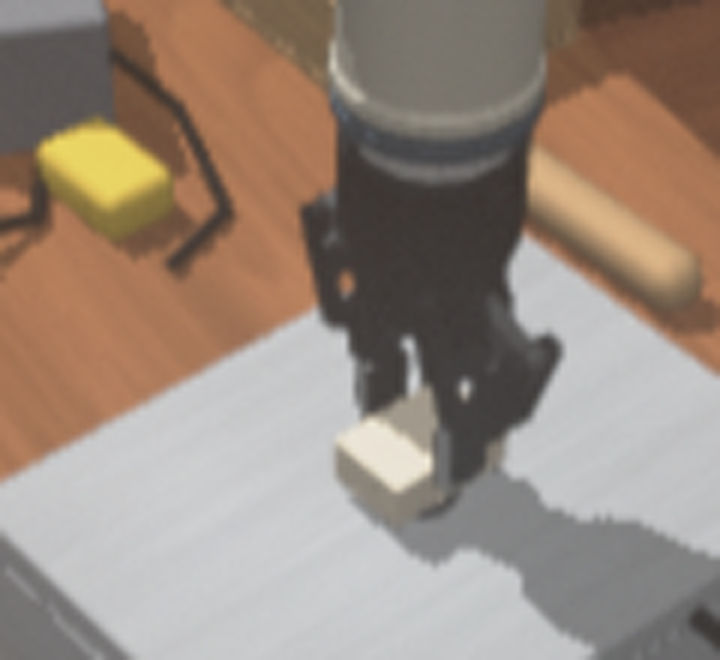

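Seated on the collar. Releasing and checking.

>>> play_rows:
  moves:
    - [[0,0,0],[0,0,-0.3],0.35]
    - [[0,0,0],[0,0,-0.3],0.47]
    - [[0,0,0],[0,0,-0.3],0.52]
    - [[0,0,0],[0,0,-0.3],0.57]
    - [[0,0,0],[0,0,-0.3],0.62]
    - [[0,0,0],[0,0,-0.3],0.65]
    - [[0,0,0],[0,0,-10],0.65]
    - [[0,0,0],[0,0,-30],0.65]
    - [[0,0,0],[-15,0,-70],0.65]
    - [[0,0,0],[-40,0,-110],0.65]
    - [[0,0,0],[-60,0,-150],0.5]
    - [[0,0,0],[-60,0,-150],0.3]
    - [[0,0,0],[-60,0,-150],0.1]

```text
clock: 79.7
eef_pos: [499.1, -11.9, 338.4]
tcp_rot: [3.141, -0.005, 0.173]
contact_force: [-0.6, -0.1, -1.2]
opening: 0.168
```

Run:
```python
from h import *
f=shot('wrist','w52.png'); look(f,'vent_brick',176,200,amax=20000)
g=shot('side'); look(g,'vent_brick',176,200); crop(g,220,110,340,220,6,'s14.png')
delta([386,420.6,340],-.043)
```

```text
vent_brick conf 0.68 px [282. 127.] xy [ 5.582e+02 -5.000e-01] yaw deg 10.0 err 0.038
vent_brick conf 0.96 px [288. 184.] xy [561.5  -1.1] yaw deg 11.6 err 0.118
vent_brick conf 0.73 px [284. 208.] xy [ 547.5 -162. ] yaw deg 1.7 err 0.945
vent_brick conf 0.44 px [288. 218.] xy [ 563.6 -174.6] yaw deg -6.9 err 0.951
turn [-0.   0.  12.4] shift [ -36.3 -445.2   -4.5]  | at [498.5 -11.7 335.4] rot [-3.141e+00  1.000e-03  1.730e-01] q [-0.03  0.06  1.77 -0.    1.31  1.37] open 0.099 t 79.9
```

View pics/s14.png

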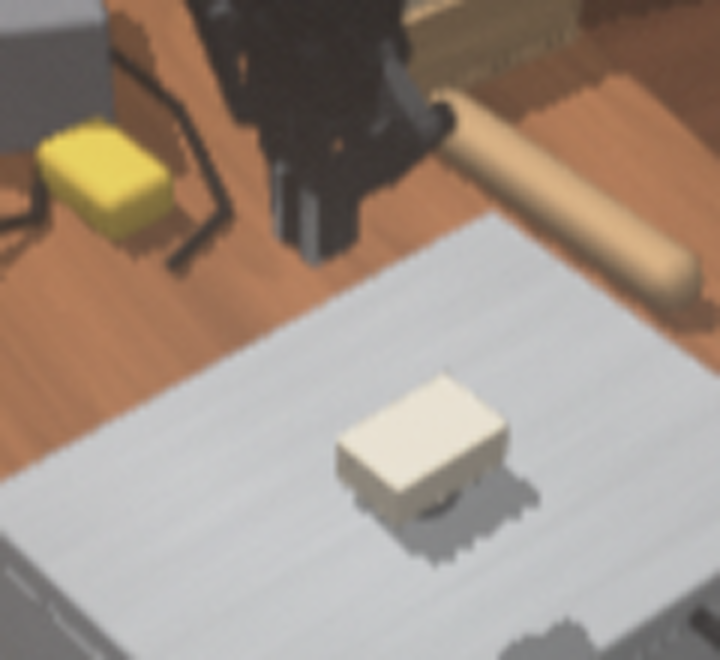

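View pics/w52.png

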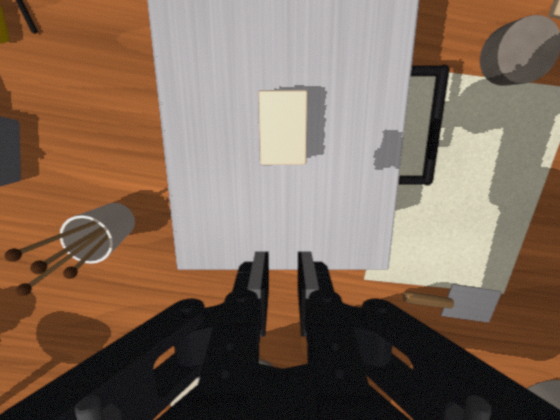

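The brick is flat, 1.6 mm from the vent centre. Back to the switch for the final throw.

>>> play_rows:
  moves:
    - [[0,0,1],[-2,-30,-5],0]
    - [[0,0,2],[-6,-70,-5],0]
    - [[0,0,3],[-10,-115,-5],0]
    - [[0,0,5],[-14,-160,-5],0]
    - [[0,0,7],[-18,-205,-5],0]
    - [[0,0,9],[-22,-250,-5],0]
    - [[0,0,11],[-26,-295,-5],0]
    - [[0,0,12.4],[-30,-340,-5],0]
    - [[0,0,12.4],[-34,-385,-5],0]
    - [[0,0,12.4],[-36,-425,-5],0]
    - [[0,0,12.4],[-36,-445,-5],0]
    - [[0,0,12.4],[-36,-445,-5],0]
    - [[0,0,12.4],[-36,-445,-5],0]

```text
clock: 81.2
eef_pos: [386.3, 419.8, 339.4]
tcp_rot: [3.139, 0.002, -0.042]
contact_force: [-0.1, -0.8, 0.2]
opening: -0.002
```

Run:
```python
from h import *
delta([387,420.8,74],-.043)
f=shot('wrist','w53.png'); g=shot('side'); look(g,'vent_brick',176,200)
```

```text
turn [0.1 0.1 0. ] shift [  1.2  -1.6 265.4]  | at [386.3 419.8 339.4] rot [ 3.139e+00  2.000e-03 -4.200e-02] q [0.82 0.18 1.62 0.   1.34 2.44] open -0.002 t 81.2
vent_brick conf 0.66 px [287. 185.] xy [561.   -1.7] yaw deg 10.4 err 0.103
```

View pics/w53.png

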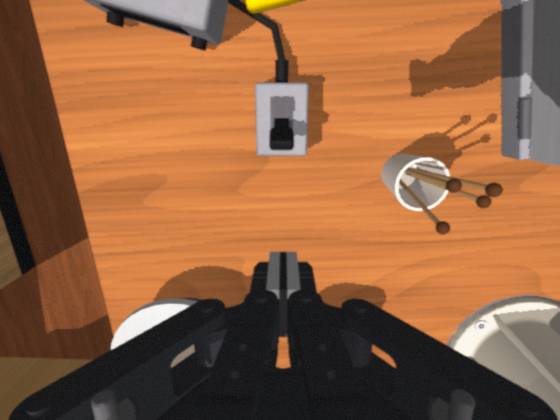

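The lever is off and the brick is still in place. Descend and push.

>>> play_rows:
  moves:
    - [[0,0,0],[1,-1.5,45],0]
    - [[0,0,0],[1,-1.5,95],0]
    - [[0,0,0],[1,-1.5,145],0]
    - [[0,0,0],[1,-1.5,190],0]
    - [[0,0,0],[1,-1.5,230],0]
    - [[0,0,0],[1,-1.5,255],0]
    - [[0,0,0],[1,-1.5,265],0]
    - [[0,0,0],[1,-1.5,265],0]
    - [[0,0,0],[1,-1.5,265],0]

```text
clock: 82.25
eef_pos: [388.5, 420.7, 76.7]
tcp_rot: [-3.141, -0.0, -0.045]
contact_force: [0.2, 0.2, -0.1]
opening: -0.001
```

>>> play_rows:
  moves:
    - [[0,0,0],[7,0,0],0]
    - [[0,0,0],[14,0,0],0]
    - [[0,0,0],[20,0,0],0]
    - [[0,0,0],[26,0,0],0]
    - [[0,0,0],[32,0,0],0]
    - [[0,0,0],[38,0,0],0]
    - [[0,0,0],[44,0,0],0]
    - [[0,0,0],[49,0,0],0]
    - [[0,0,0],[54,0,0],0]
    - [[0,0,0],[57,0,0],0]
    - [[0,0,0],[60,0,0],0]
    - [[0,0,0],[60,0,0],0]

```text
clock: 83.45
eef_pos: [447.6, 417.7, 76.2]
tcp_rot: [3.141, 0.002, -0.045]
contact_force: [-6.5, 0.5, 0.6]
opening: 0.001
```

>>> play_rows:
  moves:
    - [[0,0,0],[1.5,0,0],0]
    - [[0,0,0],[3,0,0],0]
    - [[0,0,0],[4,0,0],0]
    - [[0,0,0],[4,0,0],0]

```text
clock: 83.85
eef_pos: [448.1, 417.6, 76.0]
tcp_rot: [3.14, 0.008, -0.046]
contact_force: [-18.9, 4.4, 8.4]
opening: 0.004
```

At the stop. Backing away and doing the final checks.

>>> play_rows:
  moves:
    - [[0,0,0],[-5,0,0],0]
    - [[0,0,0],[-15,0,0],0]
    - [[0,0,0],[-40,0,0],0]
    - [[0,0,0],[-60,0,-15],0]
    - [[0,0,0],[-60,0,-60],0]
    - [[0,0,0],[-60,0,-110],0]
    - [[0,0,0],[-60,0,-160],0]
    - [[0,0,0],[-60,0,-200],0]
    - [[0,0,0],[-60,0,-200],0]

```text
clock: 84.75
eef_pos: [392.3, 422.9, 283.0]
tcp_rot: [-3.135, 0.0, -0.046]
contact_force: [0.2, 0.3, -0.1]
opening: 0.003
```

Run:
```python
from h import *
f=shot('wrist','w54.png'); ce=np.array([447.2,418.2]); y=np.radians(-2.44); X=np.array([np.cos(y),np.sin(y)])
t=ce+60*np.sin(.5)*X; print((proj(f,[t[0],t[1],46+60*np.cos(.5)])+.5-[200,60])*5)
crop(f,200,60,360,190,5,'w54.png')
g=shot('side'); look(g,'vent_brick',176,200); crop(g,150,120,380,290,3.4,'s15.png')
t=shot('top','t7.png'); print(r.sense()['contact_force'],r.sense()['clock'])
```

```text
[[435.53766002 202.37805782]]
vent_brick conf 0.57 px [286. 186.] xy [560.6  -2.1] yaw deg 13.9 err 0.095
vent_brick conf 0.43 px [190. 189.] xy [322.5 105.9] yaw deg 87.3 err 0.497
[-0.02558697  0.44046688  0.18142785] 84.95
```

View pics/w54.png

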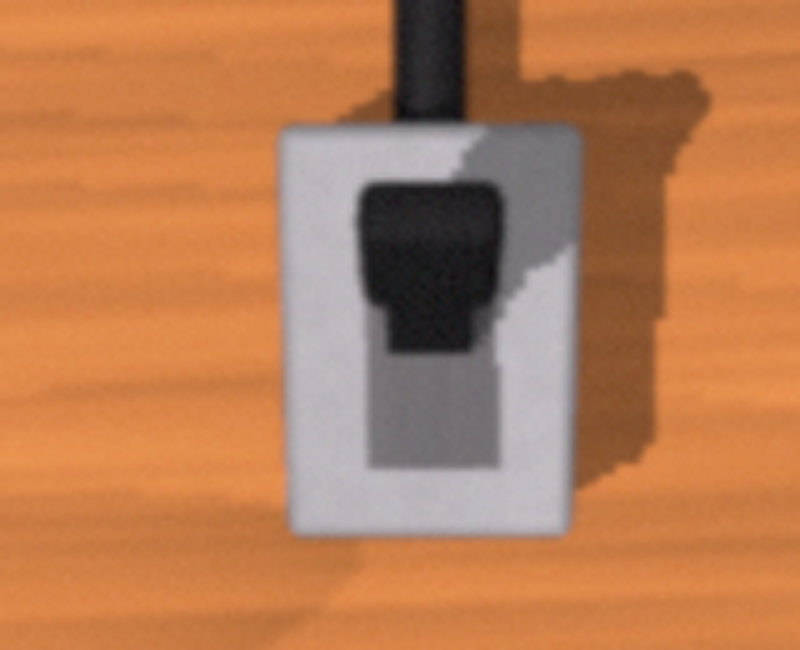

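View pics/s15.png

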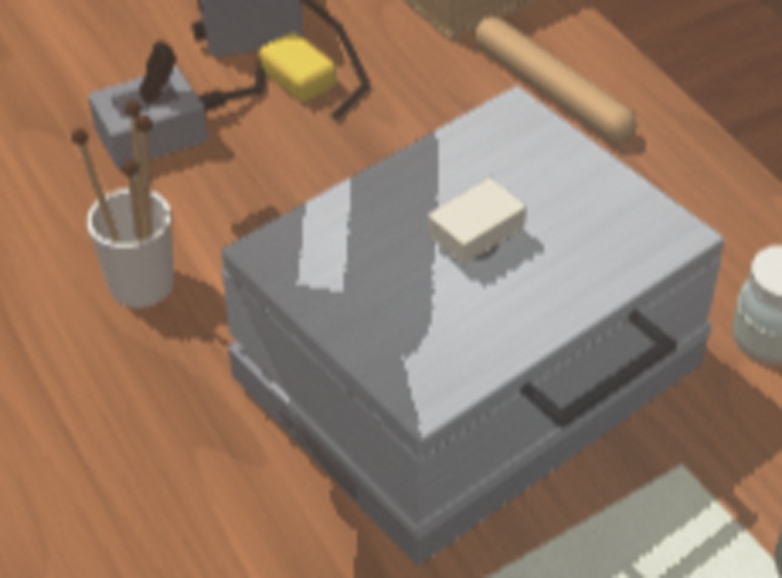

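View pics/t7.png

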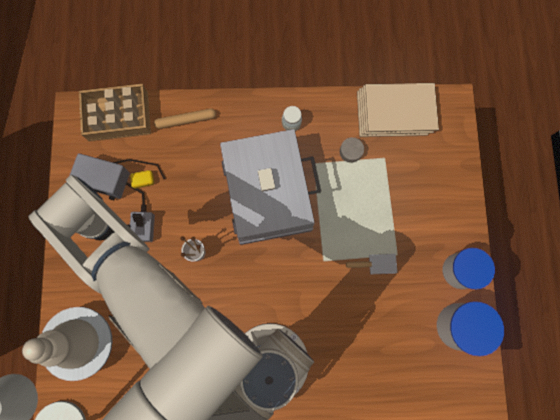

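The lever is fully over, the brick is flat and centred on the collar, the hood is shut, the bystanders are untouched and the robot is clear. Handing in.

```bash
python3 -c "
from rig import r
print(r.sign_off()); print(r.sense()['clock'])"
```

```text
the job is handed in; nothing more can be done
None
the job is handed in; nothing more can be done
```

The kiln is loaded, shut, covered and switched on, and the job was handed in at about 85 s of the 210 s allowed.

- **Tiles:** All four tiles on the sheet (oblong, two squares, hex) were set flat on their own stilts. Before the hood closed, the wrist camera put each within about 1 mm of its stilt centre.
- **Hood:** I guided it down by the handle until it stopped moving under 18 N, at an estimated angle of about 0. I did not see the tab itself behind the rim; the side picture shows the hood shut.
- **Brick:** It was knocked off the collar between my first placing and the check after the first switch throw. The switch should come last, so I turned it off, regripped the tilted brick, placed it again and then switched on. The switch was therefore thrown on twice.
- **Last checks:**
    - **Lever:** it is at its stop, and its tip is within a few pixels of the predicted "on" position.
    - **Brick:** it lies flat on the collar. The wrist camera put it 1.6 mm from the vent centre. The side camera reads about 4 mm off in x, but it also read 2–5 mm high in x on other objects.
    - **Bystanders:** they look undisturbed, and the robot is touching nothing.

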